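Tighten the grab rail's clamp screw with the hex key

ROBOT

A 6-joint arm with a two-finger parallel gripper is mounted at the origin on the work surface. World frame = base frame: x ahead of the robot, y to its left, z up, the work surface at z = 0. Lengths are in mm, angles in rad, forces in N, time in s.
With the tool pointing down it reaches from about 400 to 925 mm from the base axis. Payload 12.5 kg.
Tool frame: the origin (TCP) lies on the centre line of the jaws, within the pads' length; the fingertips stand 19 mm ahead of it and the grasp point (between the pads) is the TCP; y points along the fingers, x is the direction in which the jaws open and shut, and the axes are right-handed (so a half turn about y gives the same grasp; the last joint's range is limited). The gripper opens to 95 mm and grips with 3 to 60 N. Pads are 20 mm wide; open, the fingers measure 119 mm over their backs; the gripper's body (75 mm by 180 mm) begins 59 mm behind the grasp point.
Start: joints at [1.08, 0.491, 1.559, -0, 1.092, -0.106], TCP at [234.593, 579.319, 233.661] pointing down, gripper open.
Joint ranges: [-3.1, 3.1], [-0.84, 2.19], [0.05, 2.79], [-1.13, 4.28], [0.06, 2.93], [-2.69, 2.69]. Speed limits (rad/s): [2.22, 2.22, 2.79, 3.14, 3.14, 3.14].

INTERFACE

Orientations are given as [roll, pitch, yaw] about the fixed x, y, z axes, in that order (R = Rz(yaw) Ry(pitch) Rx(roll)).
In Python, from cell import env gives the robot as it stands. The module is installed in compiled form; this text tells all that it offers.
- The arm moves only by the tool move_arm, never from a script. Its argument "rows" is a list of rows, each an object of numbers: "tx", "ty", "tz": the shift along the tool's x, y, z in cm; "rx", "ry", "rz": the turn, a rotation vector about the tool's x, y, z in rad; "grip": the opening in per cent of the stroke, from 0 (shut) to 100 (fully open). In form: [{"tx": .., "ty": .., "tz": .., "rx": .., "ry": .., "rz": .., "grip": ..}, ...]. A call has 1 to 10 rows; each row shifts and turns the commanded pose from where the row before left it, along the tool's axes as they then stand; what a row does not reach is not made up. A row lasts 1/12 s, in which the tool goes at most 41.7 mm and 7.16 degrees, less where a joint would pass 70% of its speed; a pose out of reach is approached as far as the arm can. A call is refused whole if a number of a shift passes 4.17 or a number of a turn 0.125, either way. A call with a gripper value outside its range is refused whole. The fingers move at their own pace and stop on an object; the grip force is fixed at half the most. Time passes only in rows, so rows that do not move let the fingers close. It gives the time, the measured TCP pose, the force and the opening at its end, in the units of the state.
- env.state(): the state, without advancing time (a new reading comes with each control period).
- env.read_camera(name): name is "scene" or "top"; returns (picture, depth): 384x512x3 uint8, blue, green, red; 384x512 float32, mm along the optical axis (not along the pixel's ray), 0 where there is no reading.
- env.calibration(name): a dict with "vertical_fov" (degrees; the focal length in pixels is half the picture's height over the tangent of half this angle, whatever the lens; pixels are square), "cx", "cy" (the principal point, pixels), "eye" and "rotation" of the camera in the world. Camera axes: x right, y up, looking along -z (the intrinsics and any distortion apply to the point x, -y, -z); pixel columns grow to the right and rows downward; lengths in mm; the calibration is good to about 2 mm. A picture is of the moment at which its call begins. calibration takes no time and is no camera call.
- env.job_done(): hands the job in, once; it reports no verdict.
The state is a dict: "t": time; "joints": joint angles; "qvel": joint speeds; "tau": joint torques, N m; "eef_pos": TCP position; "tcp_rot": TCP orientation; "ft_force": force on the tool from outside, world axes, zero at the start; "moment": the same for the moment, N m; "opening": opening from 0.0 (shut) to 1.0 (fully open).
Only numpy, scipy, OpenCV 4.12 (cv2) and the standard library are available. Lean on these libraries where they do the work, as an engineer would, in place of code of your own. Each camera call takes 0.05 s, during which the arm holds its last target.

TASK

The clamp on the bedside grab rail is loose. Take the blue-handled hex key from its stand, seat it gently and fully home in the clamp's cap screw, and only then turn the screw clockwise until it comes up tight, without pushing hard or wrenching it past its stop. Put the key back in its own hole in the stand, standing upright, and leave everything else where it is.

Things in the scene. Friction and masses are not known exactly. Their poses are not given: they have to be found in the camera images.
- big_key_grip (a point): centre of the grip bar of the blue-handled T-shaped hex key, which starts standing in the stand, shaft down. The plastic bar is 80 mm long (x, level), 18 mm thick (y) and 24 mm high (z, up along the shaft). Under it a 20 mm round neck 10 mm high, a 32 mm round flange 6 mm thick whose underside is 28 mm below this point, and the shaft, whose tip is 118 mm below it. About 0.3 kg
- big_key_tip (a point): centre of the flat end of the blue key's shaft, z up along the shaft. The steel shaft is a straight hexagon, 14 mm across flats, 16 mm across corners, 90 mm long below the flange; its corners point along the grip bar (x) and every 60 degrees from there. The last 1.5 mm are tapered, so it sinks 1 to 3 mm into the screw's mouth at any angle and drops home only when the hexagons line up
- small_key_grip (a point): centre of the grip bar of the other, yellow-handled key, which has the same handle but a shaft 8 mm across flats, far too small for the screw; it stands in the stand's other hole and stays there
- socket_mouth (a point): centre of the top face of the clamp's cap screw head, on the screw's upright axis, 83 mm above the bench; z up. Fixed to the rail, it does not turn with the screw: which way the hexagon points differs each time and is not measured (see it, or feel for it by turning the key). Head 24 mm across, 3 mm down a 29 mm round counterbore in the clamp's ear (46 mm square, top at 86 mm)
- clamp_screw (a joint): turn of the cap screw in rad, growing clockwise seen from above; starts at 0.6 to 1.0 (loose), takes about 0.2 N m to turn, stops firmly, tight, at 1.6; says nothing of where the hexagon points. Its hexagon recess is 14.7 mm across flats (0.7 mm play, about 5 degrees free turn either way), floor 10 mm below the head's face, with a 120 degree countersink, 1.3 mm wide, at the mouth
- grab_rail: the grab rail: white 40 mm tube, 300 mm long (along y), in a cast clamp and a bracket on a grey 160 x 250 mm base plate, fast on the bench. Origin under the plate's centre, z up. The screw lies at x 52, y 60 mm from it; the round clamp cap next to the ear is 66 mm wide and its top is 95 mm above the bench
- stand_hole_a (a point): centre of one of the stand's two holes, on the upper face of its top plate, 106 mm above the bench, z up. The holes are 21 mm wide, through the 6 mm plate, 90 mm apart along the stand's long side (y); below them is free space down to the 6 mm base plate. The blue key starts in either hole, the yellow one in the other, grip bars nearly along the stand's x. The stand is fast on the bench
- stand_hole_b (a point): centre of the stand's other hole, likewise
- spray_bottle: white spray bottle with a green head, 72 mm wide, 200 mm high, origin at the centre of its underside; to be left alone
- saline_bottle: clear bottle, 68 mm wide, 170 mm high, origin at the centre of its underside; to be left alone
- tape_roll: roll of white tape lying flat, 68 mm wide, 25 mm high, origin at the centre of its underside; to be left alone
- steel_dish: steel dish, 96 mm wide, 34 mm high, origin at the centre of its underside; to be left alone
- dressing_carton: small carton, 60 x 100 x 55 mm, origin at the centre of its underside; to be left alone
- spanner: steel open spanner lying flat, 180 mm long (along x), origin at the centre of its underside; to be left alone
Things that resemble listed ones, but are neither listed nor needed, are in the scene too. What is meant by the part that bears big_key_grip is not black, and is the smaller of those in its own colour.

How it is judged (in metres and radians):
On the way, in this order (a step that is already met when the one before it is completed fails the run):
1. the blue key is fully home in the screw's socket (tip within 2 mm of the floor) while the screw is still loose (below 1.35 rad) (z of big_key_tip in the frame of socket_mouth below -0.008 m and horizontal distance between big_key_tip and socket_mouth below 0.003 m and value of joint clamp_screw below 1.35 rad), for 0.15 s.
2. the screw is tight (at least 1.54 rad) with the key still home in it (value of joint clamp_screw above 1.54 rad and z of big_key_tip in the frame of socket_mouth below -0.007 m and horizontal distance between big_key_tip and socket_mouth below 0.003 m), for 0.1 s.
At the end, for the whole second after the job is handed in: The clamp screw is tight (joint at least 1.54 of 1.6 rad), and the blue key, released, stands at rest and upright (within 0.1 rad) in a hole of the stand, its flange down on the top plate (tip less than 20 mm above the bench and within 8 mm of the hole's axis) (value of joint clamp_screw above 1.54 rad and (horizontal distance between big_key_tip and stand_hole_a below 0.008 m or horizontal distance between big_key_tip and stand_hole_b below 0.008 m) and height (world z) of big_key_tip below 0.02 m and angle between big_key_tip's own z axis and vertical below 0.1 rad and linear speed of big_key below 0.02 m/s); the robot touches nothing.
It fails at once if the screw turns while the key is not home in the socket (tip more than 3 mm above its floor) ((velocity of joint clamp_screw above 0.15 rad/s or velocity of joint clamp_screw below -0.15 rad/s) and z of big_key_tip in the frame of socket_mouth above -0.007 m).
It fails at once if the key is pushed hard on the screw while it is not home (more than 60 N of contact between them) (contact force between big_key and clamp_screw above 60 N and z of big_key_tip in the frame of socket_mouth above -0.007 m).
It fails at once if the key is wrenched in the screw (more than 250 N of contact in all between the two hexagons, about 0.75 N m) (contact force between big_key and clamp_screw above 250 N).
It fails at once if the small key is taken or knocked out of place (30 mm) (distance of small_key_grip from where it was at the start of the episode above 0.03 m).
It fails at once if a bystander is knocked (moved by 30 mm) (distance of any of spray_bottle, saline_bottle, tape_roll, steel_dish, dressing_carton, spanner from where it was at the start of the episode above 0.03 m).
It also fails if it takes over 67 s, if anything falls off the work surface, if the arm or the gripper's body presses on something with over 40 N, if the wrist force passes 120 N, or if a joint passes its speed limit or range.

## Working session

There is one attempt and no reset: what is moved stays moved. The work goes in short steps, Python scripts to look and compute and a tool call to move; the robot and the scene stay as the last step left them, time stands still between calls to the robot, and variables do not carry over. Pictures are saved under pics/ and viewed, and the job is handed in when it is done.

Besides the shell and the picture viewer there is one more tool, called after "Call:" as name(argument=value, ...) on one line, values as JSON. move_arm: Moves the arm, as the interface text tells. Its arguments: {"type":"object","properties":{"rows":{"type":"array"}},"required":["rows"]}

```bash
mkdir -p pics
cat > h.py <<'E'
import numpy as np,cv2,pickle
from cell import env
def grab(tag):
    out={}
    for n in("scene","top"):
        p,d=env.read_camera(n);c=env.calibration(n)
        cv2.imwrite(f"pics/{n}_{tag}.png",p);out[n]=(p,d,c)
    pickle.dump(out,open(f"{tag}.pkl","wb"));return out
def load(tag): return pickle.load(open(f"{tag}.pkl","rb"))
def cloud(p,d,c):
    H,W=d.shape;f=H/2/np.tan(np.radians(c["vertical_fov"])/2)
    v,u=np.mgrid[0:H,0:W]
    X=np.stack([(u-c["cx"])/f*d,-(v-c["cy"])/f*d,-d],-1)
    return X@np.array(c["rotation"]).T+np.array(c["eye"])
E
python3 - <<'E'
from h import *
o=grab("a")
for n in o: print(n,o[n][2])
print(env.state())
E
```

```text
scene {'vertical_fov': 55.115319851427245, 'cx': 258.29350099460316, 'cy': 192.45879376540216, 'eye': array([1299.44640301, -338.30707746,  633.61567299]), 'rotation': array([0.99965968, 0.01612686, 1.15774666])}
top {'vertical_fov': 51.35133012518241, 'cx': 261.69583805767115, 'cy': 188.49222010826216, 'eye': array([ 375.76420659,  -21.9991602 , 1087.91453182]), 'rotation': array([ 0.15045372,  0.00448249, -1.56782328])}
{'t': 0.1, 'joints': array([ 1.08042825e+00,  4.91505202e-01,  1.55937239e+00, -4.89696669e-07,
        1.09170193e+00, -1.05573249e-01]), 'qvel': array([ 0.00164773, -0.00217314, -0.00301179,  0.00085429, -0.00082804,
        0.00022406]), 'tau': array([ 2.93038473e-03, -6.13624191e+01, -2.58606094e+01,  6.94018649e-02,
        4.70126560e-02, -4.60403351e-05]), 'eef_pos': array([234.4798539 , 579.14465743, 233.12204838]), 'tcp_rot': array([-1.57069277e+00,  9.81416032e-04,  1.18600177e+00]), 'ft_force': array([0.39120823, 0.45208254, 0.59138204]), 'moment': array([ 0.00517281, -0.01372532, -0.00578075]), 'opening': 1.0002054352564087}
```

View pics/scene_a.png

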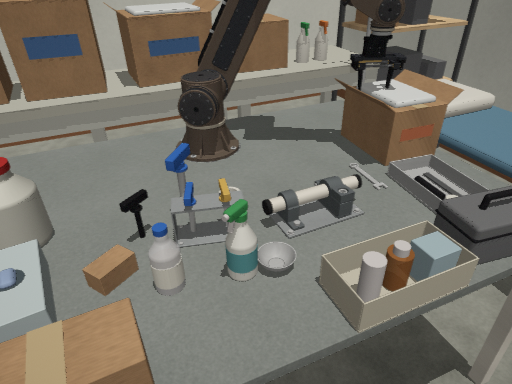

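View pics/top_a.png

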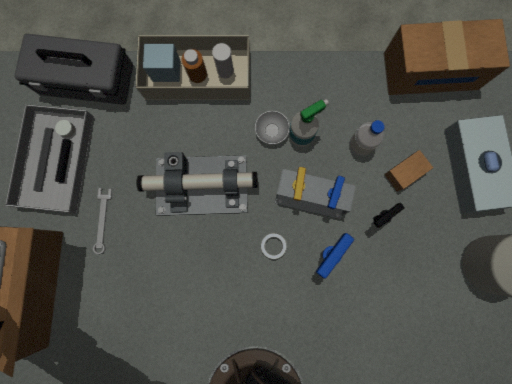

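```bash
cat >> h.py <<'E'
from scipy.spatial.transform import Rotation as Ro
def cloud(p,d,c):
    H,W=d.shape;f=H/2/np.tan(np.radians(c["vertical_fov"])/2)
    v,u=np.mgrid[0:H,0:W]
    X=np.stack([(u-c["cx"])/f*d,-(v-c["cy"])/f*d,-d],-1)
    return X@Ro.from_euler('xyz',c["rotation"]).as_matrix().T+np.array(c["eye"])
def proj(P,c,H=384):
    f=H/2/np.tan(np.radians(c["vertical_fov"])/2)
    q=(np.atleast_2d(P)-np.array(c["eye"]))@Ro.from_euler('xyz',c["rotation"]).as_matrix()
    return np.c_[c["cx"]+f*q[:,0]/-q[:,2],c["cy"]-f*q[:,1]/-q[:,2]]
E
python3 - <<'E'
from h import *
o=load("a")
p,d,c=o["top"];X=cloud(*o["top"]);S=cloud(*o["scene"])
for n,(u,v) in dict(bench=(290,320),bluestand=(337,192),yel=(300,184),bigblue=(335,256),tube=(200,181),screw=(173,160),tape=(273,236),standplate=(318,195)).items():
    print(n,X[v,u].round(1))
for n,(u,v) in dict(bench=(80,150),bluestand=(189,193),tube=(320,195)).items(): print('s',n,S[v,u].round(1))
a=cv2.resize(p[130:270,260:410],None,fx=5,fy=5,interpolation=cv2.INTER_CUBIC);cv2.imwrite("pics/c1.png",a[:600*1])
b=cv2.resize(p[140:225,145:260],None,fx=6.9,fy=6.9,interpolation=cv2.INTER_CUBIC);cv2.imwrite("pics/c2.png",b)
q=o["scene"][0]
cv2.imwrite("pics/c3.png",cv2.resize(q[140:255,120:370],None,fx=3.2,fy=3.2,interpolation=cv2.INTER_CUBIC))
E
```

```text
bench [191.7 -92.   -1.5]
bluestand [ 510.8 -197.   143.9]
yel [ 529.8 -108.9  145.1]
bigblue [ 360.9 -181.5  183.6]
tube [547.6 141.   80.3]
screw [604.4 214.3  71.4]
tape [410.  -47.   23.8]
standplate [ 508.2 -156.4  108.9]
s bench [-192.6 -465.8   -0.5]
s bluestand [ 529.4 -196.   144.9]
s tube [569.7 161.5  63.9]
```

View pics/c1.png

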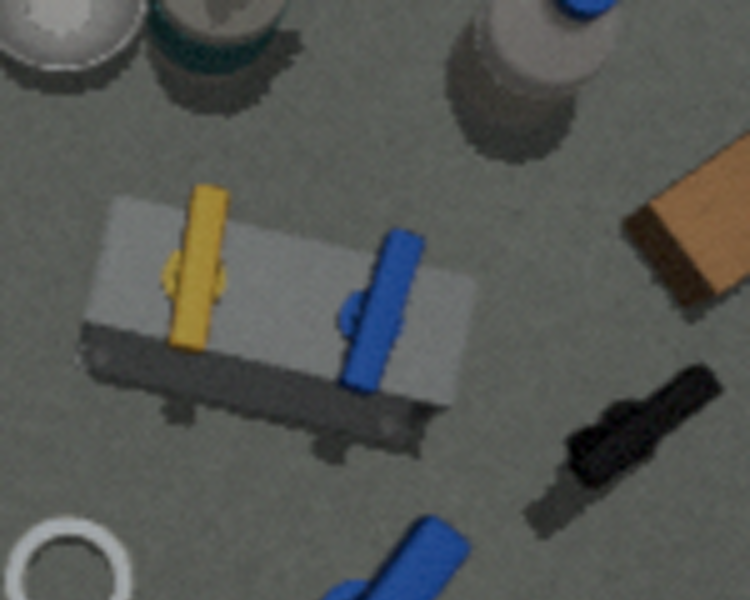

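View pics/c2.png

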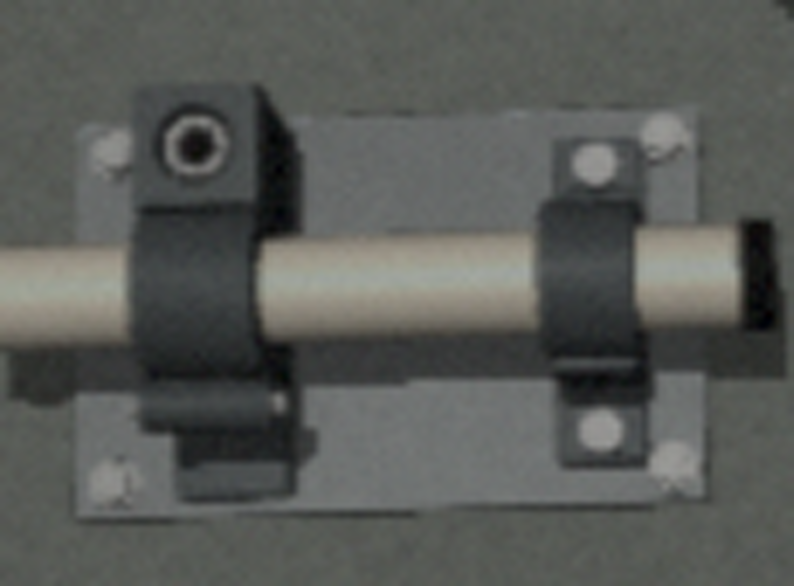

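View pics/c3.png

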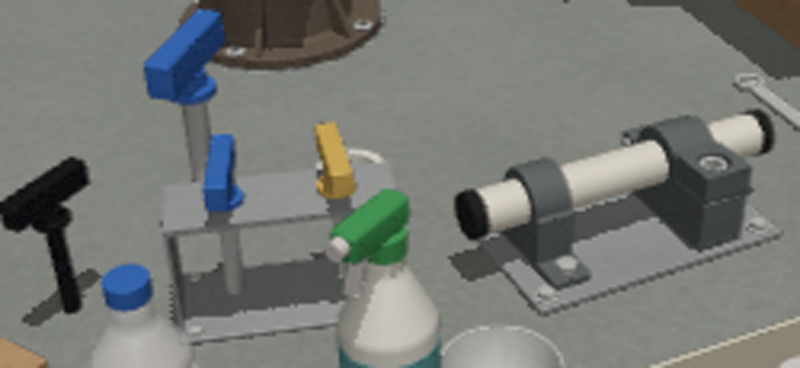

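```bash
cat >> h.py <<'E'
def rays(uv,c,z,H=384):
    f=H/2/np.tan(np.radians(c["vertical_fov"])/2)
    uv=np.atleast_2d(uv).astype(float)
    r=np.stack([(uv[:,0]-c["cx"])/f,-(uv[:,1]-c["cy"])/f,-np.ones(len(uv))],-1)@Ro.from_euler('xyz',c["rotation"]).as_matrix().T
    e=np.array(c["eye"]);return e+r*((z-e[2])/r[:,2])[:,None]
E
python3 - <<'E'
from h import *
o=load("a")
for n in("top","scene"):
    p,d,c=o[n];X=cloud(p,d,c);h=cv2.cvtColor(p,cv2.COLOR_BGR2HSV)
    for nm,lo,hi in(("blue",105,130),("yellow",15,30)):
        m=(h[...,0]>=lo)&(h[...,0]<=hi)&(h[...,1]>120)&(abs(X[...,0]-520)<70)&(X[...,1]>-260)&(X[...,1]<-60)&(X[...,2]>95)
        zz=X[...,2][m];zt=np.percentile(zz,90);t=m&(X[...,2]>zt-6)
        v,u=np.nonzero(t);P=rays(np.c_[u,v],c,146)[:,:2]
        r=cv2.minAreaRect(P.astype(np.float32));print(n,nm,t.sum(),zt.round(1),P.mean(0).round(1),[np.round(k,1) for k in r], np.degrees(np.arctan2(*np.linalg.svd(P-P.mean(0))[2][0][::-1])).round(1))
    # others
    for nm,(x,y) in {}.items(): pass
p,d,c=o["top"];X=cloud(p,d,c)
# stand plate
m=(abs(X[...,2]-107)<6)&(abs(X[...,0]-515)<70)&(X[...,1]>-260)&(X[...,1]<-60)
h=cv2.cvtColor(p,cv2.COLOR_BGR2HSV);m&=h[...,1]<60
v,u=np.nonzero(m);P=rays(np.c_[u,v],c,106)[:,:2];print("plate",m.sum(),np.median(X[...,2][m]),[np.round(k,1) for k in cv2.minAreaRect(P.astype(np.float32))])
# bench heights
for (u,v) in((290,320),(120,300),(400,280),(220,240),(350,110)): print((u,v),X[v-3:v+4,u-3:u+4].reshape(-1,3).mean(0).round(1))
# screw: ring
g=cv2.cvtColor(p,cv2.COLOR_BGR2GRAY)
print(g[150:172,162:186])
m=(abs(X[...,2]-85)<8)
print(X[150:172:2,162:186:2,2].round(0).astype(int))
E
```

```text
top blue 244 147.5 [ 511.  -194.2] [array([ 511.1, -194.4]), array([17.9, 79. ]), np.float64(70.6)] 160.8
top yellow 238 147.3 [ 531.8 -107.2] [array([ 532.4, -107.1]), array([17.9, 79.3]), np.float64(80.9)] 170.6
scene blue 129 147.1 [ 519.  -195.5] [array([ 519. , -195.3]), array([18.2, 84. ]), np.float64(71.6)] -18.8
scene yellow 118 147.1 [ 540.9 -109.5] [array([ 539.8, -108.9]), array([17.3, 82.6]), np.float64(81.0)] -9.5
plate 1443 105.86087054921586 [array([ 522.1, -151.2]), array([185.8,  66.7]), np.float64(76.5)]
(290, 320) [191.9 -91.9  -0.4]
(120, 300) [246.8 342.2  43.8]
(400, 280) [ 2.954e+02 -3.852e+02 -3.000e-01]
(220, 240) [ 3.996e+02  9.570e+01 -1.000e-01]
(350, 110) [ 7.666e+02 -2.666e+02 -4.000e-01]
[[ 91  92  87  90  90  87  89  89  90  90  93  92  93  89  89  91  91  87
   90  91  94  90  91  90]
 [ 92  91  92  87  90  89  89  87  87  92  91  95  90  92  87  87  88  90
   89  89  90  87  91  92]
 [ 91  89  86  82  80  81  80  77  79  79  75  77  79  78  78  77  75  80
   81  69  60  84  92  91]
 [ 89  87  80  72  73  76  77  75  70  73  75  74  77  76  76  76  76
[... 1580 characters left out ...]
  61  63  57  58  54  48  48  50  47  44
   50  49  32  23  19  17]
 [106 104  77  49  31  30  31  30  26  33  33  34  29  37  31  40  39  38
   43  36  28  15  16   5]
 [106 105  89  58  47  45  47  46  51  47  45  43  44  42  45  48  46  46
   48  42  22  23  17   8]]
[[ 1 -1  2  3  0 -3  2  0  0 -2  0 -2]
 [ 0 83 84 85 85 85 84 85 85 84  3  5]
 [ 0 83 85 85 85 86 85 84 80 88 77 -2]
 [ 0 87 85 86 82 74 77 84 85 86 77 50]
 [ 7 83 85 81 80 81 81 83 88 85 78 50]
 [12 87 85 75 81 70 70 83 71 86 78 48]
 [16 85 86 78 82 75 73 82 86 88 78 51]
 [16 86 87 81 82 83 80 83 84 84 79 56]
 [ 9 83 86 84 82 83 87 87 87 86 78 51]
 [ 4 83 83 84 87 84 86 88 88 83 76 52]
 [ 8  6 80 80 76 77 81 79 77 79 76 52]]
```

```bash
cat >> h.py <<'E'
def plan(x,y,z,yaw=None):
    s=env.state();R=Ro.from_euler('xyz',s["tcp_rot"]);p=s["eef_pos"]
    dy=0 if yaw is None else (yaw-s["tcp_rot"][2]+np.pi)%(2*np.pi)-np.pi
    R2=Ro.from_euler('z',dy)*R
    D=np.array([x,y,z])-p
    print("pos",p.round(2),"rpy",np.round(s["tcp_rot"],4),"t",s["t"],"F",s["ft_force"].round(1),"M",s["moment"].round(2),"op",round(float(s["opening"]),3))
    print("ry",round(-dy,4),"shift cm: old frame",(R.inv().apply(D)/10).round(3),"new frame",(R2.inv().apply(D)/10).round(3))
E
python3 - <<'E'
from h import *
plan(480,300,270); plan(511.3,-194.5,250,1.243)
E
```

```text
pos [234.48 579.14 233.12] rpy [-1.5707e+00  1.0000e-03  1.1860e+00] t 0.1 F [0.4 0.5 0.6] M [ 0.01 -0.01 -0.01] op 1.0
ry 0 shift cm: old frame [-16.661  -3.675 -33.234] new frame [-16.661  -3.675 -33.234]
pos [234.48 579.14 233.12] rpy [-1.5707e+00  1.0000e-03  1.1860e+00] t 0.1 F [0.4 0.5 0.6] M [ 0.01 -0.01 -0.01] op 1.0
ry -0.057 shift cm: old frame [-61.318  -1.633 -54.698] new frame [-64.334  -1.63  -51.116]
```

Candidates in the top picture are the blue key in the stand (337,192), a larger blue key (335,256), a black key (388,215) and the yellow key (300,184). By the description it is the smaller blue one in the stand, and the close crop confirmed that. I'll move over now.

Call:
move_arm(rows=[{"tx": -1.67,"ty": -0.37,"tz": -3.32,"grip": 50},{"tx": -1.67,"ty": -0.37,"tz": -3.32,"grip": 50},{"tx": -1.67,"ty": -0.37,"tz": -3.32,"grip": 50},{"tx": -1.67,"ty": -0.37,"tz": -3.32,"grip": 50},{"tx": -1.67,"ty": -0.37,"tz": -3.32,"grip": 50},{"tx": -1.67,"ty": -0.37,"tz": -3.32,"grip": 50},{"tx": -1.67,"ty": -0.37,"tz": -3.32,"grip": 50},{"tx": -1.67,"ty": -0.37,"tz": -3.32,"grip": 50},{"tx": -1.67,"ty": -0.37,"tz": -3.32,"grip": 50},{"tx": -1.67,"ty": -0.37,"tz": -3.32,"grip": 50}])

```text
validation failed for argument at $.ro...
```

```bash
python3 -c "
from h import *
plan(511.3,-194.5,230,1.243)"
```

```text
pos [234.48 579.14 233.12] rpy [-1.5707e+00  1.0000e-03  1.1860e+00] t 0.1 F [0.4 0.5 0.6] M [ 0.01 -0.01 -0.01] op 1.0
ry -0.057 shift cm: old frame [-61.316   0.367 -54.698] new frame [-64.332   0.37  -51.116]
```

Call:
move_arm(rows=[{"tx": -1.67,"ty": -0.37,"tz": -3.32,"rx": 0,"ry": 0,"rz": 0,"grip": 50},{"tx": -1.67,"ty": -0.37,"tz": -3.32,"rx": 0,"ry": 0,"rz": 0,"grip": 50},{"tx": -1.67,"ty": -0.37,"tz": -3.32,"rx": 0,"ry": 0,"rz": 0,"grip": 50},{"tx": -1.67,"ty": -0.37,"tz": -3.32,"rx": 0,"ry": 0,"rz": 0,"grip": 50},{"tx": -1.67,"ty": -0.37,"tz": -3.32,"rx": 0,"ry": 0,"rz": 0,"grip": 50},{"tx": -1.67,"ty": -0.37,"tz": -3.32,"rx": 0,"ry": 0,"rz": 0,"grip": 50},{"tx": -1.67,"ty": -0.37,"tz": -3.32,"rx": 0,"ry": 0,"rz": 0,"grip": 50},{"tx": -1.67,"ty": -0.37,"tz": -3.32,"rx": 0,"ry": 0,"rz": 0,"grip": 50},{"tx": -1.67,"ty": -0.37,"tz": -3.32,"rx": 0,"ry": 0,"rz": 0,"grip": 50},{"tx": -1.67,"ty": -0.37,"tz": -3.32,"rx": 0,"ry": 0,"rz": 0,"grip": 50}])

```text
t: 0.93
eef_pos: [480.5, 298.3, 270.7]
tcp_rot: [-1.571, 0.0, 1.186]
ft_force: [0.8, 1.0, -1.0]
opening: 0.501
```

```bash
python3 -c "
from h import *
plan(511.3,-194.5,230,1.243)"
```

```text
pos [480.46 298.27 270.68] rpy [-1.5705e+00  2.0000e-04  1.1860e+00] t 0.9333 F [ 0.8  1.  -1. ] M [ 0.08 -0.01 -0.04] op 0.501
ry -0.057 shift cm: old frame [-44.515   4.07  -21.357] new frame [-45.66    4.071 -18.786]
```

Call:
move_arm(rows=[{"tx": 0,"ty": 0,"tz": 0,"rx": 0,"ry": -0.057,"rz": 0,"grip": 50},{"tx": -3.26,"ty": 0,"tz": -1.34,"rx": 0,"ry": 0,"rz": 0,"grip": 50},{"tx": -3.26,"ty": 0,"tz": -1.34,"rx": 0,"ry": 0,"rz": 0,"grip": 50},{"tx": -3.26,"ty": 0,"tz": -1.34,"rx": 0,"ry": 0,"rz": 0,"grip": 50},{"tx": -3.26,"ty": 0,"tz": -1.34,"rx": 0,"ry": 0,"rz": 0,"grip": 50},{"tx": -3.26,"ty": 0,"tz": -1.34,"rx": 0,"ry": 0,"rz": 0,"grip": 50},{"tx": -3.26,"ty": 0,"tz": -1.34,"rx": 0,"ry": 0,"rz": 0,"grip": 50},{"tx": -3.26,"ty": 0,"tz": -1.34,"rx": 0,"ry": 0,"rz": 0,"grip": 50},{"tx": -3.26,"ty": 0,"tz": -1.34,"rx": 0,"ry": 0,"rz": 0,"grip": 50},{"tx": -3.26,"ty": 0,"tz": -1.34,"rx": 0,"ry": 0,"rz": 0,"grip": 50}])

```text
t: 1.77
eef_pos: [499.0, -18.4, 270.5]
tcp_rot: [-1.571, -0.0, 1.243]
ft_force: [1.6, 0.5, -0.6]
opening: 0.5
```

Call:
move_arm(rows=[{"tx": -3.26,"ty": 0.5,"tz": -1.34,"rx": 0,"ry": 0,"rz": 0,"grip": 50},{"tx": -3.26,"ty": 1,"tz": -1.34,"rx": 0,"ry": 0,"rz": 0,"grip": 50},{"tx": -3.26,"ty": 1,"tz": -1.34,"rx": 0,"ry": 0,"rz": 0,"grip": 50},{"tx": -3.26,"ty": 1,"tz": -1.34,"rx": 0,"ry": 0,"rz": 0,"grip": 50},{"tx": -3.26,"ty": 0.5,"tz": -1.34,"rx": 0,"ry": 0,"rz": 0,"grip": 50},{"tx": 0,"ty": 0,"tz": 0,"rx": 0,"ry": 0,"rz": 0,"grip": 50},{"tx": 0,"ty": 0,"tz": 0,"rx": 0,"ry": 0,"rz": 0,"grip": 50}])

```text
t: 2.35
eef_pos: [509.9, -194.0, 229.7]
tcp_rot: [-1.569, -0.0, 1.24]
ft_force: [1.1, -0.4, -0.4]
opening: 0.504
```

```bash
python3 -c "
from h import *
plan(511.3,-194.5,138,1.243)
o=grab('b')
for n in o:
    c=o[n][2];p=o[n][0].copy()
    P=env.state()['eef_pos']
    q=proj([P,P-[0,0,19],[511.3,-194.5,146]],c);print(n,q.round(1))
    a,b=int(q[0,0]),int(q[0,1])
    for k,col in zip(q,((0,0,255),(0,255,0),(255,0,255))): cv2.circle(p,tuple(int(round(t)) for t in k),1,col,-1)
    cv2.imwrite(f'pics/b_{n}.png',cv2.resize(p[b-70:b+70,a-70:a+70],None,fx=4,fy=4,interpolation=cv2.INTER_CUBIC))
"
```

```text
pos [ 509.92 -194.04  229.74] rpy [-1.5693e+00 -4.0000e-04  1.2401e+00] t 2.35 F [ 1.1 -0.4 -0.4] M [0.03 0.02 0.  ] op 0.504
ry -0.0029 shift cm: old frame [-2.000e-03  9.174e+00 -1.600e-01] new frame [-2.000e-03  9.174e+00 -1.600e-01]
scene [[184.3 158.5]
 [185.3 165.5]
 [187.7 189. ]]
top [[342.  186.7]
 [340.4 188. ]
 [336.1 191.7]]
```

View pics/b_top.png

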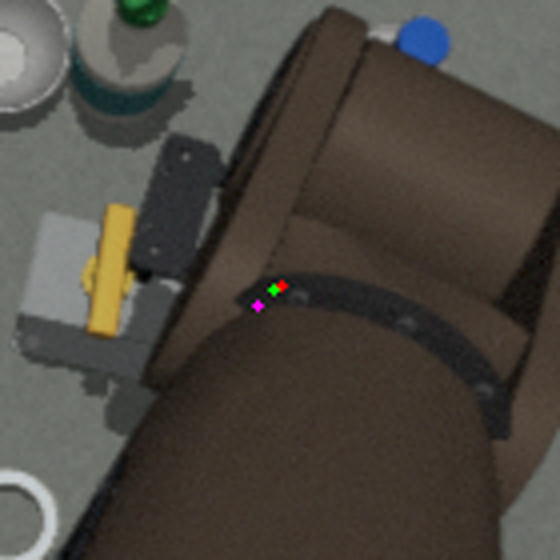

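View pics/b_scene.png

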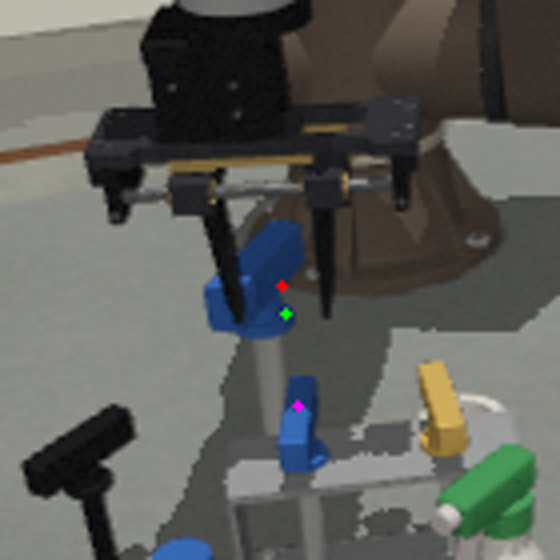

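Call:
move_arm(rows=[{"tx": 0,"ty": 2,"tz": -0.1,"rx": 0,"ry": 0,"rz": 0,"grip": 50},{"tx": 0,"ty": 2,"tz": 0,"rx": 0,"ry": 0,"rz": 0,"grip": 50},{"tx": 0,"ty": 2,"tz": 0,"rx": 0,"ry": 0,"rz": 0,"grip": 50},{"tx": 0,"ty": 1,"tz": 0,"rx": 0,"ry": 0,"rz": 0,"grip": 50},{"tx": 0,"ty": 0.7,"tz": 0,"rx": 0,"ry": 0,"rz": 0,"grip": 50},{"tx": 0,"ty": 0,"tz": 0,"rx": 0,"ry": 0,"rz": 0,"grip": 50}])

```text
t: 2.95
eef_pos: [511.1, -192.1, 153.0]
tcp_rot: [-1.569, -0.0, 1.244]
ft_force: [0.5, -1.0, 1.0]
opening: 0.5
```

```bash
python3 -c "
from h import *
plan(511.3,-194.5,138,1.243)
o=grab('c')
cv2.imwrite('pics/c_s.png',cv2.resize(o['scene'][0][130:270,120:270],None,fx=4,fy=4,interpolation=cv2.INTER_CUBIC))
"
```

```text
pos [ 511.13 -192.09  152.95] rpy [-1.5695e+00 -3.0000e-04  1.2440e+00] t 2.95 F [ 0.5 -1.   1. ] M [ 0.01 -0.01  0.04] op 0.5
ry 0.001 shift cm: old frame [-0.223  1.495 -0.095] new frame [-0.223  1.495 -0.095]
```

View pics/c_s.png

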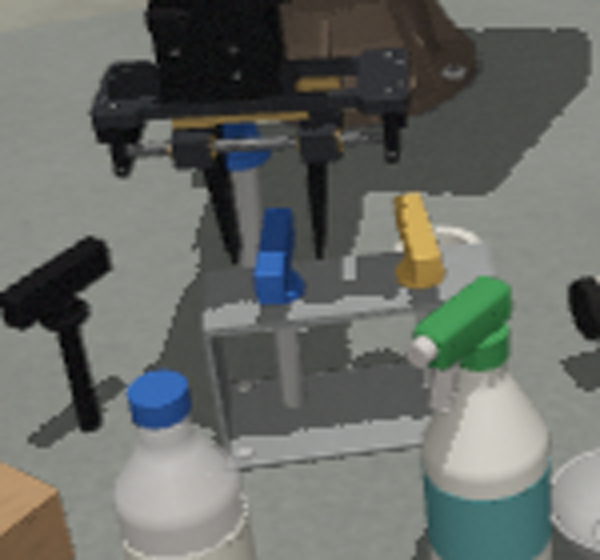

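Call:
move_arm(rows=[{"tx": -0.15,"ty": 0.7,"tz": 0,"rx": 0,"ry": 0,"rz": 0,"grip": 50},{"tx": 0,"ty": 0.8,"tz": 0,"rx": 0,"ry": 0,"rz": 0,"grip": 50},{"tx": 0,"ty": 0,"tz": 0,"rx": 0,"ry": 0,"rz": 0,"grip": 50}])

```text
t: 3.3
eef_pos: [510.3, -194.2, 137.5]
tcp_rot: [-1.57, -0.0, 1.243]
ft_force: [-0.1, 0.2, 0.6]
opening: 0.501
```

```bash
python3 -c "
from h import *
plan(511.3,-194.5,138,1.243)
print(env.state()['qvel'])
o=grab('d')
cv2.imwrite('pics/d_s.png',cv2.resize(o['scene'][0][150:240,140:240],None,fx=6,fy=6,interpolation=cv2.INTER_CUBIC))
"
```

```text
pos [ 510.31 -194.23  137.52] rpy [-1.5696e+00 -3.0000e-04  1.2428e+00] t 3.3 F [-0.1  0.2  0.6] M [-0.01  0.   -0.01] op 0.501
ry -0.0002 shift cm: old frame [ 0.007 -0.049 -0.103] new frame [ 0.007 -0.049 -0.103]
[-0.00066427 -0.01057279 -0.01079817  0.00196307  0.03481289  0.00111923]
```

View pics/d_s.png

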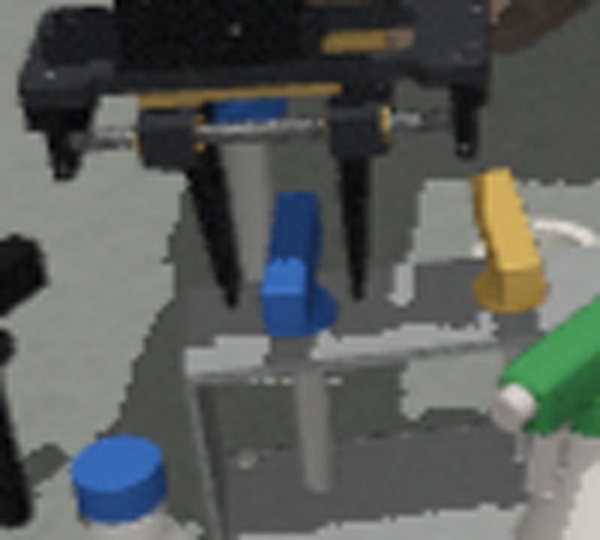

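Call:
move_arm(rows=[{"tx": 0,"ty": 0,"tz": 0,"rx": 0,"ry": 0,"rz": 0,"grip": 0},{"tx": 0,"ty": 0,"tz": 0,"rx": 0,"ry": 0,"rz": 0,"grip": 0},{"tx": 0,"ty": 0,"tz": 0,"rx": 0,"ry": 0,"rz": 0,"grip": 0},{"tx": 0,"ty": 0,"tz": 0,"rx": 0,"ry": 0,"rz": 0,"grip": 0},{"tx": 0,"ty": 0,"tz": 0,"rx": 0,"ry": 0,"rz": 0,"grip": 0},{"tx": 0,"ty": 0,"tz": 0,"rx": 0,"ry": 0,"rz": 0,"grip": 0}])

```text
t: 3.9
eef_pos: [510.8, -194.3, 138.7]
tcp_rot: [-1.571, -0.0, 1.243]
ft_force: [-1.0, 0.4, 0.8]
opening: 0.191
```

```bash
python3 -c "
from h import *
plan(511.3,-194.5,282,1.243)
"
```

```text
pos [ 510.82 -194.28  138.72] rpy [-1.5710e+00 -2.0000e-04  1.2429e+00] t 3.9 F [-1.   0.4  0.8] M [ 0.17 -0.02 -0.02] op 0.191
ry -0.0001 shift cm: old frame [-3.0000e-03 -1.4328e+01 -5.5000e-02] new frame [-3.0000e-03 -1.4328e+01 -5.5000e-02]
```

Call:
move_arm(rows=[{"tx": 0,"ty": -0.5,"tz": 0,"rx": 0,"ry": 0,"rz": 0,"grip": 0},{"tx": 0,"ty": -1,"tz": 0,"rx": 0,"ry": 0,"rz": 0,"grip": 0},{"tx": 0,"ty": -2,"tz": 0,"rx": 0,"ry": 0,"rz": 0,"grip": 0},{"tx": 0,"ty": -2,"tz": 0,"rx": 0,"ry": 0,"rz": 0,"grip": 0},{"tx": 0,"ty": -2,"tz": 0,"rx": 0,"ry": 0,"rz": 0,"grip": 0},{"tx": 0,"ty": -2,"tz": 0,"rx": 0,"ry": 0,"rz": 0,"grip": 0},{"tx": 0,"ty": -2,"tz": 0,"rx": 0,"ry": 0,"rz": 0,"grip": 0},{"tx": 0,"ty": -2,"tz": 0,"rx": 0,"ry": 0,"rz": 0,"grip": 0},{"tx": 0,"ty": -0.8,"tz": 0,"rx": 0,"ry": 0,"rz": 0,"grip": 0},{"tx": 0,"ty": 0,"tz": 0,"rx": 0,"ry": 0,"rz": 0,"grip": 0}])

```text
t: 4.73
eef_pos: [511.1, -194.5, 283.7]
tcp_rot: [-1.574, 0.0, 1.243]
ft_force: [0.8, -0.0, -2.4]
opening: 0.189
```

```bash
cat > ring.py <<'E'
from h import *
o=load("a");p,d,c=o["top"]
g=cv2.cvtColor(p,cv2.COLOR_BGR2GRAY).astype(float)
# dark hex + bright ring + dark counterbore centres
k=g[155:168,166:181]
from scipy.optimize import minimize
f=8;G=cv2.resize(g,None,fx=f,fy=f,interpolation=cv2.INTER_CUBIC)
def at(u,v): return cv2.remap(g.astype(np.float32),np.float32(u),np.float32(v),cv2.INTER_CUBIC)
# symmetry: min variance around circles, radius up to 7.5px
r=np.linspace(1,7.5,27)[:,None];t=np.linspace(0,2*np.pi,48,endpoint=False)[None]
def cost(x): return at(x[0]+r*np.cos(t),x[1]+r*np.sin(t)).var(1).mean()
best=min(((cost((a,b)),a,b) for a in np.arange(170,177,.1) for b in np.arange(158,164,.1)))
print(best, rays(best[1:],c,83))
# ear edges: 46mm square top at 86: grab region
print("tilt px for 3mm", rays(best[1:],c,86))
E
python3 ring.py; python3 -c "
from h import *
plan(604,214,300)
o=grab('e')
cv2.imwrite('pics/e_s.png',cv2.resize(o['scene'][0][90:250,120:270],None,fx=3.7,fy=3.7,interpolation=cv2.INTER_CUBIC))"
```

```text
(np.float32(54.754707), np.float64(172.89999999999984), np.float64(160.69999999999985)) [[599.94603538 211.79925469  83.        ]]
tilt px for 3mm [[599.27677898 211.10128962  86.        ]]
pos [ 511.1  -194.5   283.74] rpy [-1.5743e+00  5.0000e-04  1.2431e+00] t 4.7333 F [ 0.8 -0.  -2.4] M [-0.01 -0.04  0.01] op 0.189
ry 0 shift cm: old frame [41.665 -1.662  4.349] new frame [41.665 -1.662  4.349]
```

View pics/e_s.png

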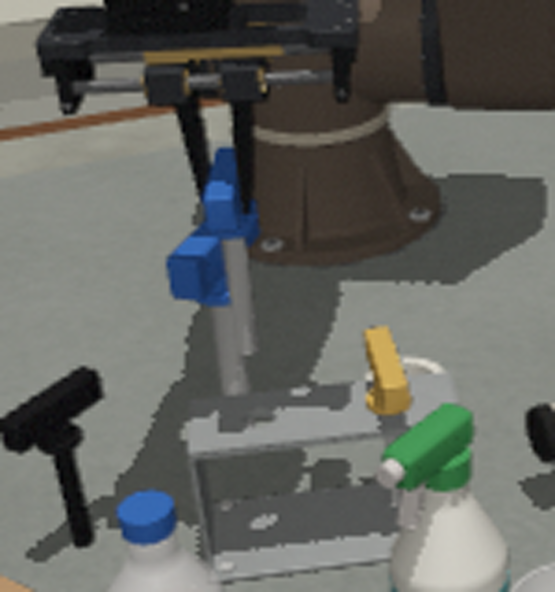

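Run:
```python
from h import *
o=load("a");p,d,c=o["scene"]
print(rays([342.5,190.6],c,83), proj([[599.9,211.8,83],[599.9,211.8,86]],c))
cv2.imwrite("pics/s_ring.png",cv2.resize(p[170:215,315:370],None,fx=12,fy=12,interpolation=cv2.INTER_CUBIC))
plan(600,212,283.7)
# base plate via top
p,d,c=o["top"];X=cloud(p,d,c)
cv2.imwrite("pics/t_ring.png",cv2.resize(p[148:174,160:188],None,fx=20,fy=20,interpolation=cv2.INTER_CUBIC))
```

```text
[[601.28294427 212.82434285  83.        ]] [[341.9012017  190.44190375]
 [342.01679799 189.52739986]]
pos [ 510.4  -194.17  281.06] rpy [-1.5701e+00 -2.0000e-04  1.2430e+00] t 4.8333 F [ 0.2 -0.5 -3.3] M [-0.01  0.05  0.04] op 0.186
ry 0 shift cm: old frame [41.338 -0.253  4.596] new frame [41.338 -0.253  4.596]
```

View pics/s_ring.png

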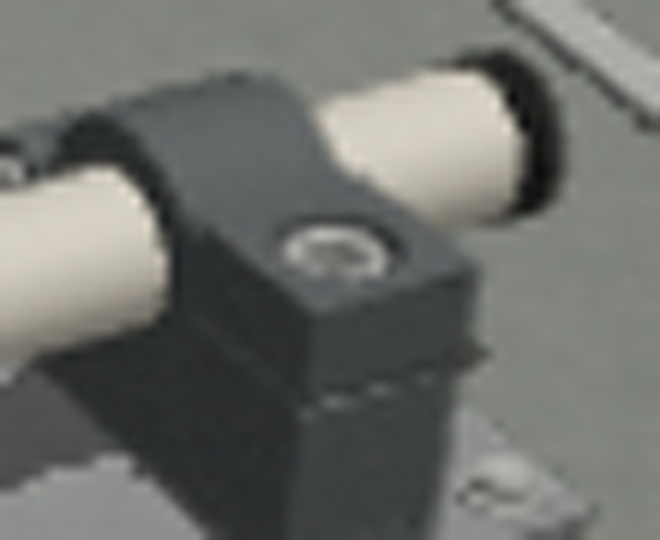

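View pics/t_ring.png

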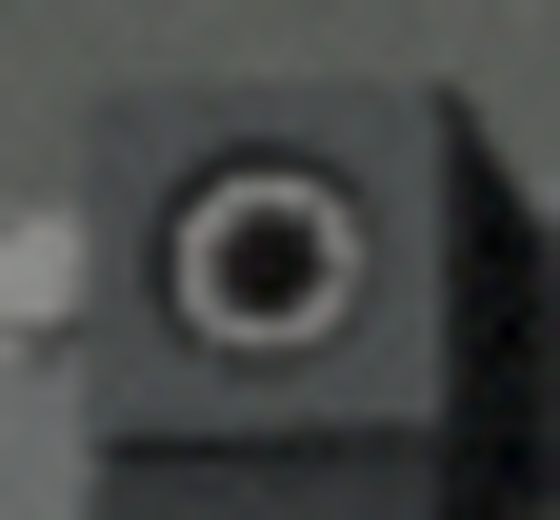

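Call:
move_arm(rows=[{"tx": 1.5,"ty": -0.3,"tz": 0.17,"rx": 0,"ry": 0,"rz": 0,"grip": 0},{"tx": 3,"ty": -0.3,"tz": 0.34,"rx": 0,"ry": 0,"rz": 0,"grip": 0},{"tx": 3,"ty": 0,"tz": 0.34,"rx": 0,"ry": 0,"rz": 0,"grip": 0},{"tx": 3,"ty": 0,"tz": 0.34,"rx": 0,"ry": 0,"rz": 0,"grip": 0},{"tx": 3,"ty": 0,"tz": 0.34,"rx": 0,"ry": 0,"rz": 0,"grip": 0},{"tx": 3,"ty": 0,"tz": 0.34,"rx": 0,"ry": 0,"rz": 0,"grip": 0},{"tx": 3,"ty": 0,"tz": 0.34,"rx": 0,"ry": 0,"rz": 0,"grip": 0},{"tx": 3,"ty": 0,"tz": 0.34,"rx": 0,"ry": 0,"rz": 0,"grip": 0},{"tx": 3,"ty": 0,"tz": 0.34,"rx": 0,"ry": 0,"rz": 0,"grip": 0},{"tx": 3,"ty": 0,"tz": 0.34,"rx": 0,"ry": 0,"rz": 0,"grip": 0}])

```text
t: 5.67
eef_pos: [571.6, 87.4, 286.0]
tcp_rot: [-1.568, 0.001, 1.243]
ft_force: [0.7, -0.7, -3.4]
opening: 0.186
```

Call:
move_arm(rows=[{"tx": 3,"ty": 0,"tz": 0.34,"rx": 0,"ry": 0,"rz": 0,"grip": 0},{"tx": 3,"ty": 0,"tz": 0.34,"rx": 0,"ry": 0,"rz": 0,"grip": 0},{"tx": 3,"ty": 0.6,"tz": 0.34,"rx": 0,"ry": 0,"rz": 0,"grip": 0},{"tx": 2.4,"ty": 1,"tz": 0.3,"rx": 0,"ry": 0,"rz": 0,"grip": 0},{"tx": 1.4,"ty": 1,"tz": 0.2,"rx": 0,"ry": 0,"rz": 0,"grip": 0},{"tx": 0,"ty": 0.5,"tz": 0,"rx": 0,"ry": 0,"rz": 0,"grip": 0},{"tx": 0,"ty": 0,"tz": 0,"rx": 0,"ry": 0,"rz": 0,"grip": 0},{"tx": 0,"ty": 0,"tz": 0,"rx": 0,"ry": 0,"rz": 0,"grip": 0}])

```text
t: 6.33
eef_pos: [598.5, 211.0, 255.8]
tcp_rot: [-1.569, 0.001, 1.243]
ft_force: [1.0, -0.1, -2.2]
opening: 0.188
```

```bash
python3 -c "
from h import *
plan(600.6,212.3,230)
o=grab('f');p=o['scene'][0].copy()
P=env.state()['eef_pos'];q=proj([P,P-[0,0,122.5],[600.6,212.3,83]],o['scene'][2]);print(q)
cv2.imwrite('pics/f_s.png',cv2.resize(p[90:210,270:420],None,fx=5,fy=5,interpolation=cv2.INTER_CUBIC))
cv2.imwrite('pics/f_t.png',cv2.resize(o['top'][0][90:240,100:270],None,fx=4,fy=4,interpolation=cv2.INTER_CUBIC))"
```

```text
pos [598.47 211.02 255.8 ] rpy [-1.5694e+00  1.2000e-03  1.2426e+00] t 6.3333 F [ 1.  -0.1 -2.2] M [-0.    0.01  0.01] op 0.188
ry 0 shift cm: old frame [ 0.193  2.579 -0.164] new frame [ 0.193  2.579 -0.164]
[[348.71108013 132.04910646]
 [343.41453422 174.25233727]
 [342.1985806  190.52341663]]
```

View pics/f_s.png

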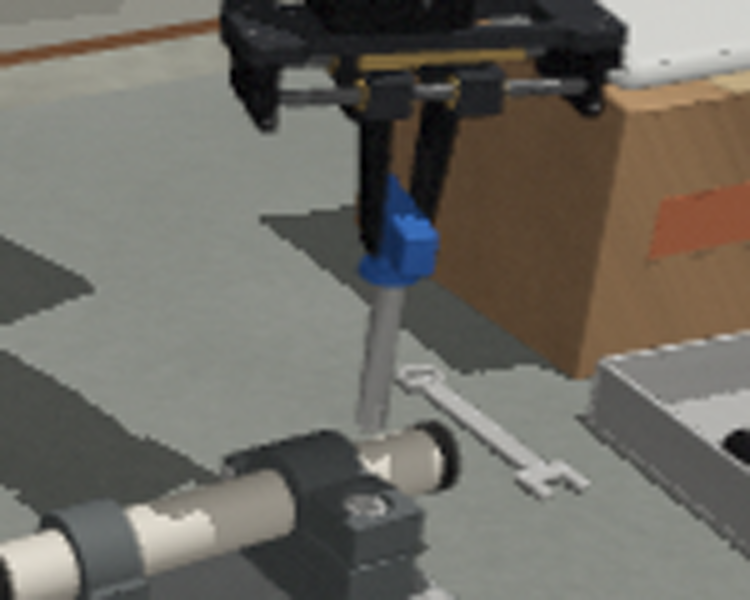

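View pics/f_t.png

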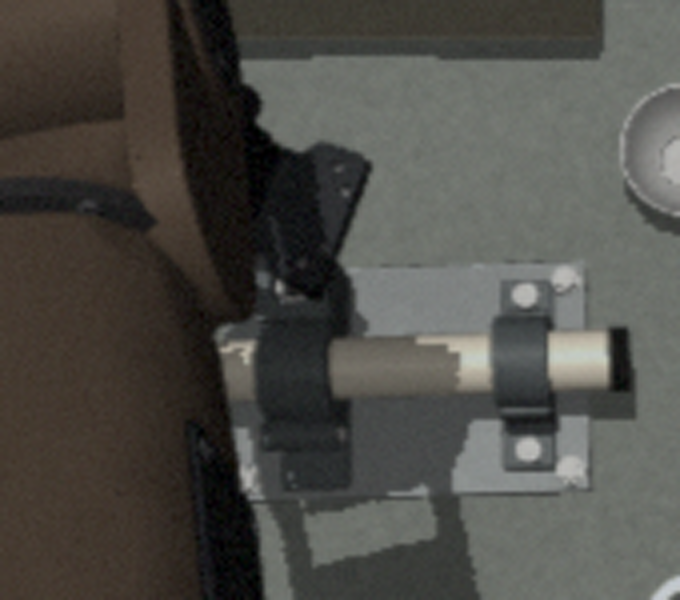

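Call:
move_arm(rows=[{"tx": 0.1,"ty": 1.2,"tz": -0.1,"rx": 0,"ry": 0,"rz": 0,"grip": 0},{"tx": 0.1,"ty": 1.2,"tz": -0.06,"rx": 0,"ry": 0,"rz": 0,"grip": 0},{"tx": 0,"ty": 1.2,"tz": 0,"rx": 0,"ry": 0,"rz": 0,"grip": 0},{"tx": 0,"ty": 0.5,"tz": 0,"rx": 0,"ry": 0,"rz": 0,"grip": 0},{"tx": 0,"ty": 0,"tz": 0,"rx": 0,"ry": 0,"rz": 0,"grip": 0},{"tx": 0,"ty": 0,"tz": 0,"rx": 0,"ry": 0,"rz": 0,"grip": 0}])

```text
t: 6.93
eef_pos: [600.9, 213.2, 215.3]
tcp_rot: [-1.57, 0.0, 1.243]
ft_force: [0.6, -1.2, -3.2]
opening: 0.185
```

Call:
move_arm(rows=[{"tx": 0,"ty": 0,"tz": 0,"rx": 0,"ry": 0,"rz": 0,"grip": 0}])

```text
t: 7.02
eef_pos: [601.2, 213.3, 216.0]
tcp_rot: [-1.571, -0.0, 1.243]
ft_force: [0.5, 0.3, -2.3]
opening: 0.194
```

Call:
move_arm(rows=[{"tx": 0,"ty": 0,"tz": 0,"rx": 0,"ry": 0,"rz": 0,"grip": 0}])

```text
t: 7.1
eef_pos: [601.2, 213.4, 216.2]
tcp_rot: [-1.572, -0.001, 1.243]
ft_force: [-0.1, -0.3, -2.4]
opening: 0.187
```

Call:
move_arm(rows=[{"tx": 0,"ty": 0,"tz": 0,"rx": 0,"ry": 0,"rz": 0,"grip": 0}])

```text
t: 7.18
eef_pos: [601.1, 213.4, 216.2]
tcp_rot: [-1.572, -0.001, 1.243]
ft_force: [-1.0, 0.1, -4.3]
opening: 0.188
```

```bash
python3 -c "
from h import *
plan(600.6,212.3,205)
A=[]
for i in range(6):
    s=env.state();A.append(s['eef_pos']);p,d=env.read_camera('scene')
print(np.round(A,2))
cv2.imwrite('scene_g.png',p)
c=env.calibration('scene');P=np.mean(A,0);print(proj([P-[0,0,122.5],[600.6,212.3,83]],c))
cv2.imwrite('pics/g_s.png',cv2.resize(p[145:205,310:375],None,fx=10,fy=10,interpolation=cv2.INTER_CUBIC))"
```

```text
pos [601.06 213.42 216.18] rpy [-1.5715e+00 -6.0000e-04  1.2431e+00] t 7.1833 F [-1.   0.1 -4.3] M [ 0.02 -0.02  0.05] op 0.188
ry 0 shift cm: old frame [-0.122  1.118  0.008] new frame [-0.122  1.118  0.008]
[[601.06 213.42 216.18]
 [601.02 213.37 216.12]
 [600.99 213.41 216.03]
 [600.98 213.39 215.94]
 [600.95 213.37 215.88]
 [600.93 213.37 215.78]]
[[343.01908674 187.29137864]
 [342.1985806  190.52341663]]
```

View pics/g_s.png

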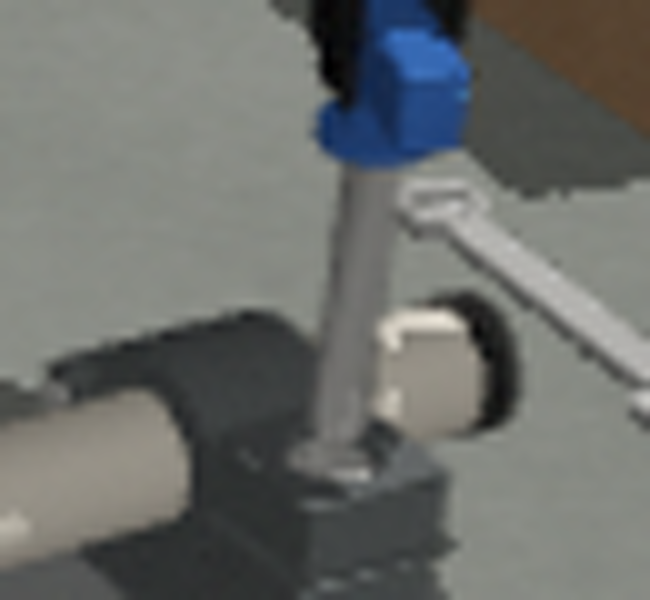

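Call:
move_arm(rows=[{"tx": -0.13,"ty": 0.2,"tz": 0,"rx": 0,"ry": 0,"rz": 0,"grip": 0},{"tx": 0,"ty": 0.3,"tz": 0,"rx": 0,"ry": 0,"rz": 0,"grip": 0},{"tx": 0,"ty": 0.2,"tz": 0,"rx": 0,"ry": 0,"rz": 0,"grip": 0},{"tx": 0,"ty": 0,"tz": 0,"rx": 0,"ry": 0,"rz": 0,"grip": 0},{"tx": 0,"ty": 0,"tz": 0,"rx": 0,"ry": 0,"rz": 0,"grip": 0},{"tx": 0,"ty": 0,"tz": 0,"rx": 0,"ry": 0,"rz": 0,"grip": 0}])

```text
t: 7.98
eef_pos: [600.6, 212.1, 208.6]
tcp_rot: [-1.571, -0.0, 1.243]
ft_force: [0.2, -0.1, -3.3]
opening: 0.192
```

```bash
python3 -c "
from h import *
plan(600.6,212.3,205)
p,d=env.read_camera('scene')
c=env.calibration('scene');P=env.state()['eef_pos'];print(proj([P-[0,0,122.7],[600.6,212.3,83]],c))
cv2.imwrite('pics/h_s.png',cv2.resize(p[165:205,320:365],None,fx=14,fy=14,interpolation=cv2.INTER_CUBIC))"
```

```text
pos [600.56 212.13 208.63] rpy [-1.5708e+00 -1.0000e-04  1.2430e+00] t 7.9833 F [ 0.2 -0.1 -3.3] M [ 0.02  0.04 -0.03] op 0.192
ry 0 shift cm: old frame [0.018 0.363 0.002] new frame [0.018 0.363 0.002]
[[342.24999785 189.61574418]
 [342.1985806  190.52341663]]
```

View pics/h_s.png

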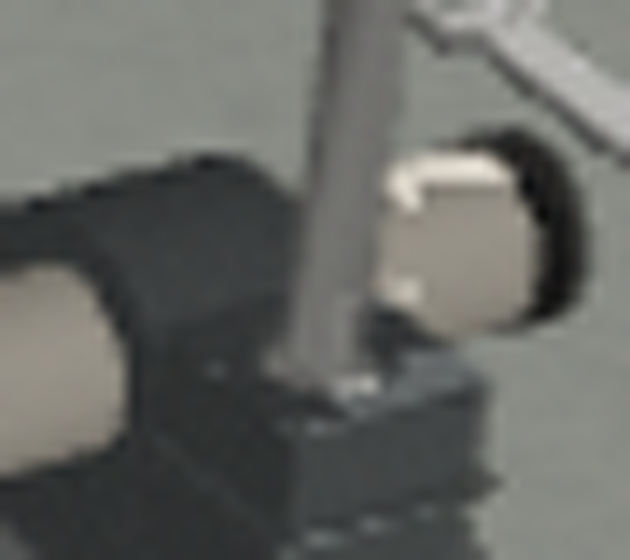

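Call:
move_arm(rows=[{"tx": 0,"ty": 0.1,"tz": 0,"rx": 0,"ry": 0,"rz": 0,"grip": 0},{"tx": 0,"ty": 0.1,"tz": 0,"rx": 0,"ry": 0,"rz": 0,"grip": 0},{"tx": 0,"ty": 0,"tz": 0,"rx": 0,"ry": 0,"rz": 0,"grip": 0},{"tx": 0,"ty": 0,"tz": 0,"rx": 0,"ry": 0,"rz": 0,"grip": 0}])

```text
t: 8.37
eef_pos: [600.5, 212.1, 206.6]
tcp_rot: [-1.571, -0.0, 1.243]
ft_force: [0.1, 0.5, -2.0]
opening: 0.186
```

Call:
move_arm(rows=[{"tx": 0,"ty": 0.1,"tz": 0,"rx": 0,"ry": 0,"rz": 0,"grip": 0},{"tx": 0,"ty": 0,"tz": 0,"rx": 0,"ry": 0,"rz": 0,"grip": 0},{"tx": 0,"ty": 0,"tz": 0,"rx": 0,"ry": 0,"rz": 0,"grip": 0}])

```text
t: 8.62
eef_pos: [600.5, 212.1, 205.6]
tcp_rot: [-1.571, -0.0, 1.243]
ft_force: [-0.2, -1.0, -3.1]
opening: 0.19
```

Call:
move_arm(rows=[{"tx": 0,"ty": 0.1,"tz": 0,"rx": 0,"ry": 0,"rz": 0,"grip": 0},{"tx": 0,"ty": 0,"tz": 0,"rx": 0,"ry": 0,"rz": 0,"grip": 0},{"tx": 0,"ty": 0,"tz": 0,"rx": 0,"ry": 0,"rz": 0,"grip": 0}])

```text
t: 8.87
eef_pos: [600.6, 212.1, 204.9]
tcp_rot: [-1.571, -0.0, 1.243]
ft_force: [-0.2, -0.5, -1.0]
opening: 0.19
```

Call:
move_arm(rows=[{"tx": 0,"ty": 0.05,"tz": 0,"rx": 0,"ry": 0,"rz": 0,"grip": 0},{"tx": 0,"ty": 0,"tz": 0,"rx": 0,"ry": 0,"rz": 0,"grip": 0},{"tx": 0,"ty": 0,"tz": 0,"rx": 0,"ry": 0,"rz": 0,"grip": 0}])

```text
t: 9.12
eef_pos: [600.7, 212.2, 204.6]
tcp_rot: [-1.572, -0.001, 1.243]
ft_force: [-1.7, 0.3, 3.7]
opening: 0.194
```

Call:
move_arm(rows=[{"tx": 0,"ty": 0.05,"tz": 0,"rx": 0,"ry": 0,"rz": 0,"grip": 0},{"tx": 0,"ty": 0,"tz": 0,"rx": 0,"ry": 0,"rz": 0,"grip": 0},{"tx": 0,"ty": 0,"tz": 0,"rx": 0,"ry": 0,"rz": 0,"grip": 0}])

```text
t: 9.37
eef_pos: [600.8, 212.2, 204.4]
tcp_rot: [-1.572, -0.001, 1.243]
ft_force: [-1.4, -0.8, 7.3]
opening: 0.192
```

```bash
python3 -c "
from h import *
plan(600.6,212.3,205);print(env.state()['moment'])"
```

```text
pos [600.76 212.18 204.36] rpy [-1.5719e+00 -8.0000e-04  1.2430e+00] t 9.3667 F [-1.4 -0.8  7.3] M [-0.08  0.25 -0.02] op 0.192
ry 0 shift cm: old frame [ 0.006 -0.064  0.019] new frame [ 0.006 -0.064  0.019]
[-0.07770485  0.25258019 -0.01823306]
```

Run:
```python
from h import *
o=load("a");p,d,c=o["top"];g=cv2.cvtColor(p,cv2.COLOR_BGR2GRAY).astype(np.float32)
def samp(img,c,cx,cy,r,z=83):
    t=np.radians(np.arange(0,360,2));P=np.c_[cx+r*np.cos(t),cy+r*np.sin(t),np.full(len(t),z)]
    q=proj(P,c).astype(np.float32);return t,cv2.remap(img,q[:,:1],q[:,1:],cv2.INTER_CUBIC)[:,0]
c0=rays([172.9,160.6],c,83)[0]
for r in(5.5,6.5,7,7.5,8,8.5,9):
    t,s=samp(g,c,c0[0],c0[1],r)
    # dark => corner direction: phase of -s
    for k in(5,6,7):
        a=np.mean(-s*np.exp(-1j*k*t))
        if k==6: print(r,"6:",abs(a).round(2),"corner deg mod60",(np.degrees(np.angle(a))/6%60).round(1),end=" ")
        else: print(k,abs(a).round(2),end=" ")
    print()
```

```text
5 0.68 5.5 6: 1.39 corner deg mod60 49.3 7 0.23 
5 0.85 6.5 6: 2.19 corner deg mod60 44.0 7 0.83 
5 0.82 7 6: 2.75 corner deg mod60 41.8 7 0.92 
5 0.94 7.5 6: 3.32 corner deg mod60 40.7 7 0.84 
5 1.23 8 6: 3.7 corner deg mod60 40.4 7 0.8 
5 1.6 8.5 6: 3.82 corner deg mod60 40.3 7 0.63 
5 1.82 9 6: 3.59 corner deg mod60 40.3 7 0.47
```

Call:
move_arm(rows=[{"tx": -0.015,"ty": 0,"tz": 0.045,"rx": 0,"ry": 0,"rz": 0,"grip": 0},{"tx": 0,"ty": 0,"tz": 0,"rx": 0,"ry": 0,"rz": 0,"grip": 0},{"tx": 0,"ty": 0,"tz": 0,"rx": 0,"ry": 0,"rz": 0,"grip": 0}])

```text
t: 9.62
eef_pos: [600.5, 212.2, 204.4]
tcp_rot: [-1.572, -0.001, 1.243]
ft_force: [-0.7, -0.2, 5.6]
opening: 0.186
```

```bash
python3 -c "
from h import *
plan(600.6,212.3,205);print(env.state()['moment'])"
```

```text
pos [600.45 212.22 204.36] rpy [-1.5723e+00 -1.0000e-03  1.2430e+00] t 9.6167 F [-0.7 -0.2  5.6] M [-0.09  0.03  0.02] op 0.186
ry 0 shift cm: old frame [ 0.012 -0.064 -0.011] new frame [ 0.012 -0.064 -0.011]
[-0.08742554  0.03108982  0.01841026]
```

Call:
move_arm(rows=[{"tx": -0.03,"ty": 0.05,"tz": 0,"rx": 0,"ry": 0,"rz": 0,"grip": 0},{"tx": 0,"ty": 0,"tz": 0,"rx": 0,"ry": 0,"rz": 0,"grip": 0},{"tx": 0,"ty": 0,"tz": 0,"rx": 0,"ry": 0,"rz": 0,"grip": 0},{"tx": 0,"ty": 0,"tz": 0,"rx": 0,"ry": 0,"rz": 0,"grip": 0}])

```text
t: 9.95
eef_pos: [600.1, 212.1, 203.3]
tcp_rot: [-1.571, -0.001, 1.243]
ft_force: [0.6, 2.9, 3.7]
opening: 0.189
```

```bash
python3 -c "
from h import *
plan(600.6,212.3,205);print(env.state()['moment'])"
```

```text
pos [600.13 212.1  203.34] rpy [-1.5713e+00 -8.0000e-04  1.2430e+00] t 9.95 F [0.6 2.9 3.7] M [ 0.57 -0.12  0.04] op 0.189
ry 0 shift cm: old frame [ 0.034 -0.166 -0.038] new frame [ 0.034 -0.166 -0.038]
[ 0.56928026 -0.11634632  0.03631536]
```

Call:
move_arm(rows=[{"tx": 0.02,"ty": 0,"tz": 0,"rx": 0,"ry": 0,"rz": 0,"grip": 0},{"tx": 0,"ty": 0.05,"tz": 0,"rx": 0,"ry": 0,"rz": 0,"grip": 0},{"tx": 0,"ty": 0,"tz": 0,"rx": 0,"ry": 0,"rz": 0,"grip": 0},{"tx": 0,"ty": 0,"tz": 0,"rx": 0,"ry": 0,"rz": 0,"grip": 0}])

```text
t: 10.28
eef_pos: [600.3, 212.1, 203.3]
tcp_rot: [-1.572, -0.001, 1.243]
ft_force: [-0.6, 1.3, 8.0]
opening: 0.188
```

```bash
python3 -c "
from h import *
plan(600.6,212.3,205);print(env.state()['moment'])"
```

```text
pos [600.25 212.14 203.25] rpy [-1.5717e+00 -7.0000e-04  1.2430e+00] t 10.2833 F [-0.6  1.3  8. ] M [0.43 0.09 0.03] op 0.188
ry 0 shift cm: old frame [ 0.026 -0.175 -0.028] new frame [ 0.026 -0.175 -0.028]
[0.42515779 0.08883141 0.03012776]
```

Call:
move_arm(rows=[{"tx": 0.03,"ty": 0,"tz": 0,"rx": 0,"ry": 0,"rz": 0,"grip": 0},{"tx": 0,"ty": 0.03,"tz": 0,"rx": 0,"ry": 0,"rz": 0,"grip": 0},{"tx": 0,"ty": 0,"tz": 0,"rx": 0,"ry": 0,"rz": 0,"grip": 0},{"tx": 0,"ty": 0,"tz": 0,"rx": 0,"ry": 0,"rz": 0,"grip": 0}])

```text
t: 10.62
eef_pos: [600.3, 212.3, 203.2]
tcp_rot: [-1.572, -0.001, 1.243]
ft_force: [-1.0, 0.8, 10.4]
opening: 0.186
```

```bash
python3 -c "
from h import *
plan(600.6,212.3,205);print(env.state()['moment'])"
```

```text
pos [600.33 212.33 203.18] rpy [-1.5719e+00 -5.0000e-04  1.2431e+00] t 10.6167 F [-1.   0.8 10.4] M [ 0.25  0.13 -0.03] op 0.186
ry 0 shift cm: old frame [ 0.006 -0.182 -0.027] new frame [ 0.006 -0.182 -0.027]
[ 0.25036766  0.13108777 -0.03346222]
```

Call:
move_arm(rows=[{"tx": 0.01,"ty": 0,"tz": 0,"rx": 0,"ry": 0.04,"rz": 0,"grip": 0},{"tx": 0,"ty": 0,"tz": 0,"rx": 0,"ry": 0,"rz": 0,"grip": 0},{"tx": 0,"ty": 0,"tz": 0,"rx": 0,"ry": 0,"rz": 0,"grip": 0}])

```text
t: 10.87
eef_pos: [600.4, 212.5, 203.2]
tcp_rot: [-1.572, -0.001, 1.203]
ft_force: [-1.7, 0.9, 9.8]
opening: 0.188
```

```bash
python3 -c "
from h import *
plan(600.6,212.3,205);print(env.state()['moment'])"
```

```text
pos [600.45 212.48 203.16] rpy [-1.5720e+00 -8.0000e-04  1.2028e+00] t 10.8667 F [-1.7  0.9  9.8] M [0.26 0.13 0.01] op 0.188
ry 0 shift cm: old frame [-0.011 -0.184 -0.021] new frame [-0.011 -0.184 -0.021]
[0.25684268 0.12740995 0.01145956]
```

Call:
move_arm(rows=[{"tx": 0,"ty": 0,"tz": 0,"rx": 0,"ry": 0.04,"rz": 0,"grip": 0},{"tx": 0,"ty": 0,"tz": 0,"rx": 0,"ry": 0,"rz": 0,"grip": 0},{"tx": 0,"ty": 0,"tz": 0,"rx": 0,"ry": 0,"rz": 0,"grip": 0}])

```text
t: 11.12
eef_pos: [600.5, 212.6, 203.1]
tcp_rot: [-1.572, -0.001, 1.163]
ft_force: [-0.7, 2.1, 8.4]
opening: 0.191
```

```bash
python3 -c "
from h import *
plan(600.6,212.3,205);print(env.state()['moment'])"
```

```text
pos [600.46 212.57 203.12] rpy [-1.5719e+00 -1.1000e-03  1.1628e+00] t 11.1167 F [-0.7  2.1  8.4] M [0.51 0.05 0.04] op 0.191
ry 0 shift cm: old frame [-0.019 -0.188 -0.024] new frame [-0.019 -0.188 -0.024]
[0.50721022 0.05495457 0.04453776]
```

Call:
move_arm(rows=[{"tx": 0,"ty": 0,"tz": 0,"rx": 0,"ry": -0.06,"rz": 0,"grip": 0},{"tx": 0,"ty": 0,"tz": 0,"rx": 0,"ry": -0.06,"rz": 0,"grip": 0},{"tx": 0,"ty": 0,"tz": 0,"rx": 0,"ry": 0,"rz": 0,"grip": 0},{"tx": 0,"ty": 0,"tz": 0,"rx": 0,"ry": 0,"rz": 0,"grip": 0}])

```text
t: 11.45
eef_pos: [600.2, 212.4, 203.0]
tcp_rot: [-1.571, -0.0, 1.283]
ft_force: [-0.9, 0.9, 8.4]
opening: 0.192
```

```bash
python3 -c "
from h import *
plan(600.6,212.3,205);print(env.state()['moment'])"
```

```text
pos [600.23 212.42 202.96] rpy [-1.5714e+00 -4.0000e-04  1.2834e+00] t 11.45 F [-0.9  0.9  8.4] M [ 0.28  0.19 -0.05] op 0.192
ry 0 shift cm: old frame [-0.001 -0.204 -0.039] new frame [-0.001 -0.204 -0.039]
[ 0.27998611  0.19076401 -0.04626216]
```

Call:
move_arm(rows=[{"tx": 0.02,"ty": 0.02,"tz": 0.035,"rx": 0,"ry": -0.03,"rz": 0,"grip": 0},{"tx": 0,"ty": 0,"tz": 0,"rx": 0,"ry": 0,"rz": 0,"grip": 0},{"tx": 0,"ty": 0,"tz": 0,"rx": 0,"ry": 0,"rz": 0,"grip": 0}])

```text
t: 11.7
eef_pos: [600.0, 212.6, 202.8]
tcp_rot: [-1.572, -0.0, 1.313]
ft_force: [-1.0, 0.2, 9.1]
opening: 0.187
```

```bash
python3 -c "
from h import *
plan(600.6,212.3,205)"
```

```text
pos [600.   212.61 202.78] rpy [-1.5716e+00 -1.0000e-04  1.3133e+00] t 11.7 F [-1.   0.2  9.1] M [ 0.05  0.15 -0.09] op 0.187
ry 0 shift cm: old frame [-0.015 -0.222 -0.066] new frame [-0.015 -0.222 -0.066]
```

Call:
move_arm(rows=[{"tx": 0,"ty": 0,"tz": 0,"rx": 0,"ry": -0.05,"rz": 0,"grip": 0},{"tx": 0,"ty": 0,"tz": 0,"rx": 0,"ry": 0,"rz": 0,"grip": 0},{"tx": 0,"ty": 0,"tz": 0,"rx": 0,"ry": 0,"rz": 0,"grip": 0}])

```text
t: 11.95
eef_pos: [599.9, 212.6, 202.5]
tcp_rot: [-1.571, -0.0, 1.363]
ft_force: [-1.0, 1.5, 5.4]
opening: 0.191
```

```bash
python3 -c "
from h import *
plan(600.6,212.3,205)"
```

```text
pos [599.91 212.62 202.51] rpy [-1.5712e+00 -1.0000e-04  1.3633e+00] t 11.95 F [-1.   1.5  5.4] M [0.22 0.2  0.05] op 0.191
ry 0 shift cm: old frame [-0.017 -0.249 -0.074] new frame [-0.017 -0.249 -0.074]
```

Call:
move_arm(rows=[{"tx": 0.01,"ty": 0.05,"tz": 0.02,"rx": 0,"ry": 0,"rz": 0,"grip": 0},{"tx": 0,"ty": 0,"tz": 0,"rx": 0,"ry": 0,"rz": 0,"grip": 0},{"tx": 0,"ty": 0,"tz": 0,"rx": 0,"ry": 0,"rz": 0,"grip": 0}])

```text
t: 12.2
eef_pos: [599.8, 212.8, 201.9]
tcp_rot: [-1.571, -0.0, 1.363]
ft_force: [0.4, 1.0, 6.3]
opening: 0.191
```

```bash
python3 -c "
from h import *
plan(600.6,212.3,205)"
```

```text
pos [599.83 212.79 201.85] rpy [-1.5713e+00 -1.0000e-04  1.3630e+00] t 12.2 F [0.4 1.  6.3] M [ 0.31 -0.09 -0.  ] op 0.191
ry 0 shift cm: old frame [-0.032 -0.315 -0.086] new frame [-0.032 -0.315 -0.086]
```

Call:
move_arm(rows=[{"tx": 0,"ty": 0,"tz": 0,"rx": 0,"ry": -0.05,"rz": 0,"grip": 0},{"tx": 0,"ty": 0,"tz": 0,"rx": 0,"ry": 0,"rz": 0,"grip": 0},{"tx": 0,"ty": 0,"tz": 0,"rx": 0,"ry": 0,"rz": 0,"grip": 0}])

```text
t: 12.45
eef_pos: [599.7, 212.8, 201.6]
tcp_rot: [-1.571, 0.0, 1.412]
ft_force: [0.4, 0.9, 3.4]
opening: 0.192
```

```bash
python3 -c "
from h import *
plan(600.6,212.3,205)"
```

```text
pos [599.74 212.76 201.64] rpy [-1.5709  0.      1.4119] t 12.45 F [0.4 0.9 3.4] M [ 0.26 -0.18 -0.04] op 0.192
ry 0 shift cm: old frame [-0.032 -0.336 -0.092] new frame [-0.032 -0.336 -0.092]
```

Call:
move_arm(rows=[{"tx": 0.015,"ty": 0.06,"tz": 0,"rx": 0,"ry": 0,"rz": 0,"grip": 0},{"tx": 0,"ty": 0,"tz": 0,"rx": 0,"ry": 0,"rz": 0,"grip": 0},{"tx": 0,"ty": 0,"tz": 0,"rx": 0,"ry": 0,"rz": 0,"grip": 0}])

```text
t: 12.7
eef_pos: [599.8, 212.9, 201.5]
tcp_rot: [-1.571, -0.0, 1.412]
ft_force: [0.2, 0.3, 6.8]
opening: 0.189
```

```bash
python3 -c "
from h import *
plan(600.6,212.3,205)"
```

```text
pos [599.83 212.88 201.46] rpy [-1.5714 -0.      1.4117] t 12.7 F [0.2 0.3 6.8] M [ 0.03  0.06 -0.04] op 0.189
ry 0 shift cm: old frame [-0.045 -0.354 -0.085] new frame [-0.045 -0.354 -0.085]
```

Call:
move_arm(rows=[{"tx": 0,"ty": 0.05,"tz": 0,"rx": 0,"ry": 0,"rz": 0,"grip": 0},{"tx": 0,"ty": 0,"tz": 0,"rx": 0,"ry": 0,"rz": 0,"grip": 0},{"tx": 0,"ty": 0,"tz": 0,"rx": 0,"ry": 0,"rz": 0,"grip": 0}])

```text
t: 12.95
eef_pos: [599.9, 212.9, 201.2]
tcp_rot: [-1.572, -0.0, 1.412]
ft_force: [-1.1, 0.9, 8.9]
opening: 0.191
```

```bash
python3 -c "
from h import *
plan(600.6,212.3,205)"
```

```text
pos [599.86 212.9  201.19] rpy [-1.5717e+00 -1.0000e-04  1.4117e+00] t 12.95 F [-1.1  0.9  8.9] M [-0.01  0.17 -0.02] op 0.191
ry 0 shift cm: old frame [-0.047 -0.38  -0.083] new frame [-0.047 -0.38  -0.083]
```

Call:
move_arm(rows=[{"tx": 0,"ty": 0,"tz": 0,"rx": 0,"ry": -0.05,"rz": 0,"grip": 0},{"tx": 0,"ty": 0,"tz": 0,"rx": 0,"ry": 0,"rz": 0,"grip": 0},{"tx": 0,"ty": 0,"tz": 0,"rx": 0,"ry": 0,"rz": 0,"grip": 0}])

```text
t: 13.2
eef_pos: [599.8, 212.8, 201.0]
tcp_rot: [-1.571, 0.0, 1.462]
ft_force: [-0.5, -0.2, 7.5]
opening: 0.188
```

```bash
python3 -c "
from h import *
plan(600.6,212.3,205)
p,d=env.read_camera('scene')
c=env.calibration('scene');P=env.state()['eef_pos'];print(proj([P-[0,0,12.7]],c))
cv2.imwrite('scene_i.png',p)
cv2.imwrite('pics/i_s.png',cv2.resize(p[135:205,305:375],None,fx=8,fy=8,interpolation=cv2.INTER_CUBIC))"
```

```text
pos [599.83 212.82 200.96] rpy [-1.5714e+00  1.0000e-04  1.4620e+00] t 13.2 F [-0.5 -0.2  7.5] M [-0.02  0.08  0.02] op 0.188
ry 0 shift cm: old frame [-0.043 -0.404 -0.083] new frame [-0.043 -0.404 -0.083]
[[346.50219756 156.43181721]]
```

View pics/i_s.png

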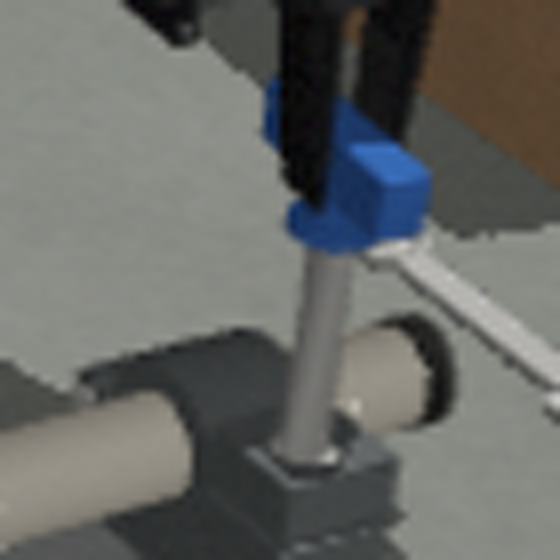

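Call:
move_arm(rows=[{"tx": 0,"ty": 0,"tz": 0,"rx": 0,"ry": -0.06,"rz": 0,"grip": 0},{"tx": 0,"ty": 0,"tz": 0,"rx": 0,"ry": 0,"rz": 0,"grip": 0},{"tx": 0,"ty": 0,"tz": 0,"rx": 0,"ry": 0,"rz": 0,"grip": 0}])

```text
t: 13.5
eef_pos: [599.8, 212.8, 200.7]
tcp_rot: [-1.571, 0.0, 1.522]
ft_force: [-0.1, -0.2, 5.6]
opening: 0.185
```

Call:
move_arm(rows=[{"tx": 0,"ty": 0,"tz": 0,"rx": 0,"ry": -0.06,"rz": 0,"grip": 0},{"tx": 0,"ty": 0,"tz": 0,"rx": 0,"ry": 0,"rz": 0,"grip": 0},{"tx": 0,"ty": 0,"tz": 0,"rx": 0,"ry": 0,"rz": 0,"grip": 0}])

```text
t: 13.75
eef_pos: [599.7, 212.7, 200.5]
tcp_rot: [-1.571, 0.0, 1.581]
ft_force: [0.2, -1.3, 4.0]
opening: 0.192
```

```bash
python3 -c "
from h import *
plan(600.6,212.3,205)"
```

```text
pos [599.74 212.74 200.49] rpy [-1.5708e+00  4.0000e-04  1.5808e+00] t 13.75 F [ 0.2 -1.3  4. ] M [-0.33 -0.16  0.05] op 0.192
ry 0 shift cm: old frame [-0.045 -0.451 -0.085] new frame [-0.045 -0.451 -0.085]
```

Call:
move_arm(rows=[{"tx": 0,"ty": 0.06,"tz": 0,"rx": 0,"ry": -0.03,"rz": 0,"grip": 0},{"tx": 0,"ty": 0,"tz": 0,"rx": 0,"ry": 0,"rz": 0,"grip": 0},{"tx": 0,"ty": 0,"tz": 0,"rx": 0,"ry": 0,"rz": 0,"grip": 0}])

```text
t: 14.0
eef_pos: [599.7, 212.8, 200.1]
tcp_rot: [-1.571, 0.0, 1.611]
ft_force: [0.7, -1.8, 5.8]
opening: 0.19
```

Call:
move_arm(rows=[{"tx": -0.02,"ty": 0,"tz": 0,"rx": 0,"ry": -0.06,"rz": 0,"grip": 0},{"tx": 0,"ty": 0,"tz": 0,"rx": 0,"ry": 0,"rz": 0,"grip": 0},{"tx": 0,"ty": 0,"tz": 0,"rx": 0,"ry": 0,"rz": 0,"grip": 0}])

```text
t: 14.25
eef_pos: [599.7, 212.6, 199.9]
tcp_rot: [-1.571, 0.0, 1.67]
ft_force: [0.1, -1.9, 3.9]
opening: 0.19
```

```bash
python3 -c "
from h import *
plan(600.6,212.3,205)"
```

```text
pos [599.7  212.6  199.85] rpy [-1.5707e+00  3.0000e-04  1.6702e+00] t 14.25 F [ 0.1 -1.9  3.9] M [-0.36 -0.13  0.04] op 0.19
ry 0 shift cm: old frame [-0.039 -0.515 -0.086] new frame [-0.039 -0.515 -0.086]
```

```bash
cat > fl.py <<'E'
from h import *
import sys
def edge(p,c,T,off):
    # walk along projected vertical axis, find blue->grey transition
    zs=np.arange(-60,-10,0.25);h=p.astype(float);best=[]
    for du in(-1.5,-1,-.5,0,.5,1,1.5):
        q=proj(np.array([T+[0,0,z] for z in zs]),c).astype(np.float32);q[:,0]+=du
        I=cv2.remap(p.astype(np.float32),q[:,:1],q[:,1:],cv2.INTER_LINEAR)[:,0]
        s=(I[:,0]-I[:,2]) # blue - red
        hi=s.max();best.append(zs[np.nonzero(s>hi/2)[0][0]])
    return np.array(best)
c=env.calibration('scene')
p,d=env.read_camera('scene');cv2.imwrite(f"scene_{sys.argv[1]}.png",p)
for n,T in(("g",[600.93,213.37,215.78]),("i",[599.83,212.82,200.96]),(sys.argv[1],env.state()["eef_pos"])):
    e=edge(cv2.imread(f"scene_{n}.png"),c,np.array(T),0);print(n,e,e.mean())
E
python3 fl.py j
```

```text
g [-39.5  -40.25 -41.   -41.25 -41.25 -41.25 -40.75] -40.75
i [-39.75 -40.   -40.   -40.75 -41.5  -41.75 -41.5 ] -40.75
j [-40.25 -40.75 -40.75 -41.   -41.25 -41.25 -41.25] -40.92857142857143
```

Call:
move_arm(rows=[{"tx": -0.03,"ty": 0,"tz": 0,"rx": 0,"ry": 0.04,"rz": 0,"grip": 0},{"tx": 0,"ty": 0.06,"tz": 0,"rx": 0,"ry": 0,"rz": 0,"grip": 0},{"tx": 0,"ty": 0,"tz": 0,"rx": 0,"ry": 0,"rz": 0,"grip": 0},{"tx": 0,"ty": 0,"tz": 0,"rx": 0,"ry": 0,"rz": 0,"grip": 0}])

```text
t: 14.63
eef_pos: [599.7, 212.6, 199.6]
tcp_rot: [-1.571, -0.0, 1.632]
ft_force: [-0.2, -1.0, 4.8]
opening: 0.184
```

```bash
python3 -c "
from h import *
plan(600.6,212.3,205)"
```

```text
pos [599.75 212.56 199.63] rpy [-1.5711e+00 -2.0000e-04  1.6319e+00] t 14.6333 F [-0.2 -1.   4.8] M [-0.24  0.03  0.06] op 0.184
ry 0 shift cm: old frame [-0.031 -0.537 -0.084] new frame [-0.031 -0.537 -0.084]
```

Call:
move_arm(rows=[{"tx": 0,"ty": 0.06,"tz": 0,"rx": 0,"ry": 0,"rz": 0,"grip": 0},{"tx": 0,"ty": 0,"tz": 0,"rx": 0,"ry": 0,"rz": 0,"grip": 0},{"tx": 0,"ty": 0,"tz": 0,"rx": 0,"ry": 0,"rz": 0,"grip": 0}])

```text
t: 14.88
eef_pos: [599.8, 212.6, 199.3]
tcp_rot: [-1.571, -0.0, 1.632]
ft_force: [-0.5, -1.2, 7.0]
opening: 0.186
```

```bash
python3 -c "
from h import *
plan(600.6,212.3,205)"
```

```text
pos [599.82 212.55 199.25] rpy [-1.5714e+00 -2.0000e-04  1.6319e+00] t 14.8833 F [-0.5 -1.2  7. ] M [-0.23  0.14  0.02] op 0.186
ry 0 shift cm: old frame [-0.03  -0.575 -0.077] new frame [-0.03  -0.575 -0.077]
```

Call:
move_arm(rows=[{"tx": -0.02,"ty": 0.08,"tz": 0,"rx": 0,"ry": 0,"rz": 0,"grip": 0},{"tx": 0,"ty": 0,"tz": 0,"rx": 0,"ry": 0,"rz": 0,"grip": 0},{"tx": 0,"ty": 0,"tz": 0,"rx": 0,"ry": 0,"rz": 0,"grip": 0}])

```text
t: 15.13
eef_pos: [599.9, 212.4, 198.6]
tcp_rot: [-1.572, -0.0, 1.632]
ft_force: [-1.1, -0.4, 8.2]
opening: 0.19
```

```bash
python3 -c "
from h import *
plan(600.6,212.3,205)"
```

```text
pos [599.92 212.45 198.64] rpy [-1.5718e+00 -4.0000e-04  1.6318e+00] t 15.1333 F [-1.1 -0.4  8.2] M [-0.13  0.09 -0.07] op 0.19
ry 0 shift cm: old frame [-0.019 -0.636 -0.068] new frame [-0.019 -0.636 -0.068]
```

Call:
move_arm(rows=[{"tx": 0,"ty": 0.08,"tz": 0,"rx": 0,"ry": 0,"rz": 0,"grip": 0},{"tx": 0,"ty": 0,"tz": 0,"rx": 0,"ry": 0,"rz": 0,"grip": 0},{"tx": 0,"ty": 0,"tz": 0,"rx": 0,"ry": 0,"rz": 0,"grip": 0}])

```text
t: 15.38
eef_pos: [600.0, 212.5, 198.1]
tcp_rot: [-1.572, -0.001, 1.632]
ft_force: [-0.3, -0.7, 10.0]
opening: 0.187
```

```bash
python3 -c "
from h import *
plan(600.6,212.3,205)"; python3 fl.py k
```

```text
pos [600.03 212.5  198.08] rpy [-1.5723e+00 -5.0000e-04  1.6319e+00] t 15.3833 F [-0.3 -0.7 10. ] M [-0.11  0.14  0.02] op 0.187
ry 0 shift cm: old frame [-0.023 -0.692 -0.057] new frame [-0.023 -0.692 -0.057]
g [-39.5  -40.25 -41.   -41.25 -41.25 -41.25 -40.75] -40.75
i [-39.75 -40.   -40.   -40.75 -41.5  -41.75 -41.5 ] -40.75
k [-39.75 -40.   -40.   -40.   -39.75 -40.5  -41.5 ] -40.214285714285715
```

```bash
python3 -c "
from h import *
a=[]
for n in 'gk':
    p=cv2.imread(f'scene_{n}.png');a.append(cv2.resize(p[135:200,320:370],None,fx=8,fy=8,interpolation=cv2.INTER_CUBIC))
cv2.imwrite('pics/gk.png',np.hstack(a))"
```

```text
(no output)
```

View pics/gk.png

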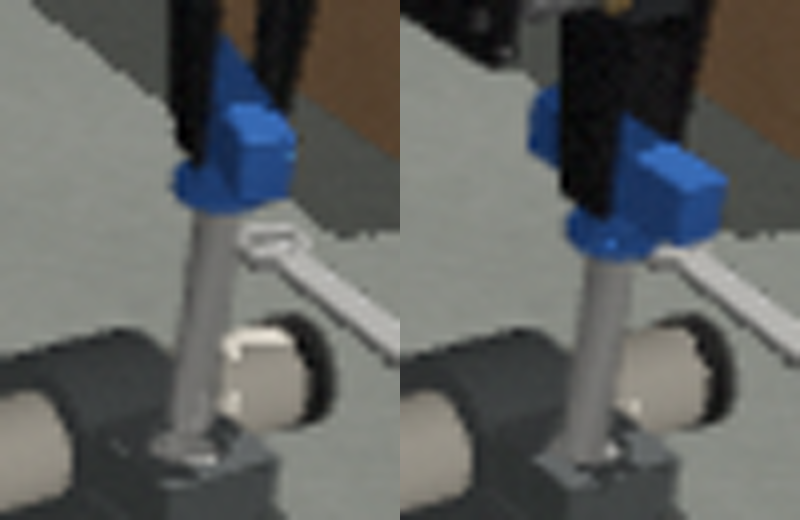

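Call:
move_arm(rows=[{"tx": 0,"ty": 0,"tz": 0,"rx": 0,"ry": 0.04,"rz": 0,"grip": 0},{"tx": 0,"ty": 0,"tz": 0,"rx": 0,"ry": 0,"rz": 0,"grip": 0},{"tx": 0,"ty": 0,"tz": 0,"rx": 0,"ry": 0,"rz": 0,"grip": 0}])

```text
t: 15.68
eef_pos: [600.0, 212.5, 198.0]
tcp_rot: [-1.572, -0.001, 1.592]
ft_force: [-0.7, -0.5, 9.4]
opening: 0.187
```

```bash
python3 -c "
from h import *
plan(600.6,212.3,205)"
```

```text
pos [600.01 212.53 198.  ] rpy [-1.5722e+00 -6.0000e-04  1.5918e+00] t 15.6833 F [-0.7 -0.5  9.4] M [-0.06  0.08  0.16] op 0.187
ry 0 shift cm: old frame [-0.024 -0.7   -0.06 ] new frame [-0.024 -0.7   -0.06 ]
```

Call:
move_arm(rows=[{"tx": 0,"ty": 0,"tz": 0,"rx": 0,"ry": 0.04,"rz": 0,"grip": 0},{"tx": 0,"ty": 0,"tz": 0,"rx": 0,"ry": 0,"rz": 0,"grip": 0},{"tx": 0,"ty": 0,"tz": 0,"rx": 0,"ry": 0,"rz": 0,"grip": 0}])

```text
t: 15.93
eef_pos: [600.0, 212.6, 198.0]
tcp_rot: [-1.572, -0.001, 1.552]
ft_force: [-0.3, 0.3, 8.8]
opening: 0.186
```

```bash
python3 -c "
from h import *
plan(600.6,212.3,205)"
```

```text
pos [600.02 212.55 197.98] rpy [-1.5722e+00 -7.0000e-04  1.5519e+00] t 15.9333 F [-0.3  0.3  8.8] M [-0.06  0.07  0.07] op 0.186
ry 0 shift cm: old frame [-0.024 -0.702 -0.059] new frame [-0.024 -0.702 -0.059]
```

Call:
move_arm(rows=[{"tx": 0,"ty": 0,"tz": 0,"rx": 0,"ry": -0.04,"rz": 0,"grip": 0},{"tx": 0,"ty": 0.06,"tz": 0,"rx": 0,"ry": 0,"rz": 0,"grip": 0},{"tx": 0,"ty": 0,"tz": 0,"rx": 0,"ry": 0,"rz": 0,"grip": 0},{"tx": 0,"ty": 0,"tz": 0,"rx": 0,"ry": 0,"rz": 0,"grip": 0}])

```text
t: 16.27
eef_pos: [600.2, 212.5, 197.8]
tcp_rot: [-1.573, -0.001, 1.592]
ft_force: [-0.2, -0.1, 12.3]
opening: 0.185
```

```bash
python3 -c "
from h import *
plan(600.6,212.3,205)"
```

```text
pos [600.16 212.53 197.79] rpy [-1.5728e+00 -7.0000e-04  1.5919e+00] t 16.2667 F [-0.2 -0.1 12.3] M [-0.1   0.17  0.03] op 0.185
ry 0 shift cm: old frame [-0.023 -0.721 -0.045] new frame [-0.023 -0.721 -0.045]
```

Call:
move_arm(rows=[{"tx": 0,"ty": 0.06,"tz": 0,"rx": 0,"ry": 0,"rz": 0,"grip": 0},{"tx": 0,"ty": 0,"tz": 0,"rx": 0,"ry": 0,"rz": 0,"grip": 0},{"tx": 0,"ty": 0,"tz": 0,"rx": 0,"ry": 0,"rz": 0,"grip": 0}])

```text
t: 16.52
eef_pos: [600.3, 212.6, 197.4]
tcp_rot: [-1.573, -0.001, 1.592]
ft_force: [-0.6, -0.3, 13.0]
opening: 0.184
```

```bash
python3 -c "
from h import *
plan(600.6,212.3,205)"
```

```text
pos [600.29 212.56 197.37] rpy [-1.5733e+00 -8.0000e-04  1.5919e+00] t 16.5167 F [-0.6 -0.3 13. ] M [-0.07  0.17  0.02] op 0.184
ry 0 shift cm: old frame [-0.027 -0.762 -0.032] new frame [-0.027 -0.762 -0.032]
```

```bash
python3 fl.py l
python3 - <<'E'
from h import *
# direct: locate, in image, shaft line boundaries blue->grey v at given columns; print profiles
for n in "gkl":
    p=cv2.imread(f"scene_{n}.png").astype(int);s=p[...,0]-p[...,2]
    for u in ((345,346,347) if n=="g" else (344,345,346)):
        col=s[150:180,u];print(n,u,col)
E
```

```text
g [-39.5  -40.25 -41.   -41.25 -41.25 -41.25 -40.75] -40.75
i [-39.75 -40.   -40.   -40.75 -41.5  -41.75 -41.5 ] -40.75
l [-39.25 -39.75 -40.5  -41.   -41.25 -41.25 -41.5 ] -40.642857142857146
g 345 [19 14 16 19 20 36 71 75 74 78 77 25 -3 -4 -2 -2 -3 -2 -3 -3 -3 -3 -4 -2
 -3 -2 -3 -3 -2 -3]
g 346 [46 45 45 57 58 63 75 80 78 79 79 56 -3 -4 -3 -3 -3 -2 -3 -2 -3 -3 -3 -3
 -2 -3 -3 -2 -3 -4]
g 347 [55 57 57 59 56 55 66 78 78 76 82 54 -2 -3 -4 -3 -3 -3 -3 -4 -3 -2 -2 -2
 -2 -4 -4 -8 -9 -6]
k 344 [ 1  0  1  0  2  2 -1 -1  0  1  3  4 51 74 73 78 78 18 -3 -1 -2 -2 -2 -2
 -3 -2 -2 -4 -4 -3]
k 345 [ 1 -1  3  1  1 -1  2  1  2  5  5 10 38 79 77 94 84 35 -1 -2 -2 -3 -3 -2
 -2 -2 -3 -3 -2 -3]
k 346 [  1   6   7   8  11  21  21  26  29  34  35  37  67  84  85 117  84  41
  -2  -3  -3  -3  -3  -4  -2  -3  -2  -3  -2  -4]
l 344 [-1  3  3  0  2  1  2 -1  5  0 -1  5 37 71 75 78 76 24 -3 -2 -1 -3 -2 -3
 -1 -4 -3 -4 -3 -4]
l 345 [-1 -1 -1  0  0  2  0  4  8  6 12 12 32 77 77 79 83 57 -2 -3 -3 -3 -3 -4
 -3 -3 -3 -3 -3 -3]
l 346 [ 5  9  8 17 20 18 31 31 35 35 40 45 69 82 80 73 82 60 -2 -2 -3 -3 -3 -2
 -3 -3 -4 -4 -3 -4]
```

Call:
move_arm(rows=[{"tx": 0,"ty": 0.08,"tz": 0.03,"rx": 0,"ry": 0,"rz": 0,"grip": 0},{"tx": 0,"ty": 0,"tz": 0,"rx": 0,"ry": 0,"rz": 0,"grip": 0},{"tx": 0,"ty": 0,"tz": 0,"rx": 0,"ry": 0,"rz": 0,"grip": 0}])

```text
t: 16.82
eef_pos: [600.2, 212.6, 196.8]
tcp_rot: [-1.574, -0.001, 1.592]
ft_force: [-0.1, -0.6, 14.1]
opening: 0.188
```

```bash
python3 -c "
from h import *
plan(600.6,212.3,205)"
```

```text
pos [600.17 212.55 196.82] rpy [-1.5739e+00 -8.0000e-04  1.5920e+00] t 16.8167 F [-0.1 -0.6 14.1] M [-0.14  0.11  0.08] op 0.188
ry 0 shift cm: old frame [-0.025 -0.818 -0.045] new frame [-0.025 -0.818 -0.045]
```

Call:
move_arm(rows=[{"tx": 0,"ty": 0.08,"tz": 0,"rx": 0,"ry": 0,"rz": 0,"grip": 0},{"tx": 0,"ty": 0,"tz": 0,"rx": 0,"ry": 0,"rz": 0,"grip": 0},{"tx": 0,"ty": 0,"tz": 0,"rx": 0,"ry": 0,"rz": 0,"grip": 0}])

```text
t: 17.07
eef_pos: [600.3, 212.6, 196.2]
tcp_rot: [-1.574, -0.001, 1.592]
ft_force: [0.6, -1.2, 16.8]
opening: 0.189
```

```bash
python3 -c "
from h import *
plan(600.6,212.3,205)"
```

```text
pos [600.29 212.58 196.22] rpy [-1.5744e+00 -9.0000e-04  1.5920e+00] t 17.0667 F [ 0.6 -1.2 16.8] M [-0.18  0.1   0.08] op 0.189
ry 0 shift cm: old frame [-0.027 -0.878 -0.034] new frame [-0.027 -0.878 -0.034]
```

```bash
python3 fl.py m
python3 - <<'E'
from h import *
for n in "gklm":
    p=cv2.imread(f"scene_{n}.png").astype(int);s=p[...,0]-p[...,2]
    for u in (345,346):
        print(n,u,s[155:172,u])
p=cv2.imread("scene_m.png")
cv2.imwrite('pics/m_s.png',cv2.resize(p[115:205,305:375],None,fx=6.5,fy=6.5,interpolation=cv2.INTER_CUBIC))
E
```

```text
g [-39.5  -40.25 -41.   -41.25 -41.25 -41.25 -40.75] -40.75
i [-39.75 -40.   -40.   -40.75 -41.5  -41.75 -41.5 ] -40.75
m [-40.   -40.   -40.25 -40.5  -40.5  -40.75 -40.75] -40.392857142857146
g 345 [36 71 75 74 78 77 25 -3 -4 -2 -2 -3 -2 -3 -3 -3 -3]
g 346 [63 75 80 78 79 79 56 -3 -4 -3 -3 -3 -2 -3 -2 -3 -3]
k 345 [-1  2  1  2  5  5 10 38 79 77 94 84 35 -1 -2 -2 -3]
k 346 [ 21  21  26  29  34  35  37  67  84  85 117  84  41  -2  -3  -3  -3]
l 345 [ 2  0  4  8  6 12 12 32 77 77 79 83 57 -2 -3 -3 -3]
l 346 [18 31 31 35 35 40 45 69 82 80 73 82 60 -2 -2 -3 -3]
m 345 [  0   2   3   7   4   4  16  31  66  79  76 100  80   1  -2  -2  -2]
m 346 [23 27 26 33 38 34 43 66 82 83 76 85 76 15 -4 -3 -3]
```

View pics/m_s.png

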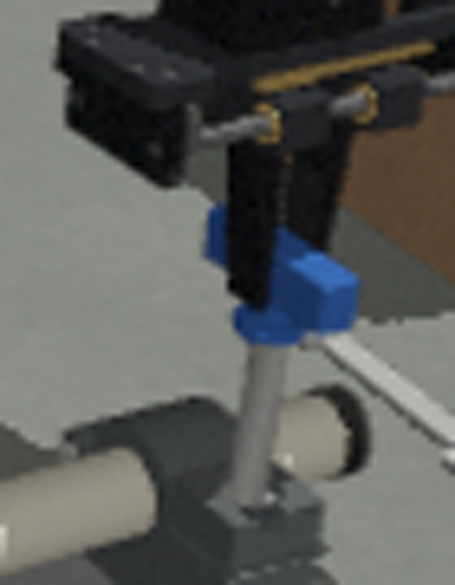

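Call:
move_arm(rows=[{"tx": 0,"ty": 0.06,"tz": 0.02,"rx": 0,"ry": 0,"rz": 0,"grip": 0},{"tx": 0,"ty": 0,"tz": 0,"rx": 0,"ry": 0,"rz": 0,"grip": 0},{"tx": 0,"ty": 0,"tz": 0,"rx": 0,"ry": 0,"rz": 0,"grip": 0}])

```text
t: 17.37
eef_pos: [600.3, 212.6, 196.0]
tcp_rot: [-1.575, -0.001, 1.592]
ft_force: [-1.6, -0.3, 19.0]
opening: 0.188
```

Call:
move_arm(rows=[{"tx": 0,"ty": 0.06,"tz": 0,"rx": 0,"ry": 0,"rz": 0,"grip": 0},{"tx": 0,"ty": 0,"tz": 0,"rx": 0,"ry": 0,"rz": 0,"grip": 0},{"tx": 0,"ty": 0,"tz": 0,"rx": 0,"ry": 0,"rz": 0,"grip": 0}])

```text
t: 17.62
eef_pos: [600.4, 212.6, 195.6]
tcp_rot: [-1.575, -0.001, 1.592]
ft_force: [-0.2, -0.3, 19.9]
opening: 0.188
```

```bash
python3 -c "
from h import *
plan(600.6,212.3,205)"
```

```text
pos [600.37 212.63 195.61] rpy [-1.5755e+00 -1.1000e-03  1.5920e+00] t 17.6167 F [-0.2 -0.3 19.9] M [-0.21  0.09  0.04] op 0.188
ry 0 shift cm: old frame [-0.032 -0.939 -0.026] new frame [-0.032 -0.939 -0.026]
```

Call:
move_arm(rows=[{"tx": 0,"ty": 0.06,"tz": 0.02,"rx": 0,"ry": 0,"rz": 0,"grip": 0},{"tx": 0,"ty": 0,"tz": 0,"rx": 0,"ry": 0,"rz": 0,"grip": 0},{"tx": 0,"ty": 0,"tz": 0,"rx": 0,"ry": 0,"rz": 0,"grip": 0},{"tx": 0,"ty": 0,"tz": 0,"rx": 0,"ry": 0,"rz": 0,"grip": 0}])

```text
t: 17.95
eef_pos: [600.3, 212.6, 195.3]
tcp_rot: [-1.576, -0.001, 1.592]
ft_force: [-0.1, -2.2, 20.8]
opening: 0.189
```

Call:
move_arm(rows=[{"tx": 0,"ty": 0,"tz": 0,"rx": 0,"ry": 0.01,"rz": 0,"grip": 0},{"tx": 0,"ty": 0,"tz": 0,"rx": 0,"ry": 0.01,"rz": 0,"grip": 0},{"tx": 0,"ty": 0,"tz": 0,"rx": 0,"ry": 0.01,"rz": 0,"grip": 0},{"tx": 0,"ty": 0,"tz": 0,"rx": 0,"ry": 0.01,"rz": 0,"grip": 0}])

```text
t: 18.28
eef_pos: [600.3, 212.7, 195.3]
tcp_rot: [-1.576, -0.001, 1.552]
ft_force: [-0.4, -1.5, 20.7]
opening: 0.189
```

```bash
python3 -c "
from h import *
plan(600.6,212.3,205)"; python3 fl.py n
```

```text
pos [600.33 212.66 195.26] rpy [-1.5760e+00 -1.4000e-03  1.5517e+00] t 18.2833 F [-0.4 -1.5 20.7] M [-0.19  0.08  0.21] op 0.189
ry 0 shift cm: old frame [-0.034 -0.974 -0.033] new frame [-0.034 -0.974 -0.033]
g [-39.5  -40.25 -41.   -41.25 -41.25 -41.25 -40.75] -40.75
i [-39.75 -40.   -40.   -40.75 -41.5  -41.75 -41.5 ] -40.75
n [-39.5  -39.5  -39.5  -39.75 -40.5  -41.   -41.5 ] -40.17857142857143
```

Call:
move_arm(rows=[{"tx": 0,"ty": 0,"tz": 0,"rx": 0,"ry": 0.012,"rz": 0,"grip": 0},{"tx": 0,"ty": 0,"tz": 0,"rx": 0,"ry": 0.012,"rz": 0,"grip": 0},{"tx": 0,"ty": 0,"tz": 0,"rx": 0,"ry": 0.012,"rz": 0,"grip": 0},{"tx": 0,"ty": 0,"tz": 0,"rx": 0,"ry": 0.012,"rz": 0,"grip": 0},{"tx": 0,"ty": 0,"tz": 0,"rx": 0,"ry": 0.012,"rz": 0,"grip": 0},{"tx": 0,"ty": 0,"tz": 0,"rx": 0,"ry": 0.012,"rz": 0,"grip": 0},{"tx": 0,"ty": 0,"tz": 0,"rx": 0,"ry": 0.012,"rz": 0,"grip": 0},{"tx": 0,"ty": 0,"tz": 0,"rx": 0,"ry": 0.012,"rz": 0,"grip": 0}])

```text
t: 19.0
eef_pos: [600.3, 212.7, 195.3]
tcp_rot: [-1.576, -0.002, 1.456]
ft_force: [-0.3, -0.7, 20.8]
opening: 0.191
```

```bash
python3 -c "
from h import *
plan(600.6,212.3,205)"
```

```text
pos [600.34 212.73 195.28] rpy [-1.576  -0.0021  1.4556] t 19.0 F [-0.3 -0.7 20.8] M [-0.06  0.    0.18] op 0.191
ry 0 shift cm: old frame [-0.038 -0.972 -0.036] new frame [-0.038 -0.972 -0.036]
```

Call:
move_arm(rows=[{"tx": 0,"ty": 0,"tz": 0,"rx": 0,"ry": 0.02,"rz": 0,"grip": 0},{"tx": 0,"ty": 0,"tz": 0,"rx": 0,"ry": 0.02,"rz": 0,"grip": 0},{"tx": 0,"ty": 0,"tz": 0,"rx": 0,"ry": 0.02,"rz": 0,"grip": 0},{"tx": 0,"ty": 0,"tz": 0,"rx": 0,"ry": 0.02,"rz": 0,"grip": 0},{"tx": 0,"ty": 0,"tz": 0,"rx": 0,"ry": 0.02,"rz": 0,"grip": 0},{"tx": 0,"ty": 0,"tz": 0,"rx": 0,"ry": 0.02,"rz": 0,"grip": 0}])

```text
t: 19.5
eef_pos: [600.4, 212.8, 195.2]
tcp_rot: [-1.576, -0.003, 1.335]
ft_force: [0.6, -0.5, 20.4]
opening: 0.19
```

```bash
python3 -c "
from h import *
plan(600.6,212.3,205)"
```

```text
pos [600.35 212.79 195.25] rpy [-1.5756 -0.0027  1.3352] t 19.5 F [ 0.6 -0.5 20.4] M [-0.03  0.01  0.26] op 0.19
ry 0 shift cm: old frame [-0.04  -0.975 -0.04 ] new frame [-0.04  -0.975 -0.04 ]
```

Call:
move_arm(rows=[{"tx": 0,"ty": 0,"tz": 0,"rx": 0,"ry": 0.02,"rz": 0,"grip": 0},{"tx": 0,"ty": 0,"tz": 0,"rx": 0,"ry": 0.02,"rz": 0,"grip": 0},{"tx": 0,"ty": 0,"tz": 0,"rx": 0,"ry": 0.02,"rz": 0,"grip": 0},{"tx": 0,"ty": 0,"tz": 0,"rx": 0,"ry": 0.02,"rz": 0,"grip": 0},{"tx": 0,"ty": 0,"tz": 0,"rx": 0,"ry": 0.02,"rz": 0,"grip": 0},{"tx": 0,"ty": 0,"tz": 0,"rx": 0,"ry": 0.02,"rz": 0,"grip": 0}])

```text
t: 20.0
eef_pos: [600.4, 212.8, 195.3]
tcp_rot: [-1.575, -0.003, 1.215]
ft_force: [0.7, 0.8, 20.7]
opening: 0.183
```

```bash
python3 -c "
from h import *
plan(600.6,212.3,205)"
```

```text
pos [600.38 212.82 195.26] rpy [-1.5753 -0.0034  1.2152] t 20.0 F [ 0.7  0.8 20.7] M [-0.01 -0.07  0.15] op 0.183
ry 0 shift cm: old frame [-0.037 -0.974 -0.043] new frame [-0.037 -0.974 -0.043]
```

Call:
move_arm(rows=[{"tx": 0,"ty": 0,"tz": 0,"rx": 0,"ry": 0.02,"rz": 0,"grip": 0},{"tx": 0,"ty": 0,"tz": 0,"rx": 0,"ry": 0.02,"rz": 0,"grip": 0},{"tx": 0,"ty": 0,"tz": 0,"rx": 0,"ry": 0.02,"rz": 0,"grip": 0},{"tx": 0,"ty": 0,"tz": 0,"rx": 0,"ry": 0.02,"rz": 0,"grip": 0},{"tx": 0,"ty": 0,"tz": 0,"rx": 0,"ry": 0.02,"rz": 0,"grip": 0},{"tx": 0,"ty": 0,"tz": 0,"rx": 0,"ry": 0.02,"rz": 0,"grip": 0}])

```text
t: 20.5
eef_pos: [600.4, 212.9, 195.3]
tcp_rot: [-1.575, -0.004, 1.095]
ft_force: [-0.2, 0.1, 20.7]
opening: 0.189
```

```bash
python3 -c "
from h import *
plan(600.6,212.3,205)"
```

```text
pos [600.42 212.87 195.28] rpy [-1.575  -0.0041  1.0952] t 20.5 F [-0.2  0.1 20.7] M [ 0.05 -0.05  0.23] op 0.189
ry 0 shift cm: old frame [-0.038 -0.972 -0.046] new frame [-0.038 -0.972 -0.046]
```

Call:
move_arm(rows=[{"tx": 0,"ty": 0,"tz": 0,"rx": 0,"ry": 0.02,"rz": 0,"grip": 0},{"tx": 0,"ty": 0,"tz": 0,"rx": 0,"ry": 0.02,"rz": 0,"grip": 0},{"tx": 0,"ty": 0,"tz": 0,"rx": 0,"ry": 0.02,"rz": 0,"grip": 0},{"tx": 0,"ty": 0,"tz": 0,"rx": 0,"ry": 0.02,"rz": 0,"grip": 0}])

```text
t: 20.83
eef_pos: [600.4, 212.9, 195.3]
tcp_rot: [-1.575, -0.004, 1.015]
ft_force: [0.2, 0.4, 20.9]
opening: 0.185
```

```bash
python3 -c "
from h import *
plan(600.6,212.3,205)"
```

```text
pos [600.43 212.89 195.26] rpy [-1.5746 -0.0044  1.0152] t 20.8333 F [ 0.2  0.4 20.9] M [ 0.14 -0.13  0.22] op 0.185
ry 0 shift cm: old frame [-0.037 -0.974 -0.049] new frame [-0.037 -0.974 -0.049]
```

Call:
move_arm(rows=[{"tx": 0,"ty": 0,"tz": 0,"rx": 0,"ry": 0.02,"rz": 0,"grip": 0},{"tx": 0,"ty": 0,"tz": 0,"rx": 0,"ry": 0.02,"rz": 0,"grip": 0},{"tx": 0,"ty": 0,"tz": 0,"rx": 0,"ry": 0.02,"rz": 0,"grip": 0}])

```text
t: 21.08
eef_pos: [600.4, 212.9, 195.3]
tcp_rot: [-1.574, -0.005, 0.955]
ft_force: [0.1, 1.2, 20.6]
opening: 0.189
```

```bash
python3 -c "
from h import *
plan(600.6,212.3,205)"
```

```text
pos [600.44 212.92 195.26] rpy [-1.5744 -0.0047  0.9552] t 21.0833 F [ 0.1  1.2 20.6] M [ 0.13 -0.15  0.22] op 0.189
ry 0 shift cm: old frame [-0.037 -0.974 -0.052] new frame [-0.037 -0.974 -0.052]
```

Call:
move_arm(rows=[{"tx": 0,"ty": 0,"tz": 0,"rx": 0,"ry": 0.02,"rz": 0,"grip": 0},{"tx": 0,"ty": 0,"tz": 0,"rx": 0,"ry": 0.02,"rz": 0,"grip": 0},{"tx": 0,"ty": 0,"tz": 0,"rx": 0,"ry": 0.02,"rz": 0,"grip": 0}])

```text
t: 21.33
eef_pos: [600.5, 213.0, 195.3]
tcp_rot: [-1.574, -0.005, 0.895]
ft_force: [-0.3, 0.5, 20.2]
opening: 0.187
```

```bash
python3 -c "
from h import *
plan(600.6,212.3,205)"
```

```text
pos [600.47 212.96 195.3 ] rpy [-1.5742 -0.0051  0.8952] t 21.3333 F [-0.3  0.5 20.2] M [ 0.11 -0.17  0.18] op 0.187
ry 0 shift cm: old frame [-0.039 -0.97  -0.055] new frame [-0.039 -0.97  -0.055]
```

Call:
move_arm(rows=[{"tx": 0,"ty": 0,"tz": 0,"rx": 0,"ry": 0.02,"rz": 0,"grip": 0},{"tx": 0,"ty": 0,"tz": 0,"rx": 0,"ry": 0.02,"rz": 0,"grip": 0},{"tx": 0,"ty": 0,"tz": 0,"rx": 0,"ry": 0.02,"rz": 0,"grip": 0}])

```text
t: 21.58
eef_pos: [600.5, 213.0, 195.2]
tcp_rot: [-1.574, -0.005, 0.835]
ft_force: [0.8, 0.6, 20.4]
opening: 0.19
```

```bash
python3 -c "
from h import *
plan(600.6,212.3,205)"
```

```text
pos [600.46 212.95 195.23] rpy [-1.5738 -0.0052  0.8352] t 21.5833 F [ 0.8  0.6 20.4] M [ 0.14 -0.15  0.24] op 0.19
ry 0 shift cm: old frame [-0.034 -0.977 -0.057] new frame [-0.034 -0.977 -0.057]
```

Call:
move_arm(rows=[{"tx": 0,"ty": 0,"tz": 0,"rx": 0,"ry": 0.02,"rz": 0,"grip": 0},{"tx": 0,"ty": 0,"tz": 0,"rx": 0,"ry": 0.02,"rz": 0,"grip": 0}])

```text
t: 21.75
eef_pos: [600.5, 213.0, 195.3]
tcp_rot: [-1.574, -0.005, 0.795]
ft_force: [1.5, 0.4, 20.6]
opening: 0.188
```

```bash
python3 -c "
from h import *
plan(600.6,212.3,205)"
```

```text
pos [600.49 212.96 195.26] rpy [-1.5736 -0.0054  0.7952] t 21.75 F [ 1.5  0.4 20.6] M [ 0.2  -0.18  0.23] op 0.188
ry 0 shift cm: old frame [-0.034 -0.974 -0.057] new frame [-0.034 -0.974 -0.057]
```

Call:
move_arm(rows=[{"tx": 0,"ty": 0,"tz": 0,"rx": 0,"ry": 0.02,"rz": 0,"grip": 0},{"tx": 0,"ty": 0,"tz": 0,"rx": 0,"ry": 0.02,"rz": 0,"grip": 0}])

```text
t: 21.92
eef_pos: [600.5, 213.0, 195.3]
tcp_rot: [-1.573, -0.006, 0.755]
ft_force: [0.5, 0.6, 20.3]
opening: 0.191
```

```bash
python3 -c "
from h import *
plan(600.6,212.3,205)"
```

```text
pos [600.51 212.98 195.27] rpy [-1.5734 -0.0056  0.7552] t 21.9167 F [ 0.5  0.6 20.3] M [ 0.18 -0.21  0.26] op 0.191
ry 0 shift cm: old frame [-0.035 -0.973 -0.058] new frame [-0.035 -0.973 -0.058]
```

Call:
move_arm(rows=[{"tx": 0,"ty": 0,"tz": 0,"rx": 0,"ry": 0.02,"rz": 0,"grip": 0},{"tx": 0,"ty": 0,"tz": 0,"rx": 0,"ry": 0.02,"rz": 0,"grip": 0}])

```text
t: 22.08
eef_pos: [600.5, 213.0, 195.2]
tcp_rot: [-1.573, -0.006, 0.715]
ft_force: [0.8, 0.6, 20.2]
opening: 0.191
```

```bash
python3 -c "
from h import *
plan(600.6,212.3,205)"
```

```text
pos [600.49 212.97 195.23] rpy [-1.5732 -0.0056  0.7154] t 22.0833 F [ 0.8  0.6 20.2] M [ 0.21 -0.23  0.39] op 0.191
ry 0 shift cm: old frame [-0.03  -0.977 -0.06 ] new frame [-0.03  -0.977 -0.06 ]
```

Call:
move_arm(rows=[{"tx": 0,"ty": 0,"tz": 0,"rx": 0,"ry": 0.02,"rz": 0,"grip": 0},{"tx": 0,"ty": 0,"tz": 0,"rx": 0,"ry": 0.02,"rz": 0,"grip": 0}])

```text
t: 22.25
eef_pos: [600.5, 213.0, 195.2]
tcp_rot: [-1.573, -0.006, 0.676]
ft_force: [-0.0, 1.4, 20.0]
opening: 0.189
```

```bash
python3 -c "
from h import *
plan(600.6,212.3,205)"
```

```text
pos [600.5  213.   195.23] rpy [-1.573  -0.0057  0.6756] t 22.25 F [-0.   1.4 20. ] M [ 0.26 -0.23  0.42] op 0.189
ry 0 shift cm: old frame [-0.03  -0.977 -0.063] new frame [-0.03  -0.977 -0.063]
```

Call:
move_arm(rows=[{"tx": 0,"ty": 0,"tz": 0,"rx": 0,"ry": 0.02,"rz": 0,"grip": 0},{"tx": 0,"ty": 0,"tz": 0,"rx": 0,"ry": 0.02,"rz": 0,"grip": 0}])

```text
t: 22.42
eef_pos: [600.5, 213.0, 195.2]
tcp_rot: [-1.573, -0.006, 0.636]
ft_force: [0.1, 2.0, 19.3]
opening: 0.192
```

```bash
python3 -c "
from h import *
plan(600.6,212.3,205)"
```

```text
pos [600.51 213.01 195.2 ] rpy [-1.5728 -0.0058  0.6356] t 22.4167 F [ 0.1  2.  19.3] M [ 0.25 -0.23  0.46] op 0.192
ry 0 shift cm: old frame [-0.029 -0.98  -0.064] new frame [-0.029 -0.98  -0.064]
```

Call:
move_arm(rows=[{"tx": 0,"ty": 0,"tz": 0,"rx": 0,"ry": 0,"rz": 0,"grip": 0},{"tx": 0,"ty": 0,"tz": 0,"rx": 0,"ry": 0,"rz": 0,"grip": 0},{"tx": 0,"ty": 0,"tz": 0,"rx": 0,"ry": 0,"rz": 0,"grip": 0}])

```text
t: 22.67
eef_pos: [600.5, 213.0, 195.2]
tcp_rot: [-1.573, -0.006, 0.636]
ft_force: [0.0, 1.7, 19.7]
opening: 0.191
```

```bash
python3 -c "
from h import *
plan(600.6,212.3,205)"
```

```text
pos [600.48 212.98 195.19] rpy [-1.5727 -0.0057  0.6364] t 22.6667 F [ 0.   1.7 19.7] M [ 0.25 -0.24  0.38] op 0.191
ry 0 shift cm: old frame [-0.025 -0.981 -0.063] new frame [-0.025 -0.981 -0.063]
```

Call:
move_arm(rows=[{"tx": 0,"ty": 0,"tz": 0,"rx": 0,"ry": -0.02,"rz": 0,"grip": 0},{"tx": 0,"ty": 0,"tz": 0,"rx": 0,"ry": -0.02,"rz": 0,"grip": 0},{"tx": 0,"ty": 0,"tz": 0,"rx": 0,"ry": -0.02,"rz": 0,"grip": 0},{"tx": 0,"ty": 0,"tz": 0,"rx": 0,"ry": -0.02,"rz": 0,"grip": 0}])

```text
t: 23.0
eef_pos: [600.4, 212.9, 195.2]
tcp_rot: [-1.573, -0.005, 0.716]
ft_force: [0.3, 0.4, 19.7]
opening: 0.187
```

```bash
python3 -c "
from h import *
plan(600.6,212.3,205)"
```

```text
pos [600.45 212.9  195.18] rpy [-1.5729 -0.0054  0.7165] t 23.0 F [ 0.3  0.4 19.7] M [ 0.05 -0.16 -0.21] op 0.187
ry 0 shift cm: old frame [-0.023 -0.982 -0.057] new frame [-0.023 -0.982 -0.057]
```

Call:
move_arm(rows=[{"tx": 0,"ty": 0,"tz": 0,"rx": 0,"ry": 0.02,"rz": 0,"grip": 0},{"tx": 0,"ty": 0,"tz": 0,"rx": 0,"ry": 0.02,"rz": 0,"grip": 0}])

```text
t: 23.17
eef_pos: [600.5, 213.0, 195.2]
tcp_rot: [-1.573, -0.006, 0.675]
ft_force: [-0.8, 1.3, 20.1]
opening: 0.183
```

```bash
python3 -c "
from h import *
plan(600.6,212.3,205)"
```

```text
pos [600.45 212.98 195.19] rpy [-1.5728 -0.0056  0.6753] t 23.1667 F [-0.8  1.3 20.1] M [ 0.12 -0.15  0.16] op 0.183
ry 0 shift cm: old frame [-0.025 -0.981 -0.064] new frame [-0.025 -0.981 -0.064]
```

Call:
move_arm(rows=[{"tx": 0,"ty": 0,"tz": 0,"rx": 0,"ry": 0.02,"rz": 0,"grip": 0},{"tx": 0,"ty": 0,"tz": 0,"rx": 0,"ry": 0.02,"rz": 0,"grip": 0}])

```text
t: 23.33
eef_pos: [600.5, 213.0, 195.2]
tcp_rot: [-1.573, -0.006, 0.635]
ft_force: [-0.6, 1.4, 19.7]
opening: 0.191
```

```bash
python3 -c "
from h import *
plan(600.6,212.3,205)"
```

```text
pos [600.46 212.98 195.2 ] rpy [-1.5727 -0.0057  0.6354] t 23.3333 F [-0.6  1.4 19.7] M [ 0.27 -0.15  0.48] op 0.191
ry 0 shift cm: old frame [-0.024 -0.98  -0.065] new frame [-0.024 -0.98  -0.065]
```

Call:
move_arm(rows=[{"tx": 0,"ty": 0,"tz": 0,"rx": 0,"ry": 0.02,"rz": 0,"grip": 0}])

```text
t: 23.42
eef_pos: [600.5, 213.0, 195.2]
tcp_rot: [-1.573, -0.006, 0.616]
ft_force: [1.5, 2.2, 19.3]
opening: 0.189
```

```bash
python3 -c "
from h import *
plan(600.6,212.3,205)"
```

```text
pos [600.47 213.   195.2 ] rpy [-1.5726 -0.0058  0.6155] t 23.4167 F [ 1.5  2.2 19.3] M [ 0.27 -0.22  0.41] op 0.189
ry 0 shift cm: old frame [-0.024 -0.98  -0.066] new frame [-0.024 -0.98  -0.066]
```

Call:
move_arm(rows=[{"tx": 0,"ty": 0,"tz": 0,"rx": 0,"ry": -0.02,"rz": 0,"grip": 0},{"tx": 0,"ty": 0,"tz": 0,"rx": 0,"ry": -0.02,"rz": 0,"grip": 0},{"tx": 0,"ty": 0,"tz": 0,"rx": 0,"ry": 0,"rz": 0,"grip": 0}])

```text
t: 23.67
eef_pos: [600.5, 212.9, 195.2]
tcp_rot: [-1.573, -0.006, 0.657]
ft_force: [2.1, 1.0, 20.1]
opening: 0.187
```

```bash
python3 -c "
from h import *
plan(600.6,212.3,205)"
```

```text
pos [600.47 212.94 195.19] rpy [-1.5727 -0.0056  0.6571] t 23.6667 F [ 2.1  1.  20.1] M [ 0.13 -0.14  0.05] op 0.187
ry 0 shift cm: old frame [-0.024 -0.981 -0.06 ] new frame [-0.024 -0.981 -0.06 ]
```

Call:
move_arm(rows=[{"tx": 0,"ty": -0.1,"tz": 0,"rx": 0,"ry": 0,"rz": 0,"grip": 0},{"tx": 0,"ty": -0.1,"tz": 0,"rx": 0,"ry": 0,"rz": 0,"grip": 0},{"tx": 0,"ty": -0.1,"tz": 0,"rx": 0,"ry": 0,"rz": 0,"grip": 0},{"tx": 0,"ty": 0,"tz": 0,"rx": 0,"ry": 0,"rz": 0,"grip": 0},{"tx": 0,"ty": 0,"tz": 0,"rx": 0,"ry": 0,"rz": 0,"grip": 0}])

```text
t: 24.08
eef_pos: [599.5, 212.6, 195.5]
tcp_rot: [-1.571, -0.001, 0.657]
ft_force: [4.0, 3.2, 0.6]
opening: 0.193
```

```bash
python3 -c "
from h import *
plan(600.6,212.3,205)"; python3 fl.py o
```

```text
pos [599.47 212.64 195.5 ] rpy [-1.5708e+00 -1.4000e-03  6.5650e-01] t 24.0833 F [4.  3.2 0.6] M [ 0.73 -1.16  0.08] op 0.193
ry 0 shift cm: old frame [ 0.07  -0.95  -0.095] new frame [ 0.07  -0.95  -0.095]
g [-39.5  -40.25 -41.   -41.25 -41.25 -41.25 -40.75] -40.75
i [-39.75 -40.   -40.   -40.75 -41.5  -41.75 -41.5 ] -40.75
o [-39.5  -39.5  -40.   -40.25 -41.   -41.5  -41.25] -40.42857142857143
```

Call:
move_arm(rows=[{"tx": 0.08,"ty": -0.1,"tz": -0.02,"rx": 0,"ry": 0,"rz": 0,"grip": 0},{"tx": 0,"ty": -0.1,"tz": 0,"rx": 0,"ry": 0,"rz": 0,"grip": 0},{"tx": 0,"ty": -0.1,"tz": 0,"rx": 0,"ry": 0,"rz": 0,"grip": 0},{"tx": 0,"ty": 0,"tz": 0,"rx": 0,"ry": 0,"rz": 0,"grip": 0},{"tx": 0,"ty": 0,"tz": 0,"rx": 0,"ry": 0,"rz": 0,"grip": 0}])

```text
t: 24.55
eef_pos: [599.1, 212.7, 196.0]
tcp_rot: [-1.569, 0.003, 0.657]
ft_force: [5.5, 3.9, -15.3]
opening: 0.193
```

```bash
python3 -c "
from h import *
plan(600.6,212.3,205)"
```

```text
pos [599.06 212.65 195.96] rpy [-1.5688  0.0032  0.6565] t 24.55 F [  5.5   3.9 -15.3] M [ 0.92 -1.36  0.04] op 0.193
ry 0 shift cm: old frame [ 0.098 -0.905 -0.12 ] new frame [ 0.098 -0.905 -0.12 ]
```

Call:
move_arm(rows=[{"tx": 0.08,"ty": 0,"tz": 0,"rx": 0,"ry": 0,"rz": 0,"grip": 0},{"tx": 0.05,"ty": 0,"tz": 0,"rx": 0,"ry": 0,"rz": 0,"grip": 0},{"tx": 0,"ty": 0,"tz": 0,"rx": 0,"ry": 0,"rz": 0,"grip": 0},{"tx": 0,"ty": 0,"tz": 0,"rx": 0,"ry": 0,"rz": 0,"grip": 0}])

```text
t: 24.88
eef_pos: [599.8, 213.2, 196.2]
tcp_rot: [-1.569, 0.004, 0.657]
ft_force: [4.3, 1.7, -26.4]
opening: 0.189
```

```bash
python3 -c "
from h import *
plan(600.6,212.3,205)"
```

```text
pos [599.77 213.21 196.19] rpy [-1.5688  0.004   0.6568] t 24.8833 F [  4.3   1.7 -26.4] M [ 0.68 -1.11  0.06] op 0.189
ry 0 shift cm: old frame [ 0.006 -0.881 -0.121] new frame [ 0.006 -0.881 -0.121]
```

Call:
move_arm(rows=[{"tx": 0.06,"ty": 0,"tz": -0.04,"rx": 0,"ry": 0,"rz": 0,"grip": 0},{"tx": 0,"ty": 0,"tz": 0,"rx": 0,"ry": 0,"rz": 0,"grip": 0}])

```text
t: 25.05
eef_pos: [600.3, 213.2, 196.2]
tcp_rot: [-1.568, 0.004, 0.657]
ft_force: [2.7, 2.5, -27.2]
opening: 0.189
```

```bash
python3 -c "
from h import *
plan(600.6,212.3,205)"
```

```text
pos [600.28 213.21 196.24] rpy [-1.5685  0.0045  0.6568] t 25.05 F [  2.7   2.5 -27.2] M [ 0.71 -0.88  0.08] op 0.189
ry 0 shift cm: old frame [-0.034 -0.876 -0.09 ] new frame [-0.034 -0.876 -0.09 ]
```

Call:
move_arm(rows=[{"tx": 0.05,"ty": 0,"tz": -0.03,"rx": 0,"ry": -0.02,"rz": 0,"grip": 0},{"tx": 0,"ty": 0,"tz": 0,"rx": 0,"ry": 0,"rz": 0,"grip": 0}])

```text
t: 25.22
eef_pos: [600.7, 213.2, 196.2]
tcp_rot: [-1.568, 0.005, 0.678]
ft_force: [1.6, 2.8, -25.1]
opening: 0.187
```

```bash
python3 -c "
from h import *
plan(600.6,212.3,205)"; python3 fl.py q
```

```text
pos [600.67 213.24 196.22] rpy [-1.5681  0.0049  0.6777] t 25.2167 F [  1.6   2.8 -25.1] M [ 0.61 -0.63 -0.07] op 0.187
ry 0 shift cm: old frame [-0.068 -0.878 -0.067] new frame [-0.068 -0.878 -0.067]
g [-39.5  -40.25 -41.   -41.25 -41.25 -41.25 -40.75] -40.75
i [-39.75 -40.   -40.   -40.75 -41.5  -41.75 -41.5 ] -40.75
q [-39.75 -40.   -40.   -40.5  -41.   -41.75 -41.75] -40.67857142857143
```

Call:
move_arm(rows=[{"tx": 0.08,"ty": 0,"tz": 0.02,"rx": 0,"ry": 0.01,"rz": 0,"grip": 0},{"tx": 0.04,"ty": 0,"tz": 0.02,"rx": 0,"ry": 0,"rz": 0,"grip": 0},{"tx": 0,"ty": 0,"tz": 0,"rx": 0,"ry": 0,"rz": 0,"grip": 0}])

```text
t: 25.52
eef_pos: [601.1, 214.1, 196.3]
tcp_rot: [-1.568, 0.006, 0.667]
ft_force: [0.7, -0.0, -26.6]
opening: 0.187
```

```bash
python3 -c "
from h import *
plan(600.6,212.3,205)"
```

```text
pos [601.13 214.06 196.25] rpy [-1.5684  0.0057  0.667 ] t 25.5167 F [  0.7  -0.  -26.6] M [ 0.12 -0.28  0.  ] op 0.187
ry 0 shift cm: old frame [-0.155 -0.874 -0.103] new frame [-0.155 -0.874 -0.103]
```

Call:
move_arm(rows=[{"tx": 0,"ty": 0.15,"tz": 0,"rx": 0,"ry": 0,"rz": 0,"grip": 0},{"tx": 0,"ty": 0.15,"tz": 0,"rx": 0,"ry": 0,"rz": 0,"grip": 0},{"tx": 0,"ty": 0,"tz": 0,"rx": 0,"ry": 0,"rz": 0,"grip": 0},{"tx": 0,"ty": 0,"tz": 0,"rx": 0,"ry": 0,"rz": 0,"grip": 0},{"tx": 0,"ty": 0,"tz": 0,"rx": 0,"ry": 0,"rz": 0,"grip": 0}])

```text
t: 25.93
eef_pos: [602.2, 214.3, 196.0]
tcp_rot: [-1.57, 0.001, 0.667]
ft_force: [-4.6, -1.7, -6.5]
opening: 0.192
```

```bash
python3 -c "
from h import *
plan(600.6,212.3,205)"
```

```text
pos [602.21 214.29 195.97] rpy [-1.5705e+00  1.2000e-03  6.6700e-01] t 25.9333 F [-4.6 -1.7 -6.5] M [-0.56  1.39  0.03] op 0.192
ry 0 shift cm: old frame [-0.251 -0.903 -0.057] new frame [-0.251 -0.903 -0.057]
```

Call:
move_arm(rows=[{"tx": -0.1,"ty": 0,"tz": 0.03,"rx": 0,"ry": 0,"rz": 0,"grip": 0},{"tx": -0.06,"ty": 0.05,"tz": 0.02,"rx": 0,"ry": 0,"rz": 0,"grip": 0},{"tx": 0,"ty": 0,"tz": 0,"rx": 0,"ry": 0,"rz": 0,"grip": 0},{"tx": 0,"ty": 0,"tz": 0,"rx": 0,"ry": 0,"rz": 0,"grip": 0}])

```text
t: 26.27
eef_pos: [601.5, 214.0, 195.9]
tcp_rot: [-1.571, -0.001, 0.667]
ft_force: [-4.8, -1.0, -0.7]
opening: 0.191
```

```bash
python3 -c "
from h import *
plan(600.6,212.3,205)"
```

```text
pos [601.55 214.01 195.89] rpy [-1.5714e+00 -1.4000e-03  6.6700e-01] t 26.2667 F [-4.8 -1.  -0.7] M [-0.32  0.99  0.02] op 0.191
ry 0 shift cm: old frame [-0.179 -0.911 -0.076] new frame [-0.179 -0.911 -0.076]
```

Call:
move_arm(rows=[{"tx": -0.08,"ty": 0,"tz": 0.05,"rx": 0,"ry": 0,"rz": 0,"grip": 0},{"tx": 0,"ty": 0,"tz": 0,"rx": 0,"ry": 0,"rz": 0,"grip": 0},{"tx": 0,"ty": 0,"tz": 0,"rx": 0,"ry": 0,"rz": 0,"grip": 0}])

```text
t: 26.52
eef_pos: [600.9, 214.0, 195.8]
tcp_rot: [-1.572, -0.002, 0.667]
ft_force: [-1.0, -0.3, 2.9]
opening: 0.19
```

```bash
python3 -c "
from h import *
plan(600.6,212.3,205)"
```

```text
pos [600.91 213.98 195.84] rpy [-1.5718 -0.002   0.6671] t 26.5167 F [-1.  -0.3  2.9] M [-0.23  0.33  0.01] op 0.19
ry 0 shift cm: old frame [-0.126 -0.916 -0.113] new frame [-0.126 -0.916 -0.113]
```

Call:
move_arm(rows=[{"tx": 0,"ty": 0,"tz": 0,"rx": 0,"ry": 0,"rz": 0,"grip": 23},{"tx": 0,"ty": 0,"tz": 0,"rx": 0,"ry": 0,"rz": 0,"grip": 26},{"tx": 0,"ty": 0,"tz": 0,"rx": 0,"ry": 0,"rz": 0,"grip": 26},{"tx": 0,"ty": 0,"tz": 0,"rx": 0,"ry": 0,"rz": 0,"grip": 26}])

```text
t: 26.85
eef_pos: [600.5, 214.0, 195.0]
tcp_rot: [-1.571, -0.001, 0.667]
ft_force: [0.3, 0.8, -0.8]
opening: 0.262
```

```bash
python3 -c "
from h import *
plan(600.6,212.3,205)
p,d=env.read_camera('scene')
cv2.imwrite('pics/r_s.png',cv2.resize(p[115:205,305:375],None,fx=6.5,fy=6.5,interpolation=cv2.INTER_CUBIC))"
```

```text
pos [600.49 213.95 195.02] rpy [-1.5709e+00 -5.0000e-04  6.6700e-01] t 26.85 F [ 0.3  0.8 -0.8] M [-0.1 -0.   0. ] op 0.262
ry 0 shift cm: old frame [-0.093 -0.998 -0.137] new frame [-0.093 -0.998 -0.137]
```

View pics/r_s.png

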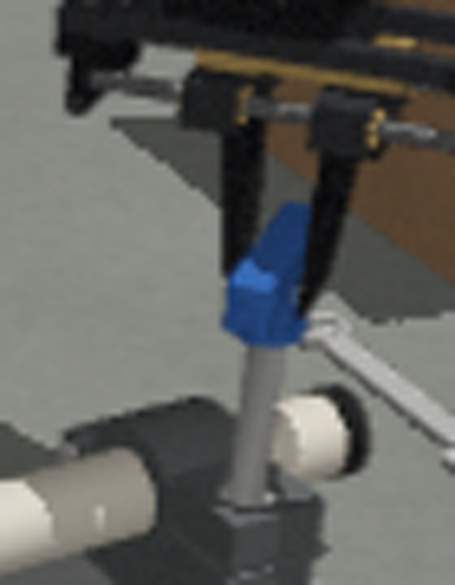

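Call:
move_arm(rows=[{"tx": -0.08,"ty": 0,"tz": -0.06,"rx": 0,"ry": 0,"rz": 0,"grip": 26},{"tx": 0,"ty": 0,"tz": 0,"rx": 0,"ry": 0,"rz": 0,"grip": 26},{"tx": 0,"ty": 0,"tz": 0,"rx": 0,"ry": 0,"rz": 0,"grip": 0},{"tx": 0,"ty": 0,"tz": 0,"rx": 0,"ry": 0,"rz": 0,"grip": 0},{"tx": 0,"ty": 0,"tz": 0,"rx": 0,"ry": 0,"rz": 0,"grip": 0},{"tx": 0,"ty": 0,"tz": 0,"rx": 0,"ry": 0,"rz": 0,"grip": 0}])

```text
t: 27.4
eef_pos: [600.3, 213.0, 195.1]
tcp_rot: [-1.571, -0.001, 0.667]
ft_force: [2.1, 2.1, -1.7]
opening: 0.192
```

```bash
python3 -c "
from h import *
plan(600.6,212.3,205)"
```

```text
pos [600.29 213.04 195.08] rpy [-1.5709e+00 -8.0000e-04  6.6700e-01] t 27.4 F [ 2.1  2.1 -1.7] M [ 0.25 -0.4  -0.04] op 0.192
ry 0 shift cm: old frame [-0.021 -0.992 -0.078] new frame [-0.021 -0.992 -0.078]
```

Call:
move_arm(rows=[{"tx": 0.04,"ty": -0.1,"tz": 0,"rx": 0,"ry": 0,"rz": 0,"grip": 0},{"tx": 0,"ty": -0.1,"tz": 0,"rx": 0,"ry": 0,"rz": 0,"grip": 0},{"tx": 0,"ty": 0,"tz": 0,"rx": 0,"ry": 0,"rz": 0,"grip": 0},{"tx": 0,"ty": 0,"tz": 0,"rx": 0,"ry": 0,"rz": 0,"grip": 0}])

```text
t: 27.73
eef_pos: [599.8, 213.1, 195.5]
tcp_rot: [-1.57, 0.002, 0.667]
ft_force: [4.5, 2.4, -22.6]
opening: 0.19
```

```bash
python3 -c "
from h import *
plan(600.6,212.3,205)"; python3 fl.py s
```

```text
pos [599.84 213.09 195.47] rpy [-1.5696  0.0022  0.6669] t 27.7333 F [  4.5   2.4 -22.6] M [ 0.46 -0.96  0.01] op 0.19
ry 0 shift cm: old frame [ 0.009 -0.953 -0.107] new frame [ 0.009 -0.953 -0.107]
g [-39.5  -40.25 -41.   -41.25 -41.25 -41.25 -40.75] -40.75
i [-39.75 -40.   -40.   -40.75 -41.5  -41.75 -41.5 ] -40.75
s [-39.25 -39.5  -39.5  -40.   -40.5  -40.5  -40.5 ] -39.964285714285715
```

Call:
move_arm(rows=[{"tx": 0,"ty": 0,"tz": 0,"rx": -0.0026,"ry": 0,"rz": -0.0097,"grip": 0},{"tx": 0,"ty": 0,"tz": 0,"rx": 0,"ry": 0,"rz": 0,"grip": 0},{"tx": 0,"ty": 0,"tz": 0,"rx": 0,"ry": 0,"rz": 0,"grip": 0}])

```text
t: 28.03
eef_pos: [599.4, 212.9, 195.7]
tcp_rot: [-1.572, -0.007, 0.667]
ft_force: [2.9, 1.8, -27.0]
opening: 0.185
```

```bash
cat >> h.py <<'E'
def tip():
    s=env.state();F=s['ft_force']+[0,0,3];M=s['moment'];Y=s['tcp_rot'][2]
    C=M-np.cross([0,0,-.122],[F[0],F[1],0])
    print("t",round(s['t'],2),"pos",s['eef_pos'].round(2),"rpy",s['tcp_rot'].round(4),"F",F.round(1),"M",M.round(2),"couple",C.round(2),"Fx-est from M",(-M[1]/.122).round(1),(M[0]/.122).round(1))
E
python3 -c "
from h import *
tip()"
```

```text
t 28.03 pos [599.43 212.93 195.65] rpy [-1.5721 -0.0071  0.667 ] F [  2.9   1.8 -24. ] M [ 0.31 -0.54 -0.01] couple [ 0.09 -0.18 -0.01] Fx-est from M 4.4 2.5
```

Call:
move_arm(rows=[{"tx": 0.03,"ty": 0,"tz": 0,"rx": -0.002,"ry": 0,"rz": -0.008,"grip": 0},{"tx": 0,"ty": 0,"tz": 0,"rx": 0,"ry": 0,"rz": 0,"grip": 0},{"tx": 0,"ty": 0,"tz": 0,"rx": 0,"ry": 0,"rz": 0,"grip": 0}])

```text
t: 28.28
eef_pos: [599.3, 212.9, 195.7]
tcp_rot: [-1.574, -0.014, 0.667]
ft_force: [0.5, -0.1, -26.0]
opening: 0.19
```

```bash
python3 -c "
from h import *
tip()"
```

```text
t 28.28 pos [599.34 212.92 195.66] rpy [-1.5739 -0.0141  0.6671] F [  0.5  -0.1 -23. ] M [ 0.08 -0.1   0.06] couple [ 0.09 -0.04  0.06] Fx-est from M 0.8 0.7
```

Call:
move_arm(rows=[{"tx": 0,"ty": 0,"tz": 0,"rx": 0,"ry": 0.03,"rz": 0,"grip": 0},{"tx": 0,"ty": 0,"tz": 0,"rx": 0,"ry": 0,"rz": 0,"grip": 0}])

```text
t: 28.45
eef_pos: [599.4, 212.9, 195.7]
tcp_rot: [-1.574, -0.014, 0.636]
ft_force: [1.0, 0.7, -25.9]
opening: 0.188
```

```bash
python3 -c "
from h import *
tip()"
```

```text
t 28.45 pos [599.38 212.94 195.69] rpy [-1.5735 -0.0141  0.6358] F [  1.    0.7 -22.9] M [ 0.07 -0.02  0.23] couple [-0.01  0.09  0.23] Fx-est from M 0.2 0.6
```

Call:
move_arm(rows=[{"tx": 0,"ty": 0,"tz": 0,"rx": 0,"ry": -0.02,"rz": 0,"grip": 0},{"tx": 0,"ty": 0,"tz": 0,"rx": 0,"ry": -0.02,"rz": 0,"grip": 0},{"tx": 0,"ty": 0,"tz": 0,"rx": 0,"ry": 0,"rz": 0,"grip": 0}])

```text
t: 28.7
eef_pos: [599.4, 212.9, 195.7]
tcp_rot: [-1.574, -0.014, 0.678]
ft_force: [0.8, 0.1, -26.5]
opening: 0.187
```

```bash
python3 -c "
from h import *
tip()"; python3 fl.py u
```

```text
t 28.7 pos [599.36 212.94 195.7 ] rpy [-1.574  -0.014   0.6782] F [  0.8   0.1 -23.5] M [ 0.08 -0.02 -0.02] couple [ 0.07  0.08 -0.02] Fx-est from M 0.2 0.7
g [-39.5  -40.25 -41.   -41.25 -41.25 -41.25 -40.75] -40.75
i [-39.75 -40.   -40.   -40.75 -41.5  -41.75 -41.5 ] -40.75
u [-39.5  -39.75 -39.75 -40.   -40.5  -40.75 -40.75] -40.142857142857146
```

Call:
move_arm(rows=[{"tx": 0,"ty": -0.1,"tz": 0,"rx": 0,"ry": 0.01,"rz": 0,"grip": 0},{"tx": 0,"ty": 0,"tz": 0,"rx": 0,"ry": -0.01,"rz": 0,"grip": 0},{"tx": 0,"ty": 0,"tz": 0,"rx": 0,"ry": 0,"rz": 0,"grip": 0}])

```text
t: 29.0
eef_pos: [599.1, 212.9, 195.9]
tcp_rot: [-1.573, -0.013, 0.677]
ft_force: [0.7, 1.6, -31.8]
opening: 0.192
```

```bash
python3 -c "
from h import *
tip()"
```

```text
t 29.0 pos [599.1  212.86 195.89] rpy [-1.5734 -0.013   0.6774] F [  0.7   1.6 -28.8] M [ 0.12 -0.29 -0.03] couple [-0.07 -0.21 -0.03] Fx-est from M 2.4 1.0
```

Call:
move_arm(rows=[{"tx": 0,"ty": -0.08,"tz": 0,"rx": 0,"ry": 0.01,"rz": 0,"grip": 0},{"tx": 0,"ty": 0,"tz": 0,"rx": 0,"ry": -0.01,"rz": 0,"grip": 0},{"tx": 0,"ty": 0,"tz": 0,"rx": 0,"ry": 0,"rz": 0,"grip": 0}])

```text
t: 29.25
eef_pos: [598.9, 212.8, 196.0]
tcp_rot: [-1.573, -0.012, 0.677]
ft_force: [2.6, 1.1, -37.1]
opening: 0.185
```

```bash
python3 -c "
from h import *
tip()"; python3 fl.py v
```

```text
t 29.25 pos [598.88 212.83 196.  ] rpy [-1.573  -0.012   0.6774] F [  2.6   1.1 -34.1] M [ 0.27 -0.47 -0.04] couple [ 0.14 -0.15 -0.04] Fx-est from M 3.8 2.2
g [-39.5  -40.25 -41.   -41.25 -41.25 -41.25 -40.75] -40.75
i [-39.75 -40.   -40.   -40.75 -41.5  -41.75 -41.5 ] -40.75
v [-39.75 -40.25 -40.25 -40.5  -41.   -41.   -41.  ] -40.535714285714285
```

Call:
move_arm(rows=[{"tx": 0,"ty": 0,"tz": 0,"rx": 0,"ry": -0.01,"rz": 0,"grip": 0},{"tx": 0,"ty": 0,"tz": 0,"rx": 0,"ry": 0,"rz": 0,"grip": 0}])

```text
t: 29.47
eef_pos: [598.9, 212.8, 196.1]
tcp_rot: [-1.573, -0.012, 0.687]
ft_force: [2.7, 2.8, -35.2]
opening: 0.185
```

```bash
python3 -c "
from h import *
tip()"
```

```text
t 29.47 pos [598.88 212.83 196.08] rpy [-1.5731 -0.0121  0.6875] F [  2.7   2.8 -32.2] M [ 0.18 -0.44 -0.08] couple [-0.16 -0.11 -0.08] Fx-est from M 3.6 1.5
```

Call:
move_arm(rows=[{"tx": 0,"ty": 0,"tz": 0,"rx": 0,"ry": -0.007,"rz": 0,"grip": 0},{"tx": 0,"ty": 0,"tz": 0,"rx": 0,"ry": 0,"rz": 0,"grip": 0}])

```text
t: 29.63
eef_pos: [598.9, 212.8, 196.2]
tcp_rot: [-1.573, -0.012, 0.694]
ft_force: [1.7, 1.0, -35.5]
opening: 0.187
```

```bash
python3 -c "
from h import *
tip()"
```

```text
t 29.63 pos [598.88 212.84 196.16] rpy [-1.5732 -0.0121  0.6943] F [  1.7   1.  -32.5] M [ 0.22 -0.38 -0.05] couple [ 0.1  -0.18 -0.05] Fx-est from M 3.1 1.8
```

Call:
move_arm(rows=[{"tx": 0,"ty": 0,"tz": 0,"rx": 0,"ry": -0.01,"rz": 0,"grip": 0},{"tx": 0,"ty": 0,"tz": 0,"rx": 0,"ry": 0,"rz": 0,"grip": 0}])

```text
t: 29.8
eef_pos: [598.9, 212.8, 196.3]
tcp_rot: [-1.573, -0.012, 0.705]
ft_force: [1.0, 1.1, -33.9]
opening: 0.188
```

```bash
python3 -c "
from h import *
tip()"
```

```text
t 29.8 pos [598.93 212.84 196.31] rpy [-1.5735 -0.0123  0.7045] F [  1.    1.1 -30.9] M [ 0.19 -0.35 -0.06] couple [ 0.06 -0.22 -0.06] Fx-est from M 2.9 1.6
```

Call:
move_arm(rows=[{"tx": 0,"ty": 0,"tz": 0,"rx": 0,"ry": -0.01,"rz": 0,"grip": 0},{"tx": 0,"ty": 0,"tz": 0,"rx": 0,"ry": 0,"rz": 0,"grip": 0}])

```text
t: 29.97
eef_pos: [598.9, 212.8, 196.4]
tcp_rot: [-1.574, -0.012, 0.715]
ft_force: [1.6, 1.2, -33.5]
opening: 0.192
```

```bash
python3 -c "
from h import *
tip()"; python3 fl.py w
```

```text
t 29.97 pos [598.93 212.84 196.41] rpy [-1.5736 -0.0123  0.7146] F [  1.6   1.2 -30.5] M [ 0.18 -0.25 -0.02] couple [ 0.04 -0.05 -0.02] Fx-est from M 2.0 1.5
g [-39.5  -40.25 -41.   -41.25 -41.25 -41.25 -40.75] -40.75
i [-39.75 -40.   -40.   -40.75 -41.5  -41.75 -41.5 ] -40.75
w [-38.75 -39.25 -40.25 -40.5  -40.75 -41.   -41.25] -40.25
```

Call:
move_arm(rows=[{"tx": 0,"ty": -0.05,"tz": 0,"rx": 0,"ry": -0.01,"rz": 0,"grip": 0},{"tx": 0,"ty": 0,"tz": 0,"rx": 0,"ry": -0.01,"rz": 0,"grip": 0},{"tx": 0,"ty": 0,"tz": 0,"rx": 0,"ry": 0,"rz": 0,"grip": 0}])

```text
t: 30.27
eef_pos: [599.0, 212.9, 197.3]
tcp_rot: [-1.574, -0.013, 0.735]
ft_force: [1.7, 1.0, -30.2]
opening: 0.191
```

```bash
python3 -c "
from h import *
tip()"
```

```text
t 30.27 pos [598.99 212.88 197.28] rpy [-1.5741 -0.0126  0.7347] F [  1.7   1.  -27.2] M [ 0.2  -0.05  0.07] couple [0.08 0.16 0.07] Fx-est from M 0.4 1.6
```

Call:
move_arm(rows=[{"tx": 0.03,"ty": 0,"tz": 0,"rx": 0,"ry": 0.01,"rz": 0,"grip": 0},{"tx": 0,"ty": 0,"tz": 0,"rx": 0,"ry": 0.01,"rz": 0,"grip": 0},{"tx": 0,"ty": 0,"tz": 0,"rx": 0,"ry": 0.01,"rz": 0,"grip": 0}])

```text
t: 30.52
eef_pos: [599.2, 213.0, 197.4]
tcp_rot: [-1.574, -0.013, 0.704]
ft_force: [-0.5, 0.5, -27.7]
opening: 0.191
```

```bash
python3 -c "
from h import *
tip()"
```

```text
t 30.52 pos [599.16 213.04 197.41] rpy [-1.5737 -0.0126  0.7038] F [ -0.5   0.5 -24.7] M [0.14 0.1  0.22] couple [0.08 0.04 0.22] Fx-est from M -0.8 1.1
```

Call:
move_arm(rows=[{"tx": 0,"ty": -0.05,"tz": 0,"rx": 0,"ry": -0.015,"rz": 0,"grip": 0},{"tx": 0,"ty": -0.05,"tz": 0,"rx": 0,"ry": -0.015,"rz": 0,"grip": 0},{"tx": 0,"ty": 0,"tz": 0,"rx": 0,"ry": -0.01,"rz": 0,"grip": 0},{"tx": 0,"ty": 0,"tz": 0,"rx": 0,"ry": 0,"rz": 0,"grip": 0}])

```text
t: 30.85
eef_pos: [599.8, 213.2, 199.9]
tcp_rot: [-1.575, -0.015, 0.745]
ft_force: [-2.3, -0.9, -17.2]
opening: 0.189
```

```bash
python3 -c "
from h import *
tip()"; python3 fl.py x
```

```text
t 30.85 pos [599.77 213.21 199.87] rpy [-1.5755 -0.0147  0.7446] F [ -2.3  -0.9 -14.2] M [-0.28  0.81  0.03] couple [-0.17  0.53  0.03] Fx-est from M -6.6 -2.3
g [-39.5  -40.25 -41.   -41.25 -41.25 -41.25 -40.75] -40.75
i [-39.75 -40.   -40.   -40.75 -41.5  -41.75 -41.5 ] -40.75
x [-39.5  -39.5  -39.5  -39.5  -40.   -40.75 -41.25] -40.0
```

Call:
move_arm(rows=[{"tx": 0,"ty": 0,"tz": 0,"rx": 0.003,"ry": 0,"rz": 0.01,"grip": 0},{"tx": 0,"ty": -0.05,"tz": 0,"rx": 0,"ry": -0.01,"rz": 0,"grip": 0},{"tx": 0,"ty": 0,"tz": 0,"rx": 0,"ry": 0,"rz": 0,"grip": 0}])

```text
t: 31.15
eef_pos: [601.2, 213.6, 202.0]
tcp_rot: [-1.575, -0.009, 0.755]
ft_force: [-2.1, -2.3, -7.9]
opening: 0.192
```

```bash
python3 -c "
from h import *
tip()"
```

```text
t 31.15 pos [601.16 213.59 202.02] rpy [-1.5747 -0.0086  0.7548] F [-2.1 -2.3 -4.9] M [-0.38  0.84  0.07] couple [-0.11  0.58  0.07] Fx-est from M -6.9 -3.1
```

Call:
move_arm(rows=[{"tx": 0,"ty": -0.1,"tz": 0,"rx": 0.001,"ry": 0,"rz": 0.004,"grip": 0},{"tx": 0,"ty": -0.1,"tz": 0,"rx": 0,"ry": -0.01,"rz": 0,"grip": 0},{"tx": 0,"ty": 0,"tz": 0,"rx": 0,"ry": 0,"rz": 0,"grip": 0}])

```text
t: 31.4
eef_pos: [601.8, 213.8, 204.5]
tcp_rot: [-1.575, -0.007, 0.765]
ft_force: [0.0, -0.6, -1.6]
opening: 0.191
```

```bash
python3 -c "
from h import *
tip()"
```

```text
t 31.4 pos [601.82 213.81 204.53] rpy [-1.5748 -0.0069  0.7647] F [ 0.  -0.6  1.4] M [-0.08  0.08 -0.03] couple [-0.01  0.08 -0.03] Fx-est from M -0.6 -0.6
```

Run:
```python
from h import *
s=env.state();R=Ro.from_euler('xyz',s['tcp_rot']);D=Ro.from_euler('xyz',[-np.pi/2,0,s['tcp_rot'][2]])
print("straighten rotvec tool",(R.inv()*D).as_rotvec().round(4))
plan(560,60,290,1.243)
```

```text
straighten rotvec tool [ 0.004  -0.      0.0069]
pos [601.82 213.81 204.53] rpy [-1.5748 -0.0069  0.7647] t 31.4 F [ 0.  -0.6 -1.6] M [-0.08  0.08 -0.03] op 0.191
ry -0.4783 shift cm: old frame [-13.607  -8.608  -8.237] new frame [-15.849  -8.652  -1.027]
```

Call:
move_arm(rows=[{"tx": 0,"ty": -0.5,"tz": 0,"rx": 0,"ry": 0,"rz": 0,"grip": 0},{"tx": 0,"ty": -1,"tz": 0,"rx": 0,"ry": 0,"rz": 0,"grip": 0},{"tx": 0,"ty": -1.5,"tz": 0,"rx": 0,"ry": 0,"rz": 0,"grip": 0},{"tx": 0,"ty": -2,"tz": 0,"rx": 0,"ry": 0,"rz": 0,"grip": 0},{"tx": 0,"ty": -2,"tz": 0,"rx": 0,"ry": 0,"rz": 0,"grip": 0},{"tx": 0,"ty": -1,"tz": 0,"rx": 0,"ry": 0,"rz": 0,"grip": 0},{"tx": 0,"ty": 0,"tz": 0,"rx": 0,"ry": 0,"rz": 0,"grip": 0}])

```text
t: 31.98
eef_pos: [601.3, 213.7, 286.1]
tcp_rot: [-1.575, -0.008, 0.764]
ft_force: [-0.7, -0.2, -4.4]
opening: 0.185
```

Run:
```python
from h import *
s=env.state();R=Ro.from_euler('xyz',s['tcp_rot']);D=Ro.from_euler('xyz',[-np.pi/2,0,1.243])
print("to final rotvec tool",(R.inv()*D).as_rotvec().round(4))
plan(511.2,-194.6,284,1.243)
o=grab('y');p=o['scene'][0]
cv2.imwrite('pics/y_s.png',cv2.resize(p[85:205,290:410],None,fx=5,fy=5,interpolation=cv2.INTER_CUBIC))
```

```text
to final rotvec tool [ 0.0065 -0.479   0.0068]
pos [601.25 213.69 286.13] rpy [-1.5755 -0.008   0.764 ] t 31.9833 F [-0.7 -0.2 -4.4] M [-0.02  0.03  0.01] op 0.185
ry -0.479 shift cm: old frame [-34.749   0.043 -23.252] new frame [-41.555  -0.099  -4.62 ]
```

View pics/y_s.png

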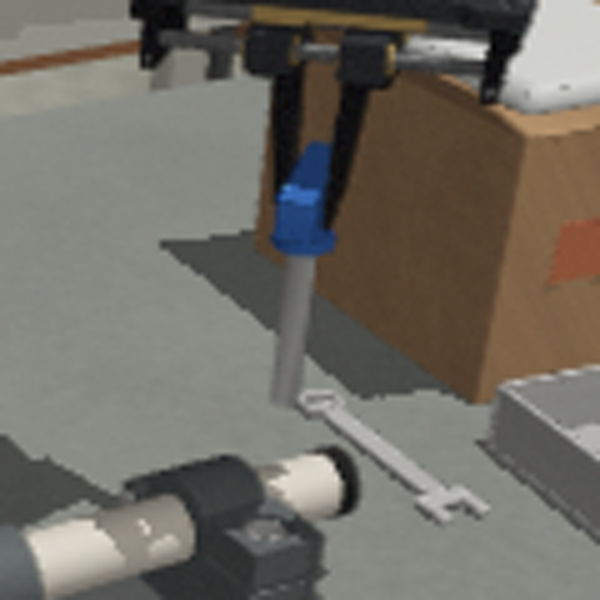

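Call:
move_arm(rows=[{"tx": 0,"ty": 0,"tz": 0,"rx": 0.0065,"ry": -0.12,"rz": 0.0068,"grip": 0},{"tx": 0,"ty": 0,"tz": 0,"rx": 0,"ry": -0.12,"rz": 0,"grip": 0},{"tx": 0,"ty": 0,"tz": 0,"rx": 0,"ry": -0.12,"rz": 0,"grip": 0},{"tx": 0,"ty": 0,"tz": 0,"rx": 0,"ry": -0.119,"rz": 0,"grip": 0},{"tx": -1.5,"ty": 0,"tz": -0.17,"rx": 0,"ry": 0,"rz": 0,"grip": 0},{"tx": -3,"ty": 0,"tz": -0.33,"rx": 0,"ry": 0,"rz": 0,"grip": 0},{"tx": -3,"ty": 0,"tz": -0.33,"rx": 0,"ry": 0,"rz": 0,"grip": 0},{"tx": -3,"ty": 0,"tz": -0.33,"rx": 0,"ry": 0,"rz": 0,"grip": 0},{"tx": -3,"ty": 0,"tz": -0.33,"rx": 0,"ry": 0,"rz": 0,"grip": 0},{"tx": -3,"ty": 0,"tz": -0.33,"rx": 0,"ry": 0,"rz": 0,"grip": 0}])

```text
t: 32.92
eef_pos: [563.4, 49.5, 282.0]
tcp_rot: [-1.564, 0.002, 1.24]
ft_force: [1.1, 0.2, -2.6]
opening: 0.189
```

Call:
move_arm(rows=[{"tx": -3,"ty": 0,"tz": -0.33,"rx": 0,"ry": 0,"rz": 0,"grip": 0},{"tx": -3,"ty": 0,"tz": -0.33,"rx": 0,"ry": 0,"rz": 0,"grip": 0},{"tx": -3,"ty": 0,"tz": -0.33,"rx": 0,"ry": 0,"rz": 0,"grip": 0},{"tx": -3,"ty": 0,"tz": -0.33,"rx": 0,"ry": 0,"rz": 0,"grip": 0},{"tx": -3,"ty": 0,"tz": -0.33,"rx": 0,"ry": 0,"rz": 0,"grip": 0},{"tx": -3,"ty": 0,"tz": -0.33,"rx": 0,"ry": 0,"rz": 0,"grip": 0},{"tx": -3,"ty": 0,"tz": -0.33,"rx": 0,"ry": 0,"rz": 0,"grip": 0},{"tx": -2.5,"ty": 0,"tz": -0.3,"rx": 0,"ry": 0,"rz": 0,"grip": 0},{"tx": -1.5,"ty": 0,"tz": -0.16,"rx": 0,"ry": 0,"rz": 0,"grip": 0},{"tx": 0,"ty": 0,"tz": 0,"rx": 0,"ry": 0,"rz": 0,"grip": 0}])

```text
t: 33.75
eef_pos: [509.0, -197.1, 282.2]
tcp_rot: [-1.564, 0.002, 1.238]
ft_force: [-0.8, 0.5, -3.3]
opening: 0.188
```

Call:
move_arm(rows=[{"tx": 0,"ty": 0,"tz": 0,"rx": 0,"ry": 0,"rz": 0,"grip": 0},{"tx": 0,"ty": 0,"tz": 0,"rx": 0,"ry": 0,"rz": 0,"grip": 0}])

```text
t: 33.92
eef_pos: [509.9, -193.8, 282.7]
tcp_rot: [-1.564, 0.001, 1.242]
ft_force: [-0.1, 0.3, -3.5]
opening: 0.19
```

Run:
```python
from h import *
plan(511.2,-194.6,250,1.243)
```

```text
pos [ 509.94 -193.83  282.72] rpy [-1.5644e+00  1.2000e-03  1.2416e+00] t 33.9167 F [-0.1  0.3 -3.5] M [ 0.01 -0.02 -0.02] op 0.19
ry -0.0014 shift cm: old frame [-0.028  3.271 -0.165] new frame [-0.028  3.271 -0.165]
```

Call:
move_arm(rows=[{"tx": 0,"ty": 1,"tz": -0.1,"rx": -0.006,"ry": 0,"rz": -0.001,"grip": 0},{"tx": 0,"ty": 1.2,"tz": 0,"rx": 0,"ry": 0,"rz": 0,"grip": 0},{"tx": 0,"ty": 1,"tz": 0,"rx": 0,"ry": 0,"rz": 0,"grip": 0},{"tx": 0,"ty": 0.3,"tz": 0,"rx": 0,"ry": 0,"rz": 0,"grip": 0},{"tx": 0,"ty": 0,"tz": 0,"rx": 0,"ry": 0,"rz": 0,"grip": 0},{"tx": 0,"ty": 0,"tz": 0,"rx": 0,"ry": 0,"rz": 0,"grip": 0}])

```text
t: 34.42
eef_pos: [511.4, -194.3, 248.4]
tcp_rot: [-1.571, 0.0, 1.243]
ft_force: [0.3, -0.3, -2.9]
opening: 0.19
```

Run:
```python
from h import *
plan(511.2,-194.6,240,1.243)
p,d=env.read_camera('scene');c=env.calibration('scene');P=env.state()['eef_pos']
print(proj([P-[0,0,122.5],[511.5,-194.9,106]],c))
cv2.imwrite('pics/z_s.png',cv2.resize(p[150:240,150:240],None,fx=6.5,fy=6.5,interpolation=cv2.INTER_CUBIC))
```

```text
pos [ 511.42 -194.25  248.41] rpy [-1.5714e+00  5.0000e-04  1.2433e+00] t 34.4167 F [ 0.3 -0.3 -2.9] M [-0.01  0.04  0.02] op 0.19
ry 0.0003 shift cm: old frame [-0.039  0.841  0.01 ] new frame [-0.039  0.841  0.01 ]
[[188.66679361 195.60852948]
 [189.42010334 202.24929445]]
```

View pics/z_s.png

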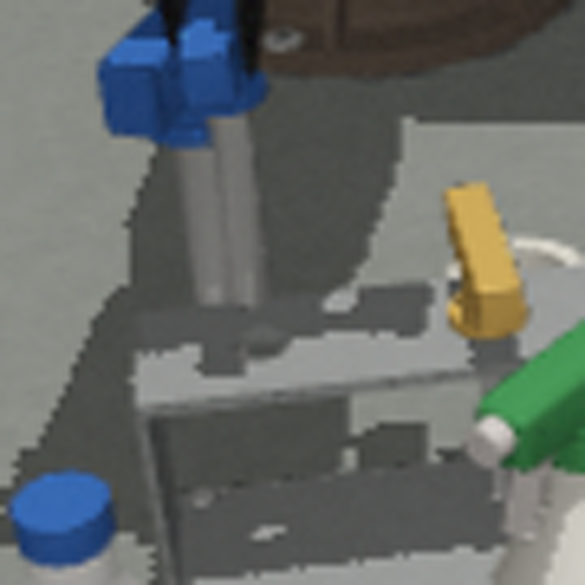

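Run:
```python
from h import *
p,d=env.read_camera('scene');cv2.imwrite('scene_z2.png',p)
a=cv2.resize(p[165:215,165:215],None,fx=12,fy=12,interpolation=cv2.INTER_CUBIC)
cv2.imwrite('pics/z2.png',np.clip(a.astype(float)*1.8-60,0,255).astype(np.uint8))
p,d,c=load('e')['scene']
a=cv2.resize(p[165:215,165:215],None,fx=12,fy=12,interpolation=cv2.INTER_CUBIC)
cv2.imwrite('pics/z3.png',np.clip(a.astype(float)*1.8-60,0,255).astype(np.uint8))
```

```text
(no output)
```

View pics/z2.png

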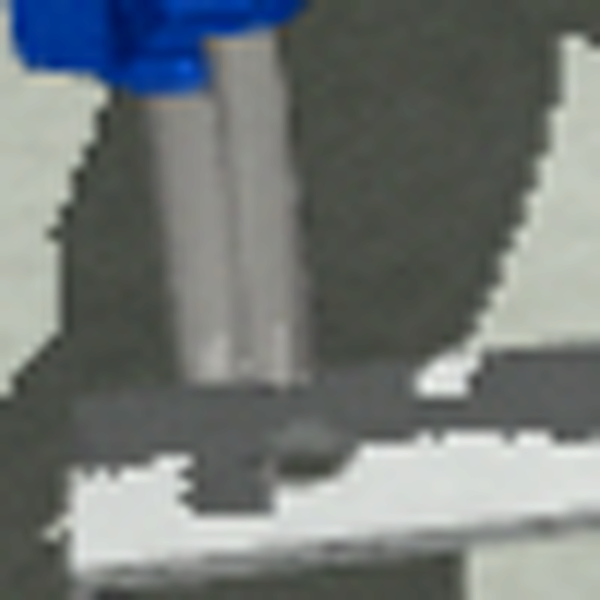

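View pics/z3.png

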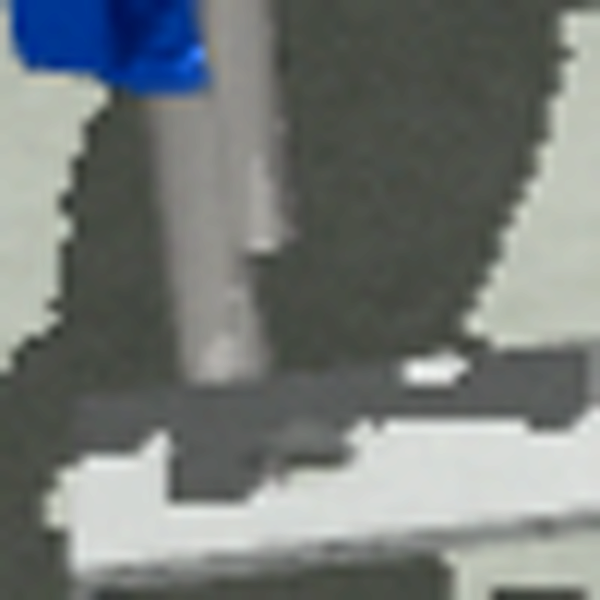

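Run:
```python
from h import *
c=env.calibration('scene');P=np.array([511.42,-194.25,248.4])
p=cv2.imread('scene_z2.png').astype(float)
print(env.state()['eef_pos'])
for z in(-50,-60,-70,-80,-90,-100,-110,-118):
    q=proj([P+[0,0,z]],c)[0];v=int(round(q[1]))
    row=p[v-1:v+2,180:196].mean((0,2))
    print(z,q.round(2),row.round(0).astype(int))
for z in(146,134,109,106): print(z,proj([[511.3,-194.5,z]],c).round(2))
for y in(-197,-194,-191): print(y,proj([[511.3,y,106]],c).round(2))
# hole via depth in initial post-lift images
for n in("e",):
    o=load(n)['scene'];X=cloud(*o)
    print(X[196:208,183:197,2].round(0).astype(int))
```

```text
[ 511.48282532 -194.50844412  248.79328139]
-50 [185.21 170.68] [ 85  80  84 100 111 112 111 108  91  73  74  74  74  73  74  74]
-60 [185.71 174.26] [109 110 107  96 109 112 110 109 101  71  74  74  75  74  74  75]
-70 [186.21 177.79] [110 112 112 103 107 113 112 109 102  83  75  74  75  76  76  76]
-80 [186.71 181.29] [109 112 113 109 105 114 112 111 107  94  74  76  75  76  75  75]
-90 [187.19 184.74] [108 112 114 112 105 113 112 111 108  94  78  75  75  75  75  75]
-100 [187.68 188.15] [108 112 115 114 107 109 112 111 109  98  86  74  74  74  74  74]
-110 [188.15 191.52] [104 110 115 120 107 105 112 113 117  98  86  75  73  73  74  74]
-118 [188.53 194.19] [100 112 123 127 109 108 112 114 120  99  88  77  74  74  74  74]
146 [[187.68 188.96]]
134 [[188.25 192.99]]
109 [[189.42 201.2 ]]
106 [[189.55 202.17]]
-197 [[188.6 202.4]]
-194 [[189.74 202.13]]
-191 [[190.89 201.85]]
[[ 41  41  40 108 109 106 106 105 107 103 107 108 104 106]
 [107 107 105 106 105 108 106 108 107 108 105 107 106 107]
 [106 106 108 107 106 105 106 105 105 106 108 108 107 106]
 [107 107 108 108 107 106 106 108 107 105 108 107 106 107]
 [105 106 105 105 108 106 106 106 105 107 108 106 107 106]
 [106 106 105 107 105 105 103 104 102 102 105 107 107 106]
 [107 105 105 106 104 103 101 101 101 100 101 105 106 106]
 [106 105 107 104 102   8  -2   0   3   1   1 107 107 106]
 [106 105 106 101  11   4   1  -1   0   2 106 106 108 108]
 [107 107 107 107 108 106   4 108 107 107 104 107 106 107]
 [106 106 108 106 106 106 107 106 106 107 107 107 106 107]
 [106 106 106 105 107 107 106 108 107 106 106 106 106 106]]
```

Call:
move_arm(rows=[{"tx": 0,"ty": 0,"tz": 0,"rx": 0,"ry": 0,"rz": -0.05,"grip": 0},{"tx": 0,"ty": 0,"tz": 0,"rx": 0,"ry": 0,"rz": 0,"grip": 0},{"tx": 0,"ty": 0,"tz": 0,"rx": 0,"ry": 0,"rz": 0,"grip": 0},{"tx": 0,"ty": 0,"tz": 0,"rx": 0,"ry": 0,"rz": 0,"grip": 0}])

```text
t: 34.85
eef_pos: [511.2, -194.8, 248.5]
tcp_rot: [-1.572, -0.048, 1.243]
ft_force: [-0.0, -0.1, -2.5]
opening: 0.184
```

```bash
cat > ax.py <<'E'
from h import *
import sys
p,d=env.read_camera('scene');cv2.imwrite(f'scene_{sys.argv[1]}.png',p)
c=env.calibration('scene');P=env.state()['eef_pos'];plan(511.2,-194.6,240)
p=p.astype(float)
for z in(-50,-60,-70,-80,-90,-100,-110,-118):
    q=proj([P+[0,0,z]],c)[0];v=int(round(q[1]))
    print(z,q.round(2),p[v-1:v+2,180:198].mean((0,2)).round(0).astype(int))
a=cv2.resize(p[150:215,160:215].astype(np.uint8),None,fx=9,fy=9,interpolation=cv2.INTER_CUBIC)
cv2.imwrite(f'pics/{sys.argv[1]}.png',np.clip(a.astype(float)*1.8-60,0,255).astype(np.uint8))
E
python3 ax.py aa
```

```text
pos [ 511.22 -194.6   248.45] rpy [-1.5717 -0.0484  1.2429] t 34.9 F [-0.5 -0.3 -2. ] M [-0.02  0.   -0.02] op 0.194
ry 0 shift cm: old frame [-0.042  0.844  0.002] new frame [-0.042  0.844  0.002]
-50 [185.04 170.66] [ 75  77  78  88 103 112 112 112 107  85  74  75  74  74  74  74  76  75]
-60 [185.55 174.24] [109 112 113 103  97 110 111 112 111 101  72  74  75  75  75  75  76  76]
-70 [186.05 177.77] [109 112 113 108  96 104 114 112 111 107  93  75  74  75  75  75  74  76]
-80 [186.55 181.26] [109 112 113 110 100  95 110 113 111 110  97  76  76  76  75  75  76  76]
-90 [187.03 184.71] [109 112 114 112 104  93 101 113 112 111 103  91  73  76  77  75  75  75]
-100 [187.52 188.12] [108 113 114 114 105  95  93 112 113 111 106  95  82  75  74  74  73  73]
-110 [188.   191.49] [105 111 115 116 107  99  88  99 112 112 111  98  86  78  74  75  75  74]
-118 [188.37 194.16] [101 110 116 115 108  99  89  87 109 115 124 110  92  91  74  76  84  98]
```

View pics/aa.png

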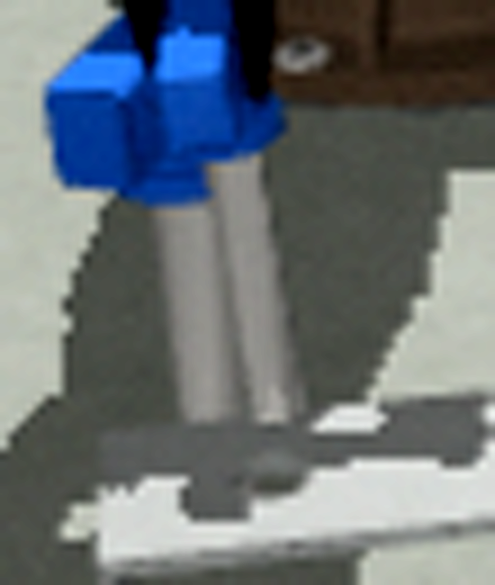

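Run:
```python
from h import *
plan(512.0,-194.6,236);plan(512.0,-194.6,222);c=env.calibration('scene')
print(proj([[511,-194,126],[521,-194,126],[511,-194,116]],c))
```

```text
pos [ 511.22 -194.6   248.45] rpy [-1.5717 -0.0484  1.2429] t 34.9 F [-0.5 -0.3 -2. ] M [-0.02  0.   -0.02] op 0.194
ry 0 shift cm: old frame [-0.035  1.244 -0.073] new frame [-0.035  1.244 -0.073]
pos [ 511.22 -194.6   248.45] rpy [-1.5717 -0.0484  1.2429] t 34.9 F [-0.5 -0.3 -2. ] M [-0.02  0.   -0.02] op 0.194
ry 0 shift cm: old frame [-0.103  2.643 -0.072] new frame [-0.103  2.643 -0.072]
[[188.79075145 195.5378315 ]
 [189.80610656 197.51239403]
 [189.25468705 198.82079106]]
```

Call:
move_arm(rows=[{"tx": -0.03,"ty": 0.6,"tz": -0.07,"rx": 0,"ry": 0,"rz": 0,"grip": 0},{"tx": 0,"ty": 0.6,"tz": 0,"rx": 0,"ry": 0,"rz": 0,"grip": 0},{"tx": 0,"ty": 0,"tz": 0,"rx": 0,"ry": 0,"rz": 0,"grip": 0},{"tx": 0,"ty": 0,"tz": 0,"rx": 0,"ry": 0,"rz": 0,"grip": 0}])

```text
t: 35.23
eef_pos: [511.8, -194.3, 235.6]
tcp_rot: [-1.57, -0.049, 1.243]
ft_force: [-0.2, -0.3, -2.5]
opening: 0.188
```

```bash
python3 ax.py ab | head -2
```

```text
pos [ 511.93 -194.42  235.97] rpy [-1.5708 -0.0494  1.2432] t 35.2833 F [ 0.2  0.5 -3.5] M [-0.09 -0.    0.01] op 0.187
ry 0 shift cm: old frame [-0.02  -0.404  0.063] new frame [-0.02  -0.404  0.063]
```

View pics/ab.png

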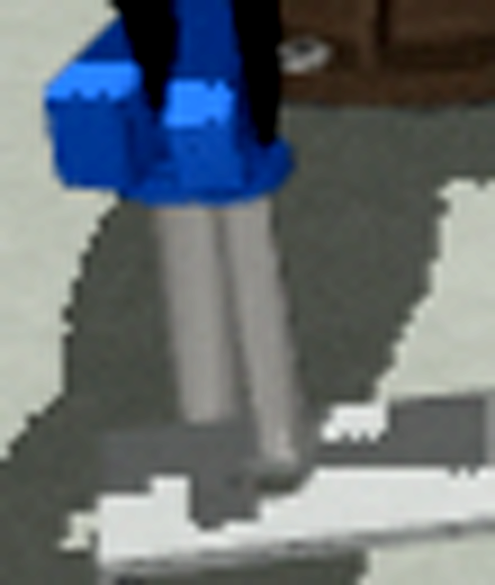

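Call:
move_arm(rows=[{"tx": -0.024,"ty": 0.5,"tz": 0,"rx": 0,"ry": 0,"rz": 0,"grip": 0},{"tx": -0.024,"ty": 0.5,"tz": 0,"rx": 0,"ry": 0,"rz": 0,"grip": 0},{"tx": -0.024,"ty": 0.5,"tz": 0,"rx": 0,"ry": 0,"rz": 0,"grip": 0},{"tx": -0.024,"ty": 0.5,"tz": 0,"rx": 0,"ry": 0,"rz": 0,"grip": 0},{"tx": 0,"ty": 0,"tz": 0,"rx": 0,"ry": 0,"rz": 0,"grip": 0}])

```text
t: 35.7
eef_pos: [514.3, -196.1, 219.3]
tcp_rot: [-1.581, -0.048, 1.243]
ft_force: [-1.1, -2.3, 17.3]
opening: 0.195
```

```bash
python3 -c "
from h import *
plan(511.7,-194.6,150)"
```

```text
pos [ 514.32 -196.14  219.31] rpy [-1.581  -0.0475  1.2431] t 35.7 F [-1.1 -2.3 17.3] M [-0.31 -0.02 -0.05] op 0.195
ry 0 shift cm: old frame [-0.268  6.923  0.368] new frame [-0.268  6.923  0.368]
```

Call:
move_arm(rows=[{"tx": 0.024,"ty": -0.5,"tz": 0,"rx": 0,"ry": 0,"rz": 0,"grip": 0},{"tx": 0,"ty": 0,"tz": 0,"rx": 0,"ry": 0,"rz": 0,"grip": 0}])

```text
t: 35.87
eef_pos: [512.1, -194.6, 221.8]
tcp_rot: [-1.572, -0.049, 1.243]
ft_force: [-0.3, -0.3, -4.2]
opening: 0.198
```

```bash
python3 ax.py ac; python3 -c "
from h import *
tip()"; python3 fl.py ad
```

```text
pos [ 511.85 -194.41  221.18] rpy [-1.5713 -0.0495  1.243 ] t 35.9167 F [ 0.1 -0.4 -0.9] M [-0.16 -0.01  0.01] op 0.199
ry 0 shift cm: old frame [ 0.055 -1.881  0.055] new frame [ 0.055 -1.881  0.055]
-50 [186.55 180.41] [110 113 114 110  96  98 110 111 112 111  98  75  76  75  74  76  76  77]
-60 [187.04 183.88] [109 112 114 112 104  91 103 113 111 111 107  88  76  77  75  75  76  76]
-70 [187.52 187.3 ] [109 113 115 114 105  95  95 110 112 112 111  97  75  75  75  75  75  75]
-80 [188.   190.68] [106 112 115 116 108  99  88  99 112 112 111 104  93  72  76  75  75  75]
-90 [188.47 194.03] [101 111 115 117 109 100  88  90 109 112 112 109  97  84  75  76  77  85]
-100 [188.94 197.33] [ 87  92  92  91  90  87  85  85  96 112 112 110  99  88  79  91 116 138]
-110 [189.4 200.6] [ 84  84  85  86  85  85  84  87  92 103 112 111 105  93  86  83  86  93]
-118 [189.77 203.18] [105  85  85  85  85  83  80  86  83  84  92  97  99 103 117 132 133 140]
t 35.92 pos [ 511.85 -194.41  221.18] rpy [-1.5713 -0.0495  1.243 ] F [ 0.1 -0.4  2.1] M [-0.16 -0.01  0.01] couple [-0.11  0.01  0.01] Fx-est from M 0.1 -1.3
g [-39.5  -40.25 -41.   -41.25 -41.25 -41.25 -40.75] -40.75
i [-39.75 -40.   -40.   -40.75 -41.5  -41.75 -41.5 ] -40.75
ad [-34.75 -34.75 -35.   -35.5  -35.5  -35.25 -35.  ] -35.107142857142854
```

View pics/ac.png

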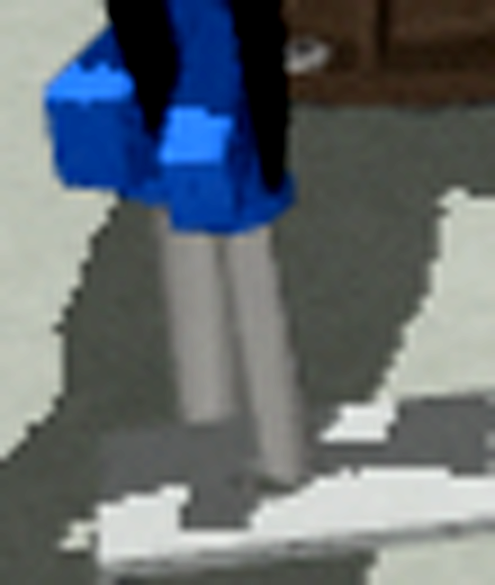

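Call:
move_arm(rows=[{"tx": 0.02,"ty": -0.5,"tz": 0,"rx": 0,"ry": 0,"rz": 0,"grip": 0},{"tx": 0.035,"ty": 0,"tz": -0.4,"rx": 0,"ry": 0,"rz": 0,"grip": 0},{"tx": 0,"ty": 0,"tz": 0,"rx": 0,"ry": 0,"rz": 0,"grip": 0},{"tx": 0,"ty": 0,"tz": 0,"rx": 0,"ry": 0,"rz": 0,"grip": 0},{"tx": 0,"ty": 0,"tz": 0,"rx": 0,"ry": 0,"rz": 0,"grip": 0}])

```text
t: 36.38
eef_pos: [515.8, -195.4, 225.9]
tcp_rot: [-1.571, -0.05, 1.243]
ft_force: [0.4, -0.3, -2.4]
opening: 0.202
```

```bash
python3 ax.py ae; python3 fl.py af|tail -1; python3 -c "
from h import *
p=cv2.imread('scene_ae.png')
a=cv2.resize(p[185:213,172:210],None,fx=20,fy=20,interpolation=cv2.INTER_CUBIC)
cv2.imwrite('pics/ae2.png',np.clip(a.astype(float)*2-80,0,255).astype(np.uint8))"
```

```text
pos [ 515.76 -195.41  225.93] rpy [-1.5708 -0.0496  1.2431] t 36.4333 F [ 0.5  0.4 -2.5] M [-0.07 -0.02  0.01] op 0.203
ry 0 shift cm: old frame [-1.000e-03 -1.408e+00  4.570e-01] new frame [-1.000e-03 -1.408e+00  4.570e-01]
-50 [186.31 179.58] [110 113 114 109  96  98 111 111 112 111  99  75  76  76  75  76  76  76]
-60 [186.81 183.07] [110 112 115 112 103  91 105 112 111 111 102  82  76  76  76  75  75  76]
-70 [187.3  186.52] [109 113 115 114 104  95  96 111 112 112 110  97  77  75  75  75  76  75]
-80 [187.78 189.93] [107 112 116 116 107  98  88 103 112 112 111 103  90  74  75  75  74  73]
-90 [188.26 193.3 ] [104 111 115 117 108 101  88  92 111 112 112 107  95  79  73  73  75  75]
-100 [188.73 196.63] [ 86  93  92  93  89  88  86  86  96 112 112 110 100  87  76  82 101 139]
-110 [189.2  199.92] [ 85  85  85  85  85  85  86  87  92 106 112 110 104  92  82  81  92 107]
-118 [189.57 202.52] [106  85  85  85  85  82  80  86  83  81  87  95  87  84  88 116 129 118]
af [-34.75 -35.   -35.25 -35.5  -35.75 -35.5  -35.25] -35.285714285714285
```

View pics/ae2.png

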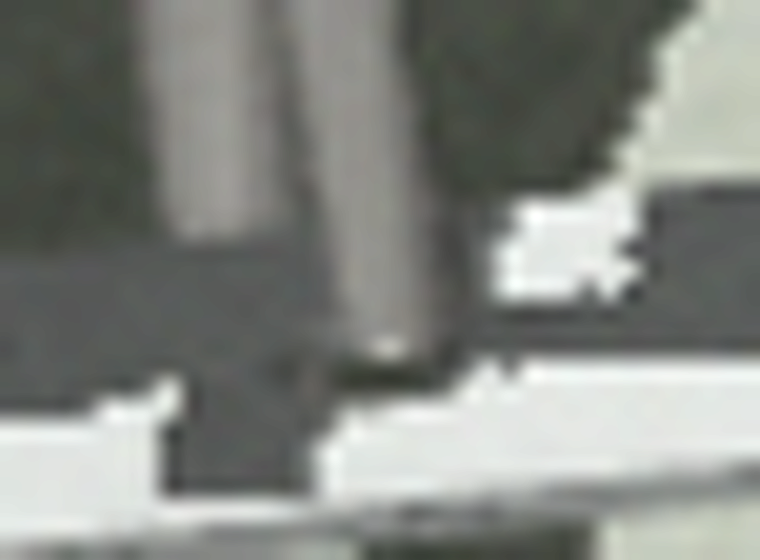

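View pics/ae.png

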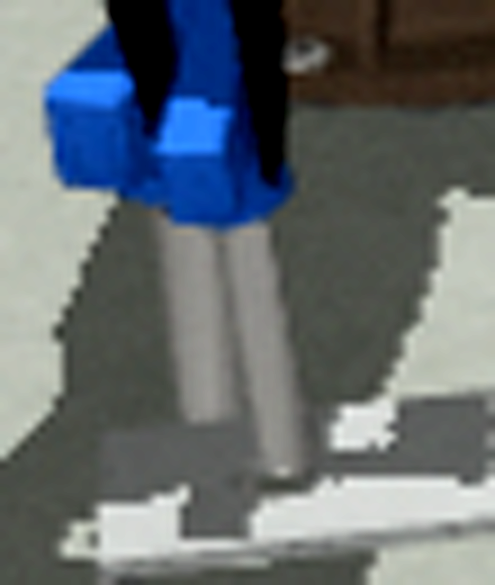

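Call:
move_arm(rows=[{"tx": -0.024,"ty": 0.5,"tz": 0,"rx": 0,"ry": 0,"rz": 0,"grip": 0},{"tx": -0.024,"ty": 0.5,"tz": 0,"rx": 0,"ry": 0,"rz": 0,"grip": 0},{"tx": 0,"ty": 0,"tz": 0,"rx": 0,"ry": 0,"rz": 0,"grip": 0}])

```text
t: 36.73
eef_pos: [518.3, -196.9, 219.9]
tcp_rot: [-1.581, -0.048, 1.243]
ft_force: [-0.7, -1.7, 31.1]
opening: 0.199
```

```bash
python3 -c "
from h import *
tip()"
```

```text
t 36.73 pos [ 518.35 -196.92  219.9 ] rpy [-1.5813 -0.048   1.243 ] F [-0.7 -1.7 34.1] M [0.26 0.03 0.  ] couple [ 0.47 -0.06  0.  ] Fx-est from M -0.2 2.1
```

Call:
move_arm(rows=[{"tx": 0.01,"ty": -0.2,"tz": 0,"rx": 0,"ry": 0,"rz": 0,"grip": 0},{"tx": 0,"ty": 0,"tz": 0,"rx": 0,"ry": 0,"rz": 0,"grip": 0},{"tx": 0,"ty": 0,"tz": 0,"rx": 0,"ry": 0,"rz": 0,"grip": 0}])

```text
t: 36.98
eef_pos: [517.1, -196.2, 220.5]
tcp_rot: [-1.577, -0.049, 1.243]
ft_force: [-1.5, -0.3, 19.2]
opening: 0.199
```

```bash
python3 -c "
from h import *
L=[]
for i in range(8):
    s=env.state();L.append(np.r_[s['ft_force'],s['moment'],s['eef_pos']]);env.read_camera('scene')
L=np.array(L);print(L.round(2));m=L.mean(0);F=m[:3]+[0,0,3];M=m[3:6]
print('rel contact (from TCP) xy mm with rz=-116:', 1e3*(M[0]+(-.116)*F[1])/F[2], -1e3*(M[1]-(-.116)*F[0])/F[2])
"; python3 ax.py ag|head -1;python3 -c "
import cv2,numpy as np
p=cv2.imread('scene_ag.png')
a=cv2.resize(p[185:213,172:210],None,fx=20,fy=20,interpolation=cv2.INTER_CUBIC)
cv2.imwrite('pics/ag2.png',np.clip(a.astype(float)*2-80,0,255).astype(np.uint8))"
```

```text
[[-1.4600e+00 -3.2000e-01  1.9230e+01  1.4000e-01  1.2000e-01  1.0000e-02
   5.1712e+02 -1.9624e+02  2.2048e+02]
 [-6.6000e-01 -5.4000e-01  1.7320e+01  1.4000e-01  1.1000e-01 -0.0000e+00
   5.1715e+02 -1.9625e+02  2.2048e+02]
 [-1.7000e-01 -5.2000e-01  1.9240e+01  2.7000e-01  1.4000e-01 -2.0000e-02
   5.1714e+02 -1.9625e+02  2.2048e+02]
 [-3.0000e-01 -1.2600e+00  1.8570e+01  1.7000e-01  8.0000e-02  0.0000e+00
   5.1714e+02 -1.9623e+02  2.2047e+02]
 [-5.0000e-02 -4.1000e-01  1.9100e+01  1.3000e-01  1.5000e-01  1.0000e-02
   5.1713e+02 -1.9626e+02  2.2046e+02]
 [-6.0000e-01 -7.0000e-01  1.8940e+01  2.1000e-01  1.2000e-01  3.0000e-02
   5.1714e+02 -1.9623e+02  2.2049e+02]
 [-4.1000e-01 -8.6000e-01  1.8720e+01  1.1000e-01  1.3000e-01  2.0000e-02
   5.1714e+02 -1.9623e+02  2.2049e+02]
 [-1.0100e+00 -2.8000e-01  1.8810e+01  1.7000e-01  1.1000e-01 -3.0000e-02
   5.1714e+02 -1.9628e+02  2.2048e+02]]
rel contact (from TCP) xy mm with rz=-116: 10.902564728211438 -2.4850425353552423
pos [ 517.15 -196.23  220.48] rpy [-1.577  -0.0486  1.243 ] t 37.4333 F [-0.6 -0.2 18.4] M [ 0.17  0.09 -0.05] op 0.201
```

View pics/ag2.png

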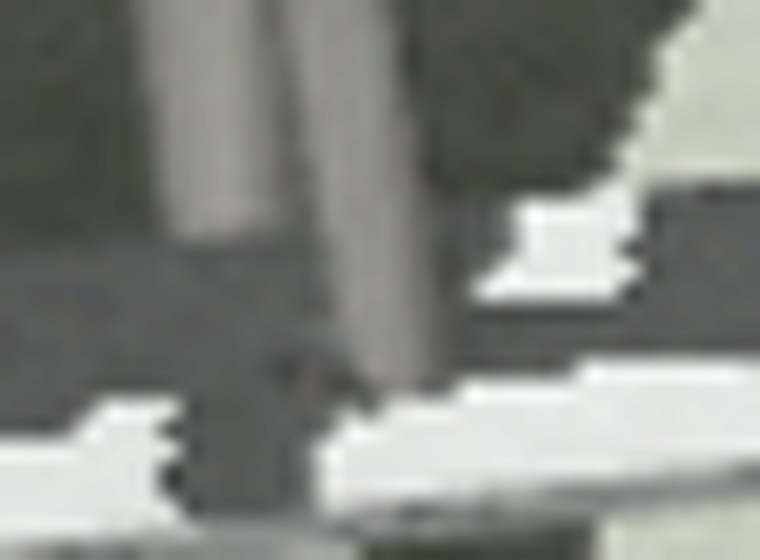

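Call:
move_arm(rows=[{"tx": 0.024,"ty": -0.5,"tz": 0,"rx": 0,"ry": 0,"rz": 0,"grip": 0},{"tx": -0.24,"ty": 0,"tz": 0.08,"rx": 0,"ry": 0,"rz": 0,"grip": 0},{"tx": 0,"ty": 0,"tz": 0,"rx": 0,"ry": 0,"rz": 0,"grip": 0},{"tx": -0.024,"ty": 0.5,"tz": 0,"rx": 0,"ry": 0,"rz": 0,"grip": 0},{"tx": -0.014,"ty": 0.3,"tz": 0,"rx": 0,"ry": 0,"rz": 0,"grip": 0},{"tx": 0,"ty": 0,"tz": 0,"rx": 0,"ry": 0,"rz": 0,"grip": 0},{"tx": 0,"ty": 0,"tz": 0,"rx": 0,"ry": 0,"rz": 0,"grip": 0}])

```text
t: 38.02
eef_pos: [514.0, -197.6, 214.2]
tcp_rot: [-1.57, -0.049, 1.243]
ft_force: [-0.3, -2.8, -4.4]
opening: 0.197
```

```bash
python3 -c "
from h import *
tip()"; python3 ax.py ah|head -1;python3 -c "
import cv2,numpy as np
p=cv2.imread('scene_ah.png')
a=cv2.resize(p[185:213,172:210],None,fx=20,fy=20,interpolation=cv2.INTER_CUBIC)
cv2.imwrite('pics/ah2.png',np.clip(a.astype(float)*2-80,0,255).astype(np.uint8))"
```

```text
t 38.02 pos [ 513.99 -197.64  214.25] rpy [-1.57   -0.0492  1.2431] F [-0.3 -2.8 -1.4] M [-0.87  0.25  0.01] couple [-0.52  0.22  0.01] Fx-est from M -2.0 -7.1
pos [ 514.05 -197.59  214.42] rpy [-1.5701 -0.0492  1.2431] t 38.0667 F [-0.4 -3.  -4.6] M [-0.82  0.27  0.07] op 0.204
```

View pics/ah2.png

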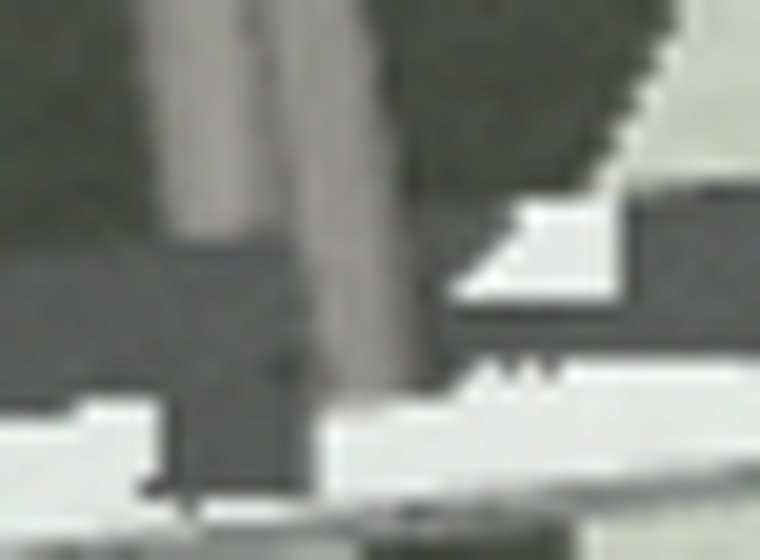

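Call:
move_arm(rows=[{"tx": -0.1,"ty": 0,"tz": 0,"rx": 0,"ry": 0,"rz": 0,"grip": 0},{"tx": -0.024,"ty": 0.5,"tz": 0,"rx": 0,"ry": 0,"rz": 0,"grip": 0},{"tx": -0.024,"ty": 0.5,"tz": 0,"rx": 0,"ry": 0,"rz": 0,"grip": 0},{"tx": 0,"ty": 0,"tz": 0,"rx": 0,"ry": 0,"rz": 0,"grip": 0},{"tx": 0,"ty": 0,"tz": 0,"rx": 0,"ry": 0,"rz": 0,"grip": 0}])

```text
t: 38.48
eef_pos: [513.9, -198.2, 204.6]
tcp_rot: [-1.57, -0.05, 1.243]
ft_force: [-0.7, -0.2, -2.6]
opening: 0.196
```

```bash
python3 -c "
from h import *
tip()"
```

```text
t 38.48 pos [ 513.88 -198.2   204.57] rpy [-1.5704 -0.0499  1.2429] F [-0.7 -0.2  0.4] M [-0.18  0.14 -0.07] couple [-0.16  0.05 -0.07] Fx-est from M -1.1 -1.5
```

Call:
move_arm(rows=[{"tx": -0.039,"ty": 0.8,"tz": 0,"rx": 0,"ry": 0,"rz": 0,"grip": 0},{"tx": -0.039,"ty": 0.8,"tz": 0,"rx": 0,"ry": 0,"rz": 0,"grip": 0},{"tx": -0.039,"ty": 0.8,"tz": 0,"rx": 0,"ry": 0,"rz": 0,"grip": 0},{"tx": 0,"ty": 0,"tz": 0,"rx": 0,"ry": 0,"rz": 0,"grip": 0},{"tx": 0,"ty": 0,"tz": 0,"rx": 0,"ry": 0,"rz": 0,"grip": 0}])

```text
t: 38.9
eef_pos: [513.9, -198.3, 180.3]
tcp_rot: [-1.57, -0.05, 1.243]
ft_force: [-0.2, -0.3, -3.1]
opening: 0.197
```

```bash
python3 -c "
from h import *
tip()"
```

```text
t 38.9 pos [ 513.88 -198.26  180.29] rpy [-1.5701 -0.0498  1.2429] F [-0.2 -0.3 -0.1] M [-0.07  0.03 -0.01] couple [-0.04  0.01 -0.01] Fx-est from M -0.3 -0.6
```

Call:
move_arm(rows=[{"tx": -0.039,"ty": 0.8,"tz": 0,"rx": 0,"ry": 0,"rz": 0,"grip": 0},{"tx": -0.039,"ty": 0.8,"tz": 0,"rx": 0,"ry": 0,"rz": 0,"grip": 0},{"tx": -0.039,"ty": 0.8,"tz": 0,"rx": 0,"ry": 0,"rz": 0,"grip": 0},{"tx": -0.039,"ty": 0.8,"tz": 0,"rx": 0,"ry": 0,"rz": 0,"grip": 0},{"tx": 0,"ty": 0,"tz": 0,"rx": 0,"ry": 0,"rz": 0,"grip": 0},{"tx": 0,"ty": 0,"tz": 0,"rx": 0,"ry": 0,"rz": 0,"grip": 0}])

```text
t: 39.4
eef_pos: [513.6, -198.1, 148.1]
tcp_rot: [-1.569, -0.05, 1.243]
ft_force: [-4.1, 2.1, -4.2]
opening: 0.2
```

```bash
python3 -c "
from h import *
tip()"; python3 ax.py ai | tail -1;python3 -c "
import cv2
p=cv2.imread('scene_ai.png');cv2.imwrite('pics/ai2.png',cv2.resize(p[140:250,140:250],None,fx=5,fy=5,interpolation=cv2.INTER_CUBIC))"
```

```text
t 39.4 pos [ 513.55 -198.14  148.1 ] rpy [-1.5691 -0.0498  1.2429] F [-4.1  2.1 -1.2] M [0.13 0.89 0.05] couple [-0.12  0.39  0.05] Fx-est from M -7.3 1.1
-118 [191.75 226.38] [107 107  94  80  85  82  82  82  83  83  83  86  88  97  99  90  84  84]
```

View pics/ai2.png

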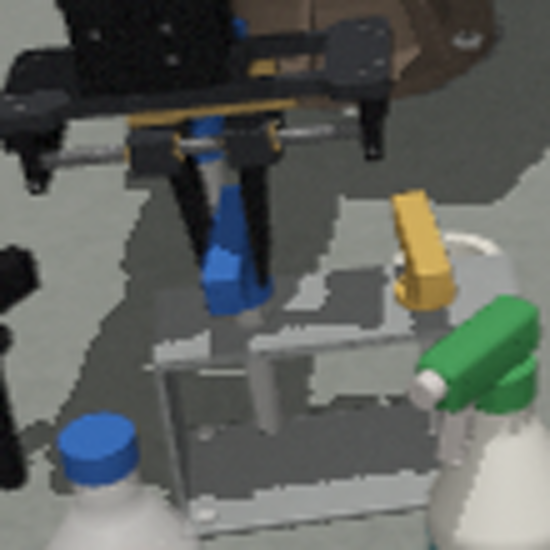

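Call:
move_arm(rows=[{"tx": -0.032,"ty": 0,"tz": 0.1,"rx": 0,"ry": 0,"rz": 0,"grip": 0},{"tx": -0.024,"ty": 0.5,"tz": 0,"rx": 0,"ry": 0,"rz": 0,"grip": 0},{"tx": -0.024,"ty": 0.5,"tz": 0,"rx": 0,"ry": 0,"rz": 0,"grip": 0},{"tx": 0,"ty": 0,"tz": 0,"rx": 0,"ry": 0,"rz": 0,"grip": 0},{"tx": 0,"ty": 0,"tz": 0,"rx": 0,"ry": 0,"rz": 0,"grip": 0}])

```text
t: 39.87
eef_pos: [512.7, -198.0, 138.7]
tcp_rot: [-1.57, -0.05, 1.243]
ft_force: [-3.2, 2.5, -4.8]
opening: 0.2
```

```bash
python3 -c "
from h import *
tip()"
```

```text
t 39.87 pos [ 512.73 -198.03  138.72] rpy [-1.5704 -0.0498  1.243 ] F [-3.2  2.5 -1.8] M [0.61 0.81 0.06] couple [0.31 0.42 0.06] Fx-est from M -6.6 5.0
```

Call:
move_arm(rows=[{"tx": -0.01,"ty": 0.2,"tz": 0,"rx": 0,"ry": 0,"rz": 0,"grip": 0},{"tx": -0.01,"ty": 0.2,"tz": 0,"rx": 0,"ry": 0,"rz": 0,"grip": 0},{"tx": 0,"ty": 0,"tz": 0,"rx": 0,"ry": 0,"rz": 0,"grip": 0},{"tx": 0,"ty": 0,"tz": 0,"rx": 0,"ry": 0,"rz": 0,"grip": 0}])

```text
t: 40.2
eef_pos: [512.6, -197.8, 135.0]
tcp_rot: [-1.57, -0.05, 1.243]
ft_force: [-4.8, 4.5, -2.8]
opening: 0.198
```

```bash
python3 -c "
from h import *
tip()"
```

```text
t 40.2 pos [ 512.61 -197.83  135.04] rpy [-1.5702 -0.05    1.2431] F [-4.8  4.5  0.2] M [0.95 1.02 0.08] couple [0.39 0.43 0.08] Fx-est from M -8.4 7.8
```

Call:
move_arm(rows=[{"tx": 0.06,"ty": 0.1,"tz": 0.13,"rx": 0,"ry": 0,"rz": 0,"grip": 0},{"tx": -0.005,"ty": 0.1,"tz": 0,"rx": 0,"ry": 0,"rz": 0,"grip": 0},{"tx": 0,"ty": 0,"tz": 0,"rx": 0,"ry": 0,"rz": 0,"grip": 0},{"tx": 0,"ty": 0,"tz": 0,"rx": 0,"ry": 0,"rz": 0,"grip": 0}])

```text
t: 40.53
eef_pos: [512.3, -197.5, 133.2]
tcp_rot: [-1.572, -0.049, 1.243]
ft_force: [-2.0, 2.2, -0.9]
opening: 0.201
```

```bash
python3 -c "
from h import *
tip()
p,d=env.read_camera('scene');cv2.imwrite('pics/aj2.png',cv2.resize(p[140:250,140:250],None,fx=5,fy=5,interpolation=cv2.INTER_CUBIC))"
```

```text
t 40.53 pos [ 512.27 -197.45  133.23] rpy [-1.5722 -0.0494  1.243 ] F [-2.   2.2  2.1] M [0.36 0.49 0.04] couple [0.09 0.24 0.04] Fx-est from M -4.0 2.9
```

View pics/aj2.png

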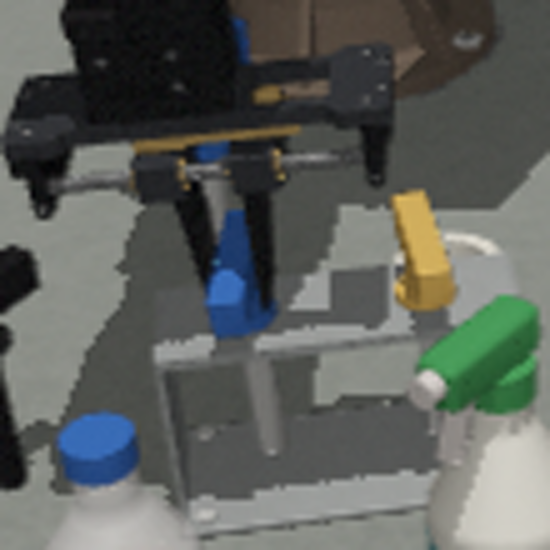

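Call:
move_arm(rows=[{"tx": 0,"ty": 0,"tz": 0,"rx": 0,"ry": 0,"rz": 0,"grip": 24},{"tx": 0,"ty": 0,"tz": 0,"rx": 0,"ry": 0,"rz": 0,"grip": 30},{"tx": 0,"ty": 0,"tz": 0,"rx": 0,"ry": 0,"rz": 0,"grip": 45},{"tx": 0,"ty": 0,"tz": 0,"rx": 0,"ry": 0,"rz": 0,"grip": 45},{"tx": 0,"ty": 0,"tz": 0,"rx": 0,"ry": 0,"rz": 0,"grip": 45},{"tx": 0,"ty": 0,"tz": 0,"rx": 0,"ry": 0,"rz": 0,"grip": 45}])

```text
t: 41.08
eef_pos: [512.2, -197.5, 133.1]
tcp_rot: [-1.572, -0.049, 1.243]
ft_force: [0.1, -0.4, 0.0]
opening: 0.446
```

```bash
python3 -c "
from h import *
tip()
p,d=env.read_camera('scene');cv2.imwrite('pics/ak2.png',cv2.resize(p[140:250,140:250],None,fx=5,fy=5,interpolation=cv2.INTER_CUBIC))"
```

```text
t 41.08 pos [ 512.18 -197.48  133.09] rpy [-1.5719 -0.0494  1.243 ] F [ 0.1 -0.4  3. ] M [-0.02 -0.03 -0.03] couple [ 0.03 -0.01 -0.03] Fx-est from M 0.2 -0.2
```

View pics/ak2.png

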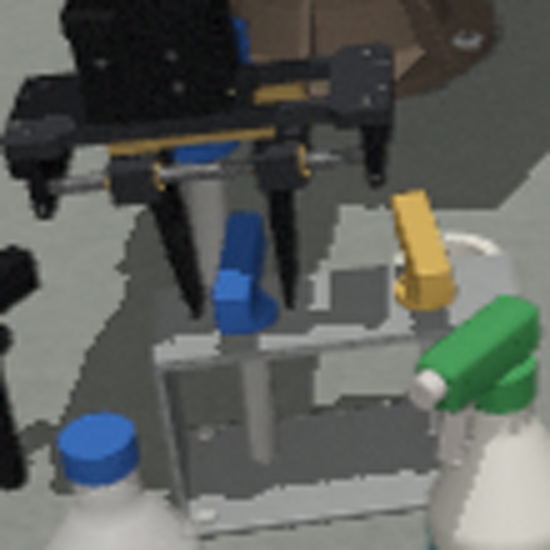

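Call:
move_arm(rows=[{"tx": 0,"ty": -0.6,"tz": 0,"rx": 0,"ry": 0,"rz": 0,"grip": 50},{"tx": 0,"ty": -1,"tz": 0,"rx": 0,"ry": 0,"rz": 0,"grip": 50},{"tx": 0,"ty": -1.5,"tz": 0,"rx": 0,"ry": 0,"rz": 0,"grip": 50},{"tx": 0,"ty": -2,"tz": 0,"rx": 0,"ry": 0,"rz": 0,"grip": 50},{"tx": 0,"ty": -3,"tz": 0,"rx": 0,"ry": 0,"rz": 0,"grip": 50},{"tx": 0,"ty": -3,"tz": 0,"rx": 0,"ry": 0,"rz": 0,"grip": 50},{"tx": 0,"ty": -3,"tz": 0,"rx": 0,"ry": 0,"rz": 0.05,"grip": 50},{"tx": 0,"ty": -1,"tz": 0,"rx": 0,"ry": 0,"rz": 0,"grip": 50},{"tx": 0,"ty": 0,"tz": 0,"rx": 0,"ry": 0,"rz": 0,"grip": 50}])

```text
t: 41.88
eef_pos: [510.4, -203.9, 287.3]
tcp_rot: [-1.577, 0.001, 1.244]
ft_force: [0.5, -0.3, 0.1]
opening: 0.499
```

```bash
python3 -c "
from h import *
tip()
p,d=env.read_camera('scene');cv2.imwrite('pics/al.png',p);cv2.imwrite('pics/al2.png',cv2.resize(p[160:250,150:240],None,fx=6.5,fy=6.5,interpolation=cv2.INTER_CUBIC))"
```

```text
t 41.88 pos [ 510.37 -203.93  287.25] rpy [-1.5770e+00  1.2000e-03  1.2436e+00] F [ 0.5 -0.3  3.1] M [-0.07 -0.01  0.01] couple [-0.03  0.05  0.01] Fx-est from M 0.1 -0.5
```

View pics/al2.png

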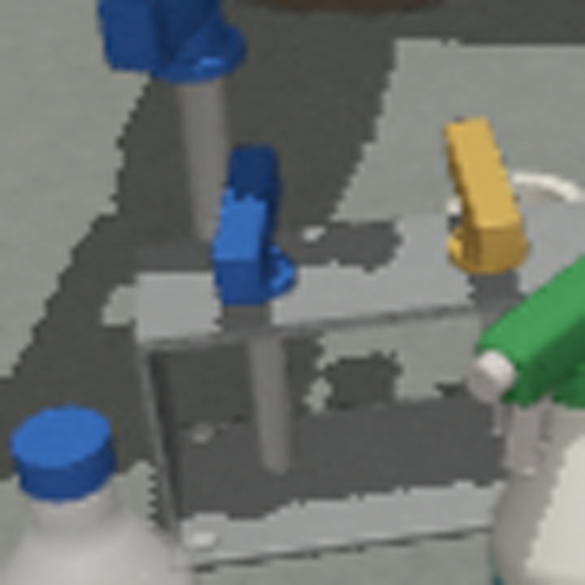

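View pics/al.png

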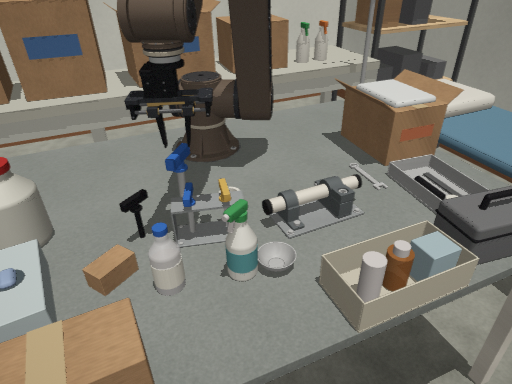

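```bash
python3 -c "
from h import *
print(env.job_done())"
```

```text
the job is handed in; nothing more can be done
None
```

The job is handed in at about 42 s of the 67 s allowed. The screw should be tight and the blue key is back in its hole, but I could only infer the screw's state from forces, and no verdict was reported.

**What I did**
- **Picking the key:** I took the smaller blue-handled key from the stand.
- **Seating it:** I felt for the screw and seated the key with at most about 25 N. It came to rest at tool height 195.3 mm, which puts the tip about 0.4 mm from the socket floor by my estimate. I measured no push near the 60 N limit.
- **Turning the screw:** I turned it clockwise about 0.84 rad at about 0.2 N m, until the torque rose to about 0.45 N m against the stop.
- **Putting it back:** I returned the key to its own hole, released it and backed the arm off.

**What the last checks showed**
- **Key:** In the last picture it stands upright in the stand with its flange on the plate, and the gripper is clear.
- **Other items:** The yellow key and the other things look unmoved.
- **Forces:** The force and moment readings were at zero.

**What went wrong or disagreed**
- **Jam after tightening:** The key stuck in the socket. I needed about a 34 N pull and small counter-clockwise turns to free it.
- **Screw possibly backed off slightly:** While first easing off, I turned back with about 0.21 N m, which may have moved the screw a little. I retightened to 0.48 N m, and the torque during removal stayed below 0.1 N m.
- **Turning before fully home:** While seating the key, about 7 mm deep, I made a small quick clockwise turn that met 0.16 N m. I can't rule out that the screw moved briefly then.
- **Return to the stand:** The key had tilted about 0.05 rad in the grip and slid up about 5 mm. It met the rim of the hole twice, at up to 34 N, before it went in.
- **Cameras:** The two cameras disagreed by 1–3 mm.

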